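# Demagnetise the screwdrivers

## Robot

A 6-joint arm with a two-finger parallel gripper is mounted at the origin on a cart in front of the work surface, level with it; the furniture and walls round the work are solid. World frame = base frame: x ahead of the robot, y to its left, z up, the work surface at z = 0. Lengths are in m, angles in rad, forces in N, time in s.
With the tool pointing down it reaches from about 0.3 to 0.775 m from the base axis. Payload 14.6 kg.
Tool frame: the origin (TCP) lies midway between the tips of the shut fingers; the grasp point (between the pads) lies 19 mm behind it; z points along the fingers, y is the direction in which the jaws open and shut (so a half turn about z gives the same grasp; the last joint's range is limited). The gripper opens to 85 mm and grips with 20 to 120 N. Pads are 22 mm wide; open, the fingers measure 114 mm over their backs; the gripper's body (76 mm by 85 mm) begins 54 mm behind the grasp point. The pads swing forward as they close: fully open they stand 13 mm farther back than shut.
Start: joints at [-1.267, 0.3, 1.521, -0, 1.321, -0.067], TCP at [0.199, -0.513, 0.231] pointing down, gripper open.
Joint ranges: [-3.03, 3.03], [-0.79, 2.21], [0.23, 2.52], [-1.04, 4.18], [0, 3.07], [-2.55, 2.55]. Speed limits (rad/s): [2.22, 2.22, 2.57, 3.14, 3.14, 3.14].

## Interface

Orientations are given as [roll, pitch, yaw] about the fixed x, y, z axes, in that order (R = Rz(yaw) Ry(pitch) Rx(roll)).
In Python, from station import state, imaging, bot, nets gives the robot as it stands.
- The arm moves only by the shell command python3 -m pendant 'ROWS'. ROWS is JSON, a list that holds one entry, the list of rows, each a list of 7 numbers: the shift along the tool's x, y, z in cm, then the turn, a rotation vector about the tool's x, y, z in degrees, then the opening in per cent of the stroke, from 0 (shut) to 100 (fully open). A call has 1 to 20 rows; each row shifts and turns the pose as measured when the row begins, along the tool's axes as they then stand; what a row does not reach is not made up. A row lasts 1/10 s, in which the tool goes at most 50 mm and 8.59 degrees, less where a joint would pass 70% of its speed; a pose out of reach is approached as far as the arm can. A call with a gripper value outside its range is refused whole. The fingers move at their own pace and stop on an object; the grip force is fixed at half the most. Time passes only in rows, so rows that do not move let the fingers close. It gives the time, the measured TCP pose, the force and the opening at its end, in the units of the state.
- state(): the state, without advancing time (a new reading comes with each control period).
- imaging.camera(name): name is "scene" or "side" or "wrist"; returns a dict with "color" (420x560x3 uint8, blue, green, red), "depth" (420x560 float32, m along the optical axis (not along the pixel's ray), 0 where there is no reading), "intrinsics" (3x3 intrinsics, pixels), "D" ([k1, k2, p1, p2, k3] as OpenCV has them; the pictures are not rectified), "R" (3x3) and "t" (3): a world point X has camera coordinates R X + t; the wrist camera has in their place "mount" (4x4, takes a point from camera to tool coordinates, whose origin is the TCP and whose axes are the flange's). Camera axes: x right, y down, z forward; pixel columns grow to the right and rows downward; lengths in m; the calibration is good to about 2 mm. A picture is of the moment at which its call begins: read the wrist's pose just before it.
- bot.hand_in(): hands the job in, once; it reports no verdict.
Trained networks look in a picture, given as the dict that the camera call returned (one of the last four; its "shot" number tells which), for a name from the list of things; names that differ only in an ending like _2 or _b are one class to them, and where a whole thing is asked for, a point or a joint stands for the part that bears it (a point fixed in the world has none). Each returns a list of dicts, best first, with "confidence" (0 to 1); they miss things now and then, are a little off and sometimes report something else, mostly with a low value. They report only what shows in the picture. A call takes as long as a camera call.
- nets.silhouettes(thing, picture): "mask" (420x560 bool, what is visible of it) and "uv" ([column, row] in pixels, amid what is visible of it).
- nets.pinpoint(thing, picture): "uv" ([column, row] in pixels: a listed point, or the origin of a listed thing).
The state is a dict: "t": time; "joint_pos": joint angles; "joint_vel": joint speeds; "effort": joint torques, N m; "eef_pos": TCP position; "tcp_rot": TCP orientation; "force": force on the tool from outside, world axes, zero at the start; "ft_torque": the same for the moment, N m; "width": finger opening in m.
Only numpy, scipy, OpenCV 4.12 (cv2) and the standard library are available. Lean on these libraries where they do the work, as an engineer would, in place of code of your own. Each camera call takes 0.05 s, during which the arm holds its last target.

## Task

Demagnetise the screwdrivers: fit the blue carousel on the demagnetiser's spigot, turned so that its slot drops over the yellow key and it sits fully home, then stand every screwdriver lying on the bench tip down in the carousel's tubes, one to a tube. Only then lift the red guard right up, push the toggle under it over to on (away from you), and lower the guard shut again. Leave the other things on the bench where they are.

Things in the scene. Friction and masses are not known exactly. Their poses are not given: they have to be found in the camera images.
- demagnetiser: tool demagnetiser, fixed, placed differently at each start: grey housing 150 x 150 x 30 mm with a keyed spigot in the middle of its top; on its own -y side a black switch pod 104 mm (x) by 90 mm (y), 30 mm high (guard above it), centred 190 mm from the housing's centre. Origin: centre of the housing's underside, on the bench; +z up, own -x side roughly faces the robot
- spigot_seat (a point): on the spigot's axis, at the housing's top (30 mm above the bench); axes as the demagnetiser's. Round steel spigot, 23 mm diameter, 22 mm high, tapered tip; yellow key on its own -x side, 6 mm wide, 12 mm high, reaching 18 mm from the axis; a yellow stripe on the housing runs on from the key to -x
- carousel: blue tool carousel, loose, 0.24 to 0.39 kg, standing flat on the bench at first. Origin: centre of its underside; +z up. Square hub 56 x 56 x 30 mm, an upright stem on it, and three open tubes round it, 55 mm from the axis. It fits the spigot one way round only: its axes parallel to the demagnetiser's, slot over the key
- carousel_slot (a point): where the slot leaves the hub's own -x side (28 mm from the axis, 12 mm up), under a yellow pointer on the hub's top. The hub's pocket is 24 mm deep, 26 mm square, the slot 9 mm wide. Off the key the carousel stands on it 12 mm too high; turned into line (within about 5 degrees) it drops home, its underside on the housing
- carousel_stem (a point): grip point of the carousel's flat upright stem, on the axis, 90 mm above the underside. The stem is 40 mm long in own x, 14 mm thick in own y, its top at 102 mm; the tubes' rims are at 66 mm, so fingers that grip here stay above them
- tube_0 (a point): centre of the inner floor of one of the carousel's upright tubes (30 mm outer, 24 mm inner diameter), 4 mm above the carousel's underside, 62 mm below the tube's rim, 0 degrees anticlockwise from the carousel's own +x seen from above
- tube_1 (a point): centre of the inner floor of one of the carousel's upright tubes (30 mm outer, 24 mm inner diameter), 4 mm above the carousel's underside, 62 mm below the tube's rim, 120 degrees anticlockwise from the carousel's own +x seen from above
- tube_2 (a point): centre of the inner floor of one of the carousel's upright tubes (30 mm outer, 24 mm inner diameter), 4 mm above the carousel's underside, 62 mm below the tube's rim, 240 degrees anticlockwise from the carousel's own +x seen from above
- blue_driver: precision screwdriver, blue handle, 156 x 13 x 11 mm, 35 g, lying flat at first. Origin: middle of its underside; centre line 6 mm above it in own z. Own +y points to the handle's end, -y to the blade's tip. Handle (six-sided, 12 mm) y = -14 to +66 mm, 10 mm thick end cap to +78, 10 mm collar -22 to -14, thin 3.6 mm blade -74 to -22. May be absent
- blue_driver_tip (a point): tip of that driver's blade, on its centre line (74 mm from the origin in own -y)
- red_driver: precision screwdriver, red handle, 156 x 13 x 11 mm, 35 g, lying flat at first. Origin: middle of its underside; centre line 6 mm above it in own z. Own +y points to the handle's end, -y to the blade's tip. Handle (six-sided, 12 mm) y = -14 to +66 mm, 10 mm thick end cap to +78, 10 mm collar -22 to -14, thin 3.6 mm blade -74 to -22. May be absent
- red_driver_tip (a point): tip of that driver's blade, on its centre line (74 mm from the origin in own -y)
- yellow_driver: precision screwdriver, yellow handle, 156 x 13 x 11 mm, 35 g, lying flat at first. Origin: middle of its underside; centre line 6 mm above it in own z. Own +y points to the handle's end, -y to the blade's tip. Handle (six-sided, 12 mm) y = -14 to +66 mm, 10 mm thick end cap to +78, 10 mm collar -22 to -14, thin 3.6 mm blade -74 to -22. May be absent
- yellow_driver_tip (a point): tip of that driver's blade, on its centre line (74 mm from the origin in own -y)
- guard (a joint): angle of the red guard flap over the toggle: 0 shut (level), up to 2.5 rad open; a stiff hinge (0.05 N m), so it stays where it is left. The flap is 86 x 74 mm, 4 mm thick, hinged along own y on the pod's far (+x) edge, 78 mm above the bench; it swings up and away from the robot
- guard_hinge (a point): middle of the guard's hinge line, which is parallel to the demagnetiser's y axis, 78 mm above the bench
- guard_tongue (a point): grip point on the guard's red tongue, 112 mm from the hinge line: an upright tongue in the middle of the flap's front edge, 10 mm thick in y, 20 mm high, reaching 40 mm (89 to 129 mm from the hinge) beyond the edge. Pinched across its thickness from above it can turn between the fingers while the flap swings
- toggle (a joint): angle of the steel toggle lever under the guard: 0 off (leaning 0.5 rad to the demagnetiser's -x), 1.0 rad on (leaning 0.5 rad to +x, away from the robot); it pivots 37 mm above the bench, stays where it is left, and takes about 1 N
- toggle_tip (a point): centre of the 12 mm ball at the toggle's end, 28 mm from its pivot
- oil_bottle: yellow bottle with a red cap, 36 mm wide, 93 mm high, a bystander; origin: centre of its underside
- bulb_blower: black rubber bulb blower, 58 mm wide, 112 mm high, a bystander; origin: centre of its underside
- tape_green: roll of green tape, 84 mm, 20 mm high, a bystander; origin: centre of its underside
- power_bank: white power bank, 118 x 62 x 18 mm, a bystander; origin: centre of its underside
- multimeter: dark multimeter, 132 x 68 x 40 mm, a bystander; origin: centre of its underside

How it is judged:
On the way, in this order (a step that is already met when the one before it is completed fails the run):
1. the carousel sits fully home on the keyed spigot (horizontal distance between carousel and spigot_seat below 0.005 m and z of carousel in the frame of spigot_seat below 0.004 m and angle between carousel's own z axis and vertical below 0.06 rad), for 0.2 s.
2. every screwdriver stands tip down in a tube of the seated carousel, let go (all of step 1 and (distance between blue_driver_tip and tube_0 below 0.02 m or distance between blue_driver_tip and tube_1 below 0.02 m or distance between blue_driver_tip and tube_2 below 0.02 m) and angle between each of blue_driver, red_driver, yellow_driver's own y axis and vertical below 0.5 rad and not (contact force between blue_driver and the fingers above 0.05 N) and (distance between red_driver_tip and tube_0 below 0.02 m or distance between red_driver_tip and tube_1 below 0.02 m or distance between red_driver_tip and tube_2 below 0.02 m) and not (contact force between red_driver and the fingers above 0.05 N) and (distance between yellow_driver_tip and tube_0 below 0.02 m or distance between yellow_driver_tip and tube_1 below 0.02 m or distance between yellow_driver_tip and tube_2 below 0.02 m) and not (contact force between yellow_driver and the fingers above 0.05 N) and distance between blue_driver_tip and red_driver_tip above 0.045 m and distance between each of blue_driver_tip, red_driver_tip and yellow_driver_tip above 0.045 m), for 0.2 s.
3. the guard is lifted past 1.3 rad (value of joint guard above 1.3 rad), for 0.1 s.
4. the toggle is on under the raised guard (value of joint toggle above 0.8 rad and value of joint guard above 1 rad), for 0.1 s.
At the end, for the whole second after the job is handed in: Carousel home on the keyed spigot (5 mm sideways, under 4 mm high, 0.06 rad tilt); every present driver tip down in its own tube (tip within 20 mm of the floor centre, leaning under 0.5 rad), let go and still; toggle past 0.8 rad; guard within 0.08 rad of shut (all of step 2 and value of joint toggle above 0.8 rad and value of joint guard below 0.08 rad and linear speed of carousel below 0.02 m/s and linear speed of each of blue_driver, red_driver, yellow_driver below 0.03 m/s); the robot touches nothing.
It fails at once if a bystander is shifted by more than 4 cm (distance of any of oil_bottle, bulb_blower, tape_green, power_bank, multimeter from where it was at the start of the episode above 0.04 m).
Of blue_driver, red_driver, yellow_driver only 2 to 3 are there at a start; the rules pass over those that are not, and their reading is None.
At some moment in a run one of blue_driver, red_driver, yellow_driver may be knocked a few centimetres aside while the robot is not near it.
Once in a run the grip may slacken for a moment while it holds something.
It also fails if it takes over 210 s, if anything falls off the work surface, if the arm or the gripper's body presses on something with over 40 N, if the wrist force passes 120 N, or if a joint passes its speed limit or range.

## Working session

There is one attempt and no reset: what is moved stays moved. The work goes in short steps, Python scripts to look and compute and a shell command to move; the robot and the scene stay as the last step left them, time stands still between calls to the robot, and variables do not carry over. Pictures are saved under pics/ and viewed, and the job is handed in when it is done.

```bash
ls -la; mkdir -p pics; cat > h.py <<'E'
import numpy as np, cv2
from station import state, imaging, bot, nets
from scipy.spatial.transform import Rotation as Rot
def pose():
    s=state(); return np.array(s['eef_pos']), s['tcp_rot'], s
def save(p,name): cv2.imwrite('pics/'+name,p['color'])
E
python3 - <<'E'
from h import *
s=state(); print(s)
for n in ['scene','side','wrist']:
    p=imaging.camera(n); save(p,n+'0.png'); print(n,p.keys(),p['intrinsics'],p['D'],p.get('R'),p.get('t'),p.get('mount'))
E
```

```text
total 12
drwxr-xr-x  3 agent agent 4096 Dec  7 05:25 .
drwxr-xr-x 23 root  root  4096 Dec  7 05:24 ..
drwxr-xr-x  2 agent agent 4096 Dec  7 05:25 pics
{'t': 0.0, 'joint_pos': array([-1.26657021e+00,  3.00485200e-01,  1.52162734e+00,  3.58232294e-05,
        1.32069860e+00, -6.66421996e-02]), 'joint_vel': array([ 6.92563278e-04,  2.22683413e-04,  1.77187040e-03, -4.00048637e-04,
        2.04409729e-03, -3.55894619e-05]), 'effort': array([ 1.38648575e-03, -5.43508744e+01, -3.61793840e+01, -6.05198511e-05,
        4.04971608e-03,  6.13137829e-06]), 'eef_pos': array([ 0.19924203, -0.512374  ,  0.23069401]), 'tcp_rot': array([-3.14037917e+00, -1.15763864e-04,  3.70859356e-01]), 'force': array([-0.18549606,  0.23617668,  0.38991382]), 'ft_torque': array([0.05783903, 0.0029832 , 0.03477601]), 'width': 0.08535632886343}
scene dict_keys(['color', 'depth', 'intrinsics', 'D', 'R', 't', 'shot']) [[538.93980107   0.         276.67278532]
 [  0.         538.93980107 209.64122713]
 [  0.           0.           1.        ]] [-0.03447383  0.          0.          0.          0.        ] [[ 0.64167274 
[... 408 characters left out ...]
[[ 0.85863971 -0.51214441  0.02111775]
 [-0.16197019 -0.3101795  -0.9367787 ]
 [ 0.48631627  0.80093494 -0.34928456]] [-0.52365876  0.14529321  1.01482085] None
wrist dict_keys(['color', 'depth', 'intrinsics', 'D', 'mount', 'shot']) [[296.6550509    0.         276.85470312]
 [  0.         296.6550509  207.6578202 ]
 [  0.           0.           1.        ]] [-0.00470261  0.          0.          0.          0.        ] None None [[ 5.98680382e-04 -9.51001496e-01 -3.09185699e-01  7.90738154e-02]
 [ 9.99999792e-01  6.44082987e-04 -4.47744747e-05 -1.19738434e-03]
 [ 2.41721841e-04 -3.09185608e-01  9.51001683e-01 -1.42886057e-01]
 [ 0.00000000e+00  0.00000000e+00  0.00000000e+00  1.00000000e+00]]
```

View pics/scene0.png

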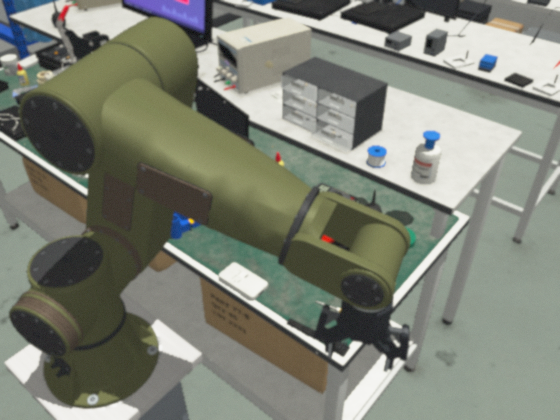

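View pics/side0.png

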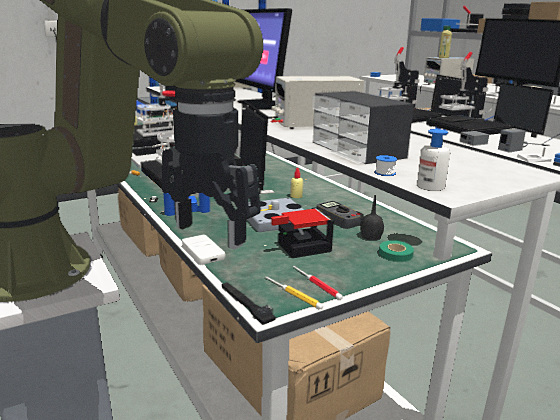

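View pics/wrist0.png

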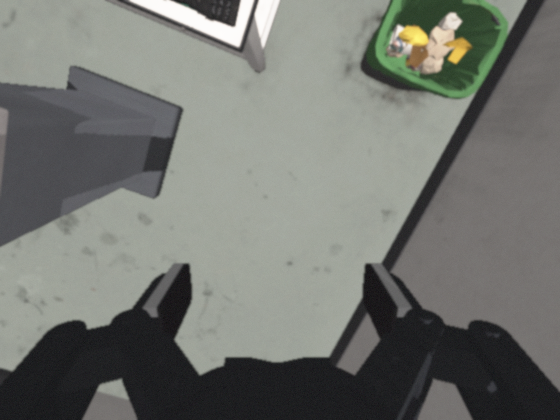

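```bash
cat >> h.py <<'E'
def ray(p,uv):
    x=cv2.undistortPoints(np.array([[uv]],float),p['intrinsics'],p['D'])[0,0]
    return np.array([x[0],x[1],1.0])
def cam2world(p,P=None):
    """returns R (cam->world), origin"""
    if 'mount' in p:
        e,r=p['pose']; Rt=Rot.from_euler('xyz',r).as_matrix()
        M=np.array(p['mount']); return Rt@M[:3,:3], Rt@M[:3,3]+e
    R=np.array(p['R']);t=np.array(p['t']); return R.T,-R.T@t
def snap(name):
    s=state(); p=imaging.camera(name); p['pose']=(np.array(s['eef_pos']),np.array(s['tcp_rot'])); return p
def wpt(p,uv,d=None):
    if d is None:
        u,v=int(round(uv[0])),int(round(uv[1])); d=p['depth'][v,u]
    R,o=cam2world(p); return R@(ray(p,uv)*d)+o
def onplane(p,uv,z):
    R,o=cam2world(p); r=R@ray(p,uv); return o+r*(z-o[2])/r[2]
def proj(p,X):
    R,o=cam2world(p); c=R.T@(np.array(X,float)-o)
    uv,_=cv2.projectPoints(c.reshape(1,1,3),np.zeros(3),np.zeros(3),p['intrinsics'],p['D']); return uv[0,0]
def cloud(p,mask):
    v,u=np.nonzero(mask&(p['depth']>0)); 
    x=cv2.undistortPoints(np.stack([u,v],1).astype(float)[:,None],p['intrinsics'],p['D'])[:,0]
    d=p['depth'][v,u]; c=np.c_[x*d[:,None],d]
    R,o=cam2world(p); return c@R.T+o, u, v
E
python3 - <<'E'
from h import *
p=snap('side')
for t in ['demagnetiser','spigot_seat','carousel','carousel_stem','carousel_slot','blue_driver','red_driver','yellow_driver','guard','guard_hinge','guard_tongue','oil_bottle','bulb_blower','tape_green','power_bank','multimeter']:
    try:
        for d in nets.silhouettes(t,p)[:1]:
            c,_,_=cloud(p,d['mask']); print(t,round(d['confidence'],2),np.round(d['uv']),np.round(np.median(c,0),3),np.round(np.percentile(c,3,axis=0),3),np.round(np.percentile(c,97,axis=0),3))
    except Exception as e: print(t,e)
    for d in nets.pinpoint(t,p)[:1]: print('    pin',round(d['confidence'],2),np.round(d['uv'],1),np.round(wpt(p,d['uv']),3))
E
```

```text
demagnetiser 0.93 [293. 222.] [ 0.574 -0.174  0.031] [ 0.515 -0.231  0.005] [0.668 0.048 0.084]
    pin 0.63 [276.  218.8] [ 0.505 -0.173  0.086]
spigot_seat 0.84 [294. 226.] [ 0.574 -0.174  0.031] [ 0.515 -0.231  0.005] [0.668 0.043 0.084]
    pin 0.67 [273.3 205.2] [0.601 0.    0.043]
carousel 0.7 [194. 205.] [0.438 0.154 0.03 ] [0.358 0.13  0.005] [0.468 0.185 0.059]
    pin 0.65 [185.8 208.3] [ 0.185 -0.472  0.271]
carousel_stem 0.68 [192. 204.] [0.439 0.153 0.029] [0.358 0.13  0.004] [0.471 0.189 0.06 ]
carousel_slot 0.59 [305. 218.] [ 0.562 -0.18   0.083] [ 0.5   -0.219  0.074] [ 0.612 -0.146  0.089]
    pin 0.77 [189.  210.7] [ 0.19  -0.472  0.267]
red_driver 0.72 [322. 284.] [ 0.505 -0.363  0.009] [ 0.5   -0.408  0.002] [ 0.523 -0.315  0.013]
    pin 0.84 [313.7 281. ] [ 0.5   -0.334  0.009]
yellow_driver 0.66 [301. 297.] [ 0.445 -0.371  0.009] [ 0.428 -0.416  0.003] [ 0.458 -0.282  0.013]
    pin 0.59 [291.9 293.2] [ 0.437 -0.35   0.008]
guard 0.79 [304. 220.] [ 0.562 -0.182  0.083] [ 0.498 -0.22   0.073] [ 0.613 -0.147  0.089]Traceback (most recent call last):
  File "<stdin>", line 8, in <module>
ValueError: it knows: blue_driver, blue_driver_tip, bulb_blower, carousel, carousel_slot, carousel_stem, demagnetiser, guard_hinge, guard_tongue, multimeter, oil_bottle, power_bank, red_driver, red_driver_tip, sp
```

```bash
python3 -m pendant '[[[2,-2,-4,0,0,0,100],[2,-2,-4,0,0,0,100],[3.3,-3.3,-3.5,0,0,0,100],[3.3,-3.3,-2,0,0,0,100],[3.3,-3.3,-2,0,0,0,100],[3.3,-3.3,-2,0,0,0,100],[3.3,-3.3,-2,0,0,0,100],[3.3,-3.3,0,0,0,0,100],[3.3,-3.3,0,0,0,0,100],[3.3,-3.3,0,0,0,0,100],[3.3,-3.3,0,0,0,0,100],[0,0,0,0,0,7,100],[0,0,0,0,0,7,100],[0,0,0,0,0,7,100],[0,0,0,0,0,0,100]]]'
python3 - <<'E'
from h import *
p=snap('wrist'); save(p,'w1.png'); print(p['pose'],state()['t'])
p=snap('side'); save(p,'s1.png')
E
```

```text
t: 2.55
eef_pos: [0.3896, -0.072, 0.4263]
tcp_rot: [-3.139, -0.007, -0.006]
force: [-0.8, 0.2, 0.7]
width: 0.0852
(array([ 0.38957969, -0.07197171,  0.4263217 ]), array([-3.13853536, -0.00650947, -0.00564326])) 2.6
```

View pics/w1.png

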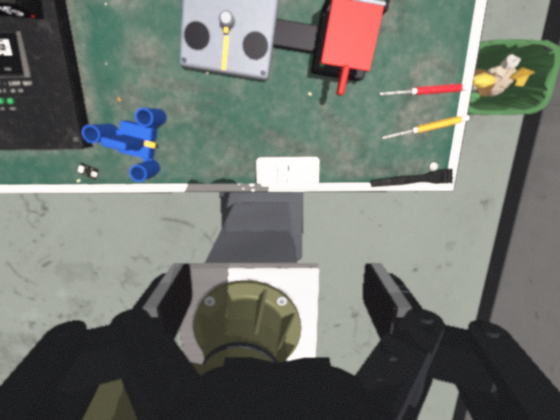

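View pics/s1.png

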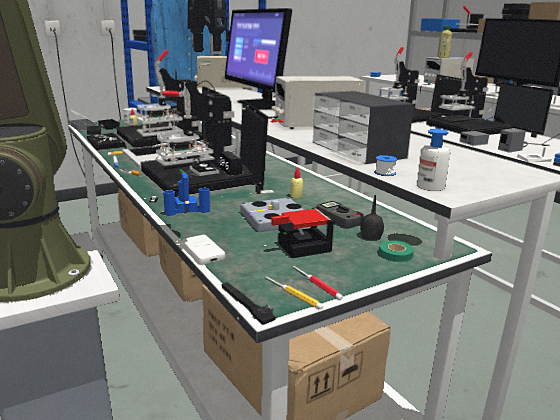

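```bash
python3 - <<'E'
from h import *
names='blue_driver blue_driver_tip bulb_blower carousel carousel_slot carousel_stem demagnetiser guard_hinge guard_tongue multimeter oil_bottle power_bank red_driver red_driver_tip spigot_seat tape_green toggle_tip tube_0 tube_1 tube_2 yellow_driver yellow_driver_tip'.split()
for n in ['side','wrist']:
    p=snap(n); print(n)
    if n=='side': cv2.imwrite('pics/s1crop.png',cv2.resize(p['color'][140:330,80:500],None,fx=1.9,fy=1.9,interpolation=cv2.INTER_CUBIC))
    for t in names:
        try: 
            for d in nets.pinpoint(t,p)[:2]: print(t,round(d['confidence'],2),np.round(d['uv'],1),np.round(wpt(p,d['uv']),3))
        except Exception as e: print(t,e)
    for t in ['blue_driver','red_driver','yellow_driver','carousel','demagnetiser']:
        for d in nets.silhouettes(t,p)[:2]:
            c,_,_=cloud(p,d['mask']); print('SIL',t,round(d['confidence'],2),np.round(d['uv']),np.round(np.median(c,0),3),np.round(c.min(0),3),np.round(c.max(0),3))
p=snap('scene'); save(p,'sc1.png')
E
```

```text
side
bulb_blower 0.95 [372.  236.4] [ 0.747 -0.229  0.013]
bulb_blower 0.24 [201.5 254.1] [ 0.342 -0.127  0.016]
carousel 0.91 [185.5 208.4] [0.425 0.188 0.002]
carousel_slot 0.78 [188.4 210.7] [0.423 0.162 0.004]
carousel_stem 0.68 [185.5 182.2] [0.42  0.165 0.087]
demagnetiser 0.64 [275.5 216.6] [ 0.502 -0.175  0.092]
guard_hinge 0.6 [322.3 212.9] [ 0.724 -0.053  0.017]
guard_hinge 0.28 [267.7 275.6] [ 0.433 -0.262  0.004]
guard_tongue 0.93 [278.2 216.9] [ 0.511 -0.173  0.09 ]
guard_tongue 0.41 [187.6 207. ] [0.433 0.194 0.002]
multimeter 0.8 [337.8 218.4] [ 0.729 -0.114  0.023]
oil_bottle 0.7 [295.6 193.2] [0.746 0.114 0.018]
power_bank 0.61 [201.5 251.5] [ 0.344 -0.123  0.021]
power_bank 0.6 [297.5 195.8] [0.752 0.111 0.01 ]
red_driver 0.71 [318.1 281.4] [ 0.505 -0.342  0.011]
red_driver 0.51 [278.1 219.1] [ 0.509 -0.175  0.085]
red_driver_tip 0.73 [170.3 215.6] [0.367 0.15  0.004]
red_driver_tip 0.69 [292.6 264.6] [ 0.507 -0.244  0.003]
spigot_seat 0.68 [275.  208.2] [ 0.605 -0.003  0.035]
tape_green 0.71 [395.  253.2] [ 0.721 -0.336  0.02 ]
tape_green 0.27 [204.  253.5] [ 0.346
[... 2039 characters left out ...]
114.8] [0.466 0.133 0.033]
yellow_driver 0.84 [420.2 128.9] [ 0.44  -0.331  0.011]
yellow_driver_tip 0.65 [383.1 136.2] [ 0.426 -0.268  0.002]
yellow_driver_tip 0.3 [115.7 143.9] [0.423 0.18  0.102]
SIL red_driver 0.78 [438.  93.] [ 0.507 -0.352  0.01 ] [ 0.499 -0.407  0.002] [ 0.516 -0.255  0.014]
SIL yellow_driver 0.76 [437. 125.] [ 0.448 -0.363  0.01 ] [ 0.434 -0.416  0.001] [ 0.462 -0.313  0.014]
SIL yellow_driver 0.67 [434.  89.] [ 0.507 -0.348  0.01 ] [ 0.499 -0.406  0.003] [ 0.516 -0.256  0.014]
SIL carousel 0.73 [137. 137.] [0.432 0.174 0.04 ] [ 0.358  0.131 -0.001] [0.478 0.272 0.104]
SIL demagnetiser 0.77 [268.  33.] [ 0.583 -0.057  0.031] [ 0.495 -0.255 -0.002] [0.645 0.088 0.093]
```

View pics/s1crop.png

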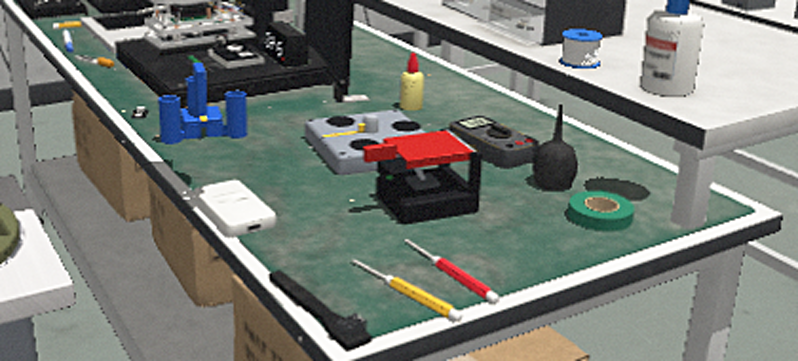

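View pics/sc1.png

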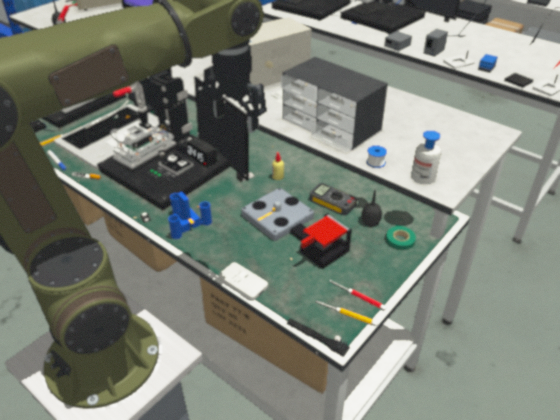

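```bash
python3 - <<'E'
from h import *
p=snap('scene')
cv2.imwrite('pics/left.png',cv2.resize(p['color'][100:220,20:180],None,fx=4.5,fy=4.5,interpolation=cv2.INTER_CUBIC))
for uv in [(52,155),(58,161),(64,167),(76,176),(96,177),(44,142),(58,136)]: print(uv,np.round(wpt(p,uv),3))
p=snap('side')
for uv in [(112,152),(115,160),(119,166),(72,125),(200,200)]: print(uv,np.round(wpt(p,uv),3))
cv2.imwrite('pics/left2.png',cv2.resize(p['color'][110:210,60:200],None,fx=5,fy=5,interpolation=cv2.INTER_CUBIC))
E
```

```text
(52, 155) [0.365 0.771 0.016]
(58, 161) [0.358 0.724 0.017]
(64, 167) [0.354 0.685 0.012]
(76, 176) [0.354 0.622 0.006]
(96, 177) [0.391 0.566 0.007]
(44, 142) [0.397 0.875 0.009]
(58, 136) [0.447 0.865 0.013]
(112, 152) [0.379 0.862 0.015]
(115, 160) [0.36  0.732 0.017]
(119, 166) [0.362 0.689 0.005]
(72, 125) [0.328 1.483 0.013]
(200, 200) [0.452 0.144 0.037]
```

View pics/left.png

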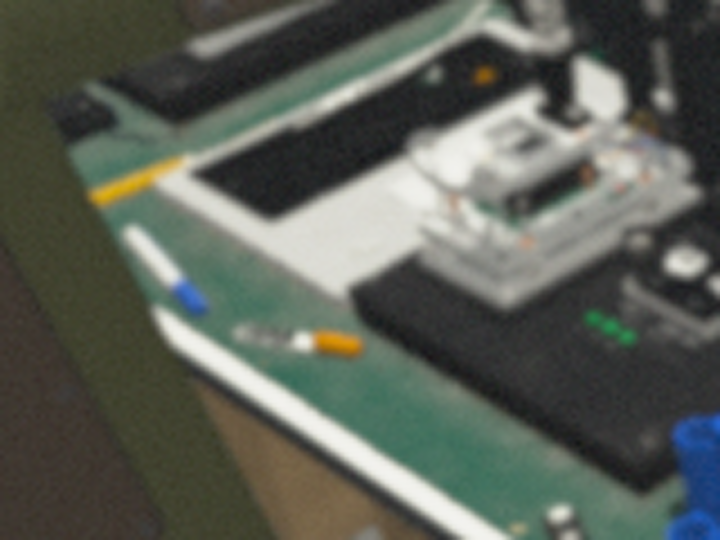

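View pics/left2.png

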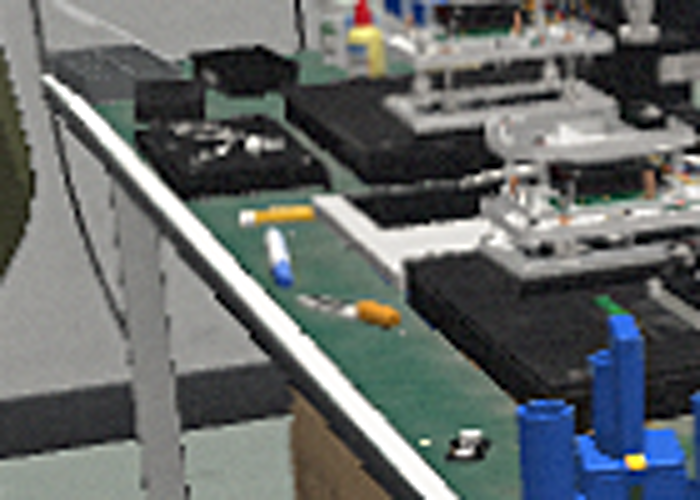

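```bash
python3 -m pendant '[[[0.5,-4,2.1,0,0,0,100],[0.5,-4,2.1,0,0,0,100],[0.5,-4,2.1,0,0,0,100],[0.5,-4,2.1,0,0,0,100],[0.5,-4,2.1,0,0,0,100],[0.5,-4,2.1,0,0,0,100],[0,0,0,0,0,0,100]]]'
python3 - <<'E'
from h import *
p=snap('wrist'); save(p,'w2.png'); print(p['pose'],state()['t'])
for t in ['carousel','carousel_slot','carousel_stem','tube_0','spigot_seat','demagnetiser']:
    for d in nets.pinpoint(t,p)[:3]: print(t,round(d['confidence'],2),np.round(d['uv'],1),np.round(wpt(p,d['uv']),3))
# fit rims
d=nets.silhouettes('carousel',p)[0]
c,u,v=cloud(p,d['mask'])
for lo,hi in [(0.06,0.07),(0.027,0.034),(0.097,0.108)]:
    m=(c[:,2]>lo)&(c[:,2]<hi); q=c[m]
    print(lo,m.sum(),np.round(q.mean(0),4),q.min(0).round(3),q.max(0).round(3))
    print(cv2.minAreaRect(q[:,:2].astype(np.float32)))
np.savez('car.npz',c=c)
E
```

```text
t: 6.3
eef_pos: [0.4225, 0.1757, 0.2964]
tcp_rot: [-3.14, -0.009, -0.01]
force: [0.1, -0.2, -0.1]
width: 0.0852
(array([0.42251824, 0.1757091 , 0.2963655 ]), array([-3.14035448, -0.00864687, -0.00950911])) 6.35
carousel 0.78 [271. 167.] [0.431 0.185 0.038]
carousel_slot 0.78 [291.  171.2] [0.424 0.157 0.029]
carousel_stem 0.97 [270.8 183.3] [0.423 0.184 0.102]
carousel_stem 0.48 [407.   24.6] [0.603 0.017 0.03 ]
tube_0 0.86 [235.8 156. ] [0.449 0.23  0.055]
tube_0 0.64 [281.8 201.9] [0.386 0.171 0.053]
tube_0 0.62 [296.9 140.6] [0.463 0.148 0.003]
spigot_seat 0.9 [417.2  22.1] [0.6   0.013 0.049]
demagnetiser 0.94 [406.2  23.9] [0.603 0.018 0.03 ]
0.06 558 [0.4247 0.1866 0.0654] [0.358 0.133 0.06 ] [0.478 0.253 0.07 ]
((0.43375256657600403, 0.17677366733551025), (0.1234809011220932, 0.10955492407083511), 45.41317367553711)
0.027 1058 [0.4304 0.1844 0.0303] [0.359 0.136 0.027] [0.478 0.251 0.034]
((0.43448856472969055, 0.17635922133922577), (0.11951593309640884, 0.10709593445062637), 45.74431610107422)
0.097 400 [0.4251 0.1859 0.1017] [0.414 0.166 0.097] [0.435 0.206 0.104]
((0.4243761897087097, 0.18602265417575836), (0.039610132575035095, 0.014166031032800674), 75.89392852783203)
```

View pics/w2.png

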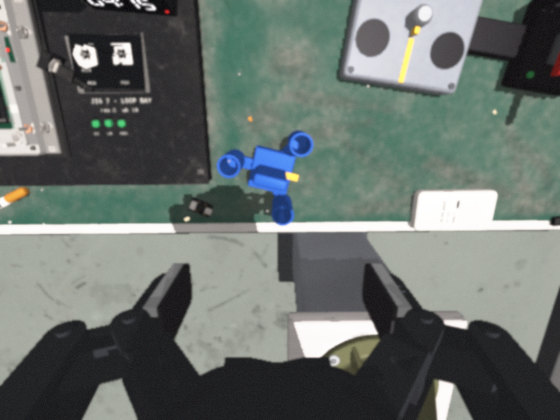

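```bash
python3 -m pendant '[[[3.3,4.2,0,0,0,0,100],[3.3,4.2,0,0,0,0,100],[3.3,4.2,0,0,0,0,100],[3.3,4.2,0,0,0,0,100],[0,0,0,0,0,0,100]]]'
cat >> h.py <<'E'
def fitcar(c,x0):
    """refine x,y,yaw of carousel from cloud: tube rims (z .06-.07) ring 12-15mm, stem top"""
    from scipy.optimize import least_squares
    rim=c[(c[:,2]>0.061)&(c[:,2]<0.069)][:,:2]; st=c[(c[:,2]>0.097)&(c[:,2]<0.107)][:,:2]
    def f(x):
        a=x[2]+np.radians([0,120,240]); T=x[:2]+0.055*np.c_[np.cos(a),np.sin(a)]
        d=np.linalg.norm(rim[:,None]-T[None],axis=2).min(1)-0.0135
        return np.r_[d, ] if len(st)==0 else np.r_[d,np.repeat(st.mean(0)-x[:2],max(1,len(rim)//10))]
    r=least_squares(f,x0,loss='soft_l1',f_scale=0.003); return r.x, np.median(abs(r.fun)), len(rim)
E
python3 - <<'E'
from h import *
p=snap('wrist'); save(p,'w3.png'); print(p['pose'],state()['t'])
for t in ['spigot_seat','demagnetiser','guard_tongue','guard_hinge']:
    for d in nets.pinpoint(t,p)[:3]: print(t,round(d['confidence'],2),np.round(d['uv'],1),np.round(wpt(p,d['uv']),3))
d=nets.silhouettes('demagnetiser',p)[0]
c,u,v=cloud(p,d['mask'])
for lo,hi in [(0.027,0.033),(0.044,0.055),(0.076,0.084)]:
    m=(c[:,2]>lo)&(c[:,2]<hi)
    if lo<0.03: m&=c[:,1]>-0.09
    q=c[m]
    print(lo,m.sum(),np.round(q.mean(0),4),q.min(0).round(3),q.max(0).round(3))
    print(cv2.minAreaRect(q[:,:2].astype(np.float32)))
c=np.load('car.npz')['c']; 
from h import fitcar
x=fitcar(c,[0.4245,0.186,1.325]); print(x, np.degrees(x[0][2]))
E
```

```text
t: 7.2
eef_pos: [0.5473, 0.0064, 0.3036]
tcp_rot: [-3.138, -0.019, -0.014]
force: [-1.0, 0.5, -0.6]
width: 0.0852
(array([0.54726661, 0.00642171, 0.30360162]), array([-3.13831171, -0.01910024, -0.01447291])) 7.25
spigot_seat 0.71 [439.5 118.6] [ 0.619 -0.186  0.081]
spigot_seat 0.56 [279.4 132.8] [0.604 0.004 0.051]
demagnetiser 0.71 [279.3 128.3] [0.61  0.004 0.051]
guard_tongue 0.88 [415.5 207.4] [ 0.512 -0.166  0.09 ]
guard_tongue 0.4 [148.4 279.8] [0.421 0.179 0.103]
guard_hinge 0.78 [437.8 114.2] [ 0.624 -0.183  0.08 ]<stdin>:11: RuntimeWarning: Mean of empty slice.
  ret = um.true_divide(
Traceback (most recent call last):
ValueError: zero-size array to reduction operation minimum which has no identity
```

View pics/w3.png

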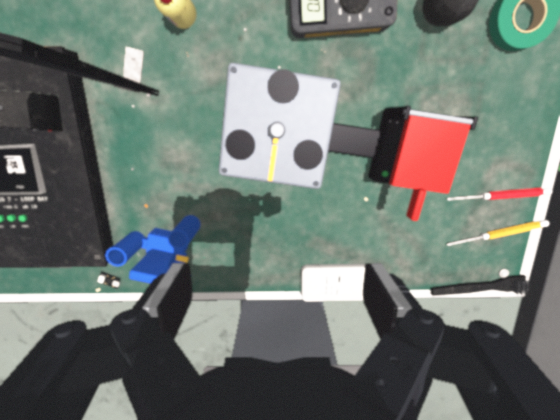

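```bash
python3 - <<'E'
from h import *
p=snap('wrist')
c,u,v=cloud(p,np.ones((420,560),bool))
def rep(nm,m):
    q=c[m]; r=cv2.minAreaRect(q[:,:2].astype(np.float32)); print(nm,m.sum(),q.mean(0).round(4),[np.round(a,4) for a in r])
m=(c[:,2]>.026)&(c[:,2]<.034)&(abs(c[:,0]-.6)<.1)&(abs(c[:,1]-.0)<.1)&(u>200)&(u<345); rep('housing',m)
m=(c[:,2]>.045)&(c[:,2]<.056)&(abs(c[:,0]-.6)<.03)&(abs(c[:,1]-.0)<.03); rep('spig',m)
hsv=cv2.cvtColor(p['color'],cv2.COLOR_BGR2HSV)[v,u]
red=((hsv[:,0]<8)|(hsv[:,0]>172))&(hsv[:,1]>150)&(hsv[:,2]>80)
m=red&(abs(c[:,0]-.57)<.12)&(abs(c[:,1]+.18)<.08)
q=c[m]; print('guard z',np.percentile(q[:,2],[5,50,95]))
m2=m&(c[:,2]>.075)&(c[:,2]<.086); rep('flap',m2)
m3=m&(c[:,2]>.086); rep('tongue',m3)
ye=(hsv[:,0]>20)&(hsv[:,0]<35)&(hsv[:,1]>150)&(abs(c[:,0]-.56)<.05)&(abs(c[:,1]-.0)<.04)&(c[:,2]<.035)&(c[:,2]>.02); rep('stripe',ye)
q=c[ye][:,:2]; l=cv2.fitLine(q.astype(np.float32),cv2.DIST_L2,0,.01,.01).ravel(); print(l,np.degrees(np.arctan2(l[1],l[0])))
x=fitcar(np.load('car.npz')['c'],[0.4245,0.186,1.325]); print(x, np.degrees(x[0][2]))
E
```

```text
housing 11806 [0.6126 0.0079 0.0302] [array([0.609 , 0.0078]), array([0.1488, 0.1505]), np.float64(80.9279)]
spig 240 [0.6085 0.008  0.0504] [array([0.6085, 0.0081]), array([0.0211, 0.0216]), np.float64(89.5234)]
guard z [0.07996555 0.0822064  0.08769745]
flap 4234 [ 0.575  -0.178   0.0821] [array([ 0.5577, -0.1773]), array([0.0773, 0.1208]), np.float64(80.7014)]
tongue 257 [ 0.5167 -0.1685  0.0895] [array([ 0.5163, -0.1691]), array([0.0099, 0.0401]), np.float64(81.2205)]
stripe 0 [nan nan nan] [array([0., 0.]), array([0., 0.]), np.float64(0.0)]<stdin>:5: RuntimeWarning: Mean of empty slice.
  ret = um.true_divide(
Traceback (most recent call last):
cv2.error: OpenCV(4.12.0) /io/opencv/modules/imgproc/src/linefit.cpp:50: error: (-215:Assertion failed) count > 0 in function 'fitLine2D_wods'
```

```bash
python3 -m pendant '[[[-2.5,-3.6,1.6,0,0,0,100],[-2.5,-3.6,1.6,0,0,0,100],[-2.5,-3.6,1.6,0,0,0,100],[-2.5,-3.6,1.6,0,0,0,100],[-2.5,-3.6,1.6,0,0,0,100],[0,0,0,0,0,-8.5,100],[0,0,0,0,0,-8.5,100],[0,0,0,0,0,-8.5,100],[0,0,0,0,0,-8.5,100],[0,0,0,0,0,-8.5,100],[0,0,0,0,0,-8.5,100],[0,0,0,0,0,-8.5,100],[0,0,0,0,0,-8.5,100],[0,0,0,0,0,-8.5,100],[0,0,0,0,0,0,100]]]'
python3 - <<'E'
from h import *
x=fitcar(np.load('car.npz')['c'],[0.4245,0.186,1.325]); print(x, np.degrees(x[0][2]))
p=snap('wrist'); save(p,'w4.png'); print(p['pose'],state()['t'])
c,u,v=cloud(p,np.ones((420,560),bool))
hsv=cv2.cvtColor(p['color'],cv2.COLOR_BGR2HSV)[v,u]
bl=(hsv[:,0]>100)&(hsv[:,0]<130)&(hsv[:,1]>120)&(np.hypot(c[:,0]-.4245,c[:,1]-.186)<.1)
c=c[bl]; st=c[(c[:,2]>.097)&(c[:,2]<.107)]
print(len(st),st.mean(0),cv2.minAreaRect(st[:,:2].astype(np.float32)))
x=fitcar(c,[0.4245,0.186,1.325]); print(x, np.degrees(x[0][2]))
E
```

```text
t: 9.05
eef_pos: [0.4096, 0.2079, 0.2235]
tcp_rot: [3.115, -0.013, 1.35]
force: [0.4, -0.4, -0.4]
width: 0.0856
(array([0.42464946, 0.18589608, 1.32080062]), np.float64(0.0007409931386164019), 532) 75.67630126488321
(array([0.40963666, 0.20794756, 0.22353541]), array([ 3.11452148, -0.01309801,  1.35013495])) 9.1
565 [0.42406374 0.18744232 0.10173719] ((0.4240070879459381, 0.18631955981254578), (0.03917652741074562, 0.014020713977515697), 75.70645141601562)
(array([0.42382251, 0.18636813, 1.32265079]), np.float64(0.0008241877455426941), 827) 75.78230821437697
```

View pics/w4.png

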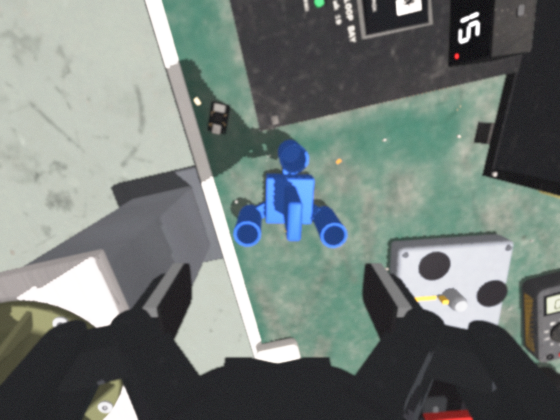

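```bash
cat >> h.py <<'E'
def delta(X,rpy):
    s=state(); R=Rot.from_euler('xyz',s['tcp_rot']); T=Rot.from_euler('xyz',rpy)
    d=R.inv().apply(np.array(X)-s['eef_pos'])*100
    rv=np.degrees((R.inv()*T).as_rotvec()); print('shift cm',d.round(2),'rot deg',rv.round(2),'| at',np.round(s['eef_pos'],4),np.round(s['tcp_rot'],4),'w',round(s['width'],4),'t',s['t'])
    return d,rv
D=-0.158
E
python3 -c "
from h import *
delta([.424,.1862,.15],[np.pi,0,1.322])"
```

```text
shift cm [-1.89  1.69  7.38] rot deg [ 1.54 -0.78  1.31] | at [0.4097 0.2079 0.2235] [ 3.1146 -0.0133  1.345 ] w 0.0853 t 9.1
```

```bash
python3 -m pendant '[[[-0.9,0.8,3.7,1.5,-0.8,1.3,100],[-0.9,0.8,3.7,0,0,0,100],[0,0,0,0,0,0,100]]]' >/dev/null;python3 -c "
from h import *
delta([.424,.1862,.073],[np.pi,0,1.322])"
```

```text
shift cm [-0.12  0.18  7.65] rot deg [ 0.19 -0.11 -0.7 ] | at [0.4223 0.1877 0.1495] [ 3.1382e+00 -2.0000e-03  1.3098e+00] w 0.0852 t 9.4
```

```bash
python3 -m pendant '[[[-0.1,0.2,2.0,0.2,0,-0.7,100],[0,0,2.5,0,0,0,100],[0,0,2.0,0,0,0,100],[0,0,1.0,0,0,0,100],[0,0,0,0,0,0,100]]]' >/dev/null;python3 -c "
from h import *
delta([.424,.1862,.073],[np.pi,0,1.322])
p=snap('side'); cv2.imwrite('pics/s2.png',cv2.resize(p['color'][110:290,100:340],None,fx=3,fy=3))"
```

```text
shift cm [-0.38 -0.13  0.66] rot deg [ 0.32 -0.36 -0.75] | at [0.4262 0.1895 0.0796] [ 3.136  -0.0064  1.3089] w 0.0854 t 9.9
```

View pics/s2.png

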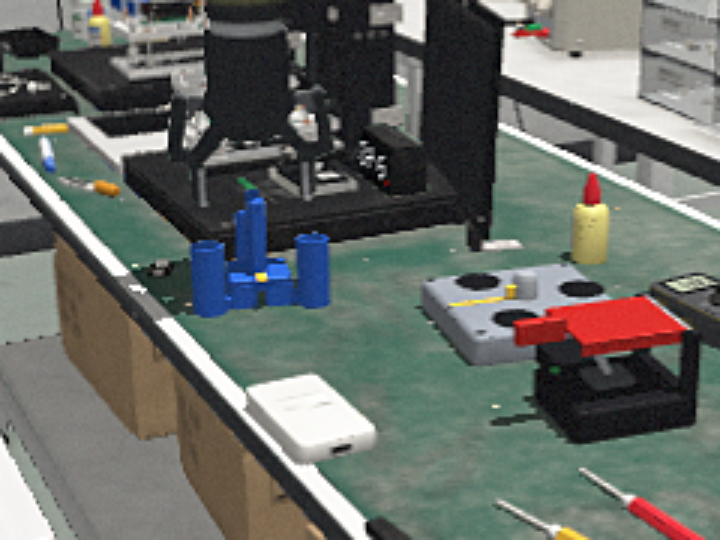

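```bash
python3 -m pendant '[[[-0.4,-0.1,0.6,0.3,-0.4,-0.7,100],[0,0,0,0,0,0,100]]]' >/dev/null;python3 -c "
from h import *
delta([.424,.1862,.073],[np.pi,0,1.322])"
```

```text
shift cm [-0.06 -0.12  0.31] rot deg [ 0.2  -0.06 -0.02] | at [0.4253 0.1864 0.0761] [ 3.1381e+00 -1.1000e-03  1.3217e+00] w 0.0856 t 10.15
```

```bash
python3 -m pendant '[[[-0.1,-0.1,0.4,0.2,0,0,100],[0,0,0,0,0,0,0],[0,0,0,0,0,0,0],[0,0,0,0,0,0,0],[0,0,0,0,0,0,0],[0,0,0,0,0,0,0],[0,0,0,0,0,0,0],[0,0,0,0,0,0,0],[0,0,0,0,0,0,0],[0,0,0,0,0,0,0]]]';python3 -c "
from h import *
delta([.424,.1862,.073],[np.pi,0,1.322])"
```

```text
t: 11.15
eef_pos: [0.4248, 0.1858, 0.0733]
tcp_rot: [3.14, -0.002, 1.321]
force: [0.5, -0.0, 0.3]
width: 0.0125
shift cm [ 0.02 -0.09  0.03] rot deg [ 0.09 -0.13 -0.07] | at [0.4248 0.1858 0.0733] [ 3.1399e+00 -2.4000e-03  1.3208e+00] w 0.0125 t 11.15
```

```bash
python3 -m pendant '[[[0,0,-1.5,0,0,0,0],[0,0,-2.5,0,0,0,0],[0,0,-2.5,0,0,0,0],[0,0,-2.5,0,0,0,0],[0,0,0,0,0,0,0]]]';python3 -c "
from h import *
delta([.609,.008,.163],[np.pi,0,D])
p=snap('side'); cv2.imwrite('pics/s3.png',cv2.resize(p['color'][110:290,100:340],None,fx=3,fy=3))"
```

```text
t: 11.65
eef_pos: [0.4231, 0.1852, 0.1644]
tcp_rot: [-3.138, 0.001, 1.321]
force: [0.8, 0.8, -3.0]
width: 0.0129
shift cm [-12.57  22.4    0.07] rot deg [-0.12  0.17 84.73] | at [0.4231 0.1852 0.1644] [-3.1384e+00  7.0000e-04  1.3208e+00] w 0.0129 t 11.65
```

View pics/s3.png

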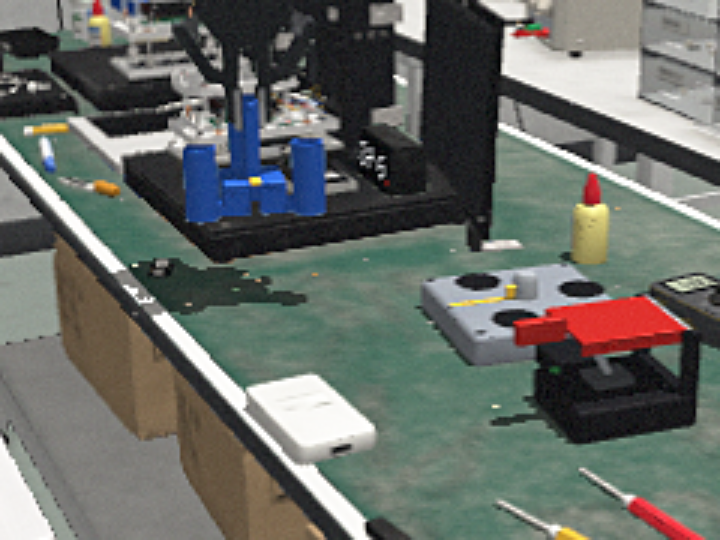

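```bash
python3 -m pendant '[[[-1.5,2.5,0,0,0,0,0],[-2.1,3.7,0,0,0,0,0],[-2.1,3.7,0,0,0,0,0],[-2.1,3.7,0,0,0,0,0],[-2.1,3.7,0,0,0,0,0],[-1.5,2.5,0,0,0,0,0],[0,0,0,0,0,8.4,0],[0,0,0,0,0,8.4,0],[0,0,0,0,0,8.4,0],[0,0,0,0,0,8.4,0],[0,0,0,0,0,8.4,0],[0,0,0,0,0,8.4,0],[0,0,0,0,0,8.4,0],[0,0,0,0,0,8.4,0],[0,0,0,0,0,8.4,0],[0,0,0,0,0,5,0],[0,0,0,0,0,0,0]]]';python3 -c "
from h import *
delta([.609,.008,.163],[np.pi,0,D])
p=snap('side'); cv2.imwrite('pics/s4.png',cv2.resize(p['color'][110:290,160:400],None,fx=3,fy=3))
p=snap('wrist'); save(p,'w5.png')"
```

```text
t: 13.4
eef_pos: [0.5817, 0.0191, 0.1264]
tcp_rot: [3.138, 0.046, -0.121]
force: [-5.8, 4.1, 21.9]
width: 0.013
shift cm [ 2.67  0.78 -3.78] rot deg [0.24 2.64 2.11] | at [0.5817 0.0191 0.1264] [ 3.1382  0.0462 -0.1213] w 0.013 t 13.4
```

View pics/s4.png

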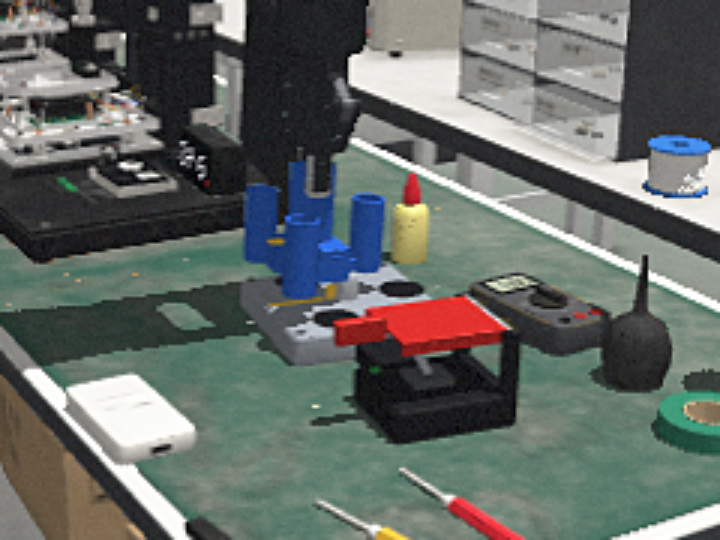

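View pics/w5.png

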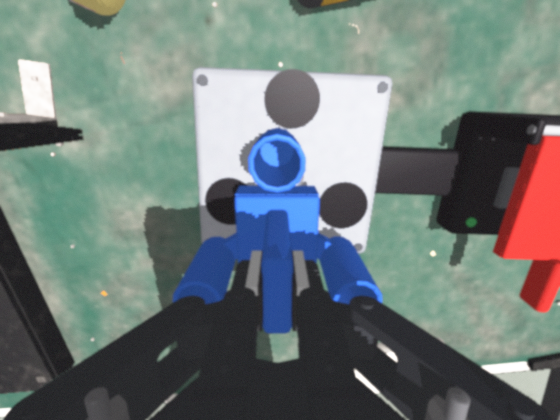

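```bash
python3 -m pendant '[[[0,0,-2,0,0,0,0],[0,0,-2,0,0,0,0],[0,0,0,0,0,0,0]]]';python3 -c "
from h import *
delta([.609,.008,.163],[np.pi,0,D])"
```

```text
t: 13.8
eef_pos: [0.5819, 0.0192, 0.1617]
tcp_rot: [3.138, 0.053, -0.118]
force: [0.4, -0.3, -3.6]
width: 0.0129
shift cm [ 2.81  0.79 -0.28] rot deg [0.29 3.06 2.3 ] | at [0.5819 0.0192 0.1617] [ 3.1375  0.0535 -0.1179] w 0.0129 t 13.8
```

```bash
python3 -m pendant '[[[1.4,0.4,-0.2,0.3,3.0,2.3,0],[1.4,0.4,-0.1,0,0,0,0],[0,0,0,0,0,0,0]]]' >/dev/null;python3 -c "
from h import *
delta([.609,.008,.163],[np.pi,0,D])
p=snap('wrist'); save(p,'w6.png')
c,u,v=cloud(p,np.ones((420,560),bool))
hsv=cv2.cvtColor(p['color'],cv2.COLOR_BGR2HSV)[v,u]
e=p['pose'][0]
bl=(hsv[:,0]>100)&(hsv[:,0]<130)&(hsv[:,1]>100)&(np.hypot(c[:,0]-e[0],c[:,1]-e[1])<.09)&(c[:,2]>.08)
c=c[bl]; print(np.histogram(c[:,2],bins=np.arange(.08,.22,.008)))
for z0 in np.arange(-.01,.012,.002):
    c2=c.copy(); c2[:,2]-=.163-.073+z0; c2=c2[c2[:,2]<.08]
    x=fitcar(c2,[e[0],e[1],D]); print(round(z0,3),x)
"
```

```text
shift cm [ 0.15 -0.09 -0.62] rot deg [ 0.03  0.38 -0.07] | at [0.6073 0.0073 0.1568] [ 3.141   0.0067 -0.1592] w 0.0129 t 14.1
(array([ 702,  720,  854,  841, 4393, 1101, 1127, 1052, 2276,  145,  206,
        211,  339, 2152,   58,  103,    1]), array([0.08 , 0.088, 0.096, 0.104, 0.112, 0.12 , 0.128, 0.136, 0.144,
       0.152, 0.16 , 0.168, 0.176, 0.184, 0.192, 0.2  , 0.208, 0.216]))
-0.01 (array([ 0.60622196,  0.00857748, -0.15789891]), np.float64(0.0008811925179537747), 1459)
-0.008 (array([ 0.60588466,  0.00862876, -0.15784556]), np.float64(0.0008883673444696908), 2370)
-0.006 (array([ 0.60569484,  0.00866777, -0.15819298]), np.float64(0.0009191860841148338), 2144)
-0.004 (array([ 0.60545822,  0.00869308, -0.15791537]), np.float64(0.0009050604565172841), 1912)
-0.002 (array([ 0.60498963,  0.0087631 , -0.1578607 ]), np.float64(0.0008984603157863209), 1299)
0.0 (array([ 0.566209  , -0.01008087,  0.46416845]), np.float64(0.001995154082759491), 168)
0.002 (array([ 0.55912607,  0.02167075, -0.25519145]), np.float64(0.0002195922845197075), 157)
0.004 (array([ 0.55915547,  0.02178362, -0.25518764]), np.float64(0.0002285646469172252), 162)
0.006 (array([ 0.55841198,  0.01836376, -0.19040354]), np.float64(0.0002830973697296249), 181)
0.008 (array([ 0.55859009,  0.01905705, -0.1989664 ]), np.float64(0.00031146955800423134), 203)
0.01 (array([ 0.55851908,  0.01849169, -0.18551651]), np.float64(0.0003264171837247011), 201)
```

View pics/w6.png

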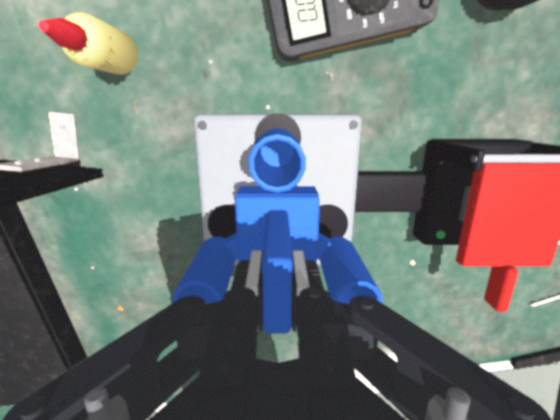

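```bash
python3 - <<'E'
from h import *
p=snap('wrist')
c,u,v=cloud(p,np.ones((420,560),bool))
m=(c[:,2]>.024)&(c[:,2]<.036)&(u>185)&(u<375)&(v<290)
q=c[m][:,:2]; th=D
ex=np.array([np.cos(th),np.sin(th)]); ey=np.array([-np.sin(th),np.cos(th)])
a=q@ex; b=q@ey
for th2 in [0]: 
    # right/left edges by row bins
    amax=[];bmx=[];bmn=[]
    for k in np.arange(b.min()+.01,b.max()-.01,.005):
        s=a[(b>k)&(b<k+.005)]; amax.append((k+.0025,s.max()))
    for k in np.arange(a.max()-.06,a.max()-.01,.005):
        s=b[(a>k)&(a<k+.005)]; bmx.append((k,s.max())); bmn.append((k,s.min()))
    amax,bmx,bmn=map(np.array,(amax,bmx,bmn))
    print('slopes',np.polyfit(*amax.T,1)[0],np.polyfit(*bmx.T,1)[0],np.polyfit(*bmn.T,1)[0])
    A=np.median(amax[:,1]); B1=np.median(bmx[:,1]);B0=np.median(bmn[:,1]); print(A,B1,B0,B1-B0)
    cen=ex*(A-.075)+ey*(B1+B0)/2; print('centre',cen)
E
```

```text
Traceback (most recent call last):
ValueError: zero-size array to reduction operation maximum which has no identity
```

```bash
python3 - <<'E'
from h import *
p=snap('wrist')
c,u,v=cloud(p,np.ones((420,560),bool))
m=(c[:,2]>.026)&(c[:,2]<.034)&(u>190)&(u<372)&(v<290)
q=c[m][:,:2]; th=D
ex=np.array([np.cos(th),np.sin(th)]); ey=np.array([-np.sin(th),np.cos(th)])
c0=np.array([.609,.008]); a=(q-c0)@ex; b=(q-c0)@ey
k=(abs(a)<.09)&(abs(b)<.085); a=a[k]; b=b[k]
amax=[];bmx=[];bmn=[]
for k in np.arange(-.065,.06,.005):
    s=a[(b>k)&(b<k+.005)]; 
    if len(s)>5: amax.append((k+.0025,np.percentile(s,99.5)))
for k in np.arange(.03,.065,.005):
    s=b[(a>k)&(a<k+.005)]; bmx.append((k,np.percentile(s,99.5))); bmn.append((k,np.percentile(s,.5)))
amax,bmx,bmn=map(np.array,(amax,bmx,bmn))
print('slopes',np.polyfit(*amax.T,1)[0],np.polyfit(*bmx.T,1)[0],np.polyfit(*bmn.T,1)[0])
A=np.median(amax[:,1]); B1=np.median(bmx[:,1]);B0=np.median(bmn[:,1]); print(A,B1,B0,B1-B0)
print('centre',c0+ex*(A-.075)+ey*(B1+B0)/2)
E
```

```text
slopes -0.0015140118972492677 -0.03220333413211817 0.01626078787133075
0.07340529665487285 0.07266733810620833 -0.07320011522129137 0.1458674533274997
centre [0.60738325 0.00798785]
```

```bash
python3 -c "
from h import *
delta([.6106,.0067,.14],[np.pi,0,D])"; python3 -m pendant '[[[0.3,-0.1,0.8,0,0.4,0,0],[0,0,0.8,0,0,0,0],[0,0,0,0,0,0,0]]]' ;python3 -c "
from h import *
delta([.6106,.0067,.120],[np.pi,0,D])"
```

```text
shift cm [0.44 0.06 1.76] rot deg [ 0.03  0.4  -0.03] | at [0.6065 0.008  0.1576] [ 3.1411  0.007  -0.1585] w 0.013 t 14.25
t: 14.55
eef_pos: [0.6086, 0.0092, 0.1389]
tcp_rot: [3.141, 0.001, -0.158]
force: [-0.4, -0.7, -2.9]
width: 0.0129
shift cm [0.24 0.22 1.89] rot deg [0.04 0.07 0.02] | at [0.6086 0.0092 0.1389] [ 3.141e+00  1.300e-03 -1.577e-01] w 0.0129 t 14.55
```

```bash
python3 -m pendant '[[[0.25,0.2,0.5,0,0,0,0],[0.05,0.05,0.3,0,0,0,0],[0,0,0,0,0,0,0]]]' ;python3 -c "
from h import *
delta([.6106,.0067,.120],[np.pi,0,D])"
```

```text
t: 14.85
eef_pos: [0.6112, 0.0062, 0.1298]
tcp_rot: [3.141, 0.002, -0.157]
force: [0.7, -0.3, -1.9]
width: 0.0127
shift cm [-0.06 -0.04  0.98] rot deg [0.04 0.1  0.03] | at [0.6112 0.0062 0.1298] [ 3.1409e+00  1.8000e-03 -1.5740e-01] w 0.0127 t 14.85
```

```bash
python3 -m pendant '[[[-0.06,-0.04,0.5,0,0,0,0],[0,0,0.5,0,0,0,0],[0,0,0,0,0,0,0]]]' ;python3 -c "
from h import *
delta([.6106,.0067,.105],[np.pi,0,D])"
```

```text
t: 15.15
eef_pos: [0.6106, 0.0067, 0.1192]
tcp_rot: [3.141, 0.001, -0.158]
force: [-0.6, -0.2, -2.3]
width: 0.0132
shift cm [-0.   -0.    1.42] rot deg [0.03 0.08 0.02] | at [0.6106 0.0067 0.1192] [ 3.141e+00  1.400e-03 -1.577e-01] w 0.0132 t 15.15
```

```bash
python3 -m pendant '[[[0,0,0.5,0,0,0,0],[0,0,0.5,0,0,0,0],[0,0,0,0,0,0,0]]]' ;python3 -c "
from h import *
delta([.6106,.0067,.102],[np.pi,0,D])"
```

```text
t: 15.45
eef_pos: [0.6106, 0.0067, 0.1083]
tcp_rot: [3.141, 0.001, -0.158]
force: [0.3, 0.5, -2.9]
width: 0.0128
shift cm [-0.   -0.    0.63] rot deg [0.03 0.07 0.02] | at [0.6106 0.0067 0.1083] [ 3.141e+00  1.300e-03 -1.576e-01] w 0.0128 t 15.45
```

```bash
python3 -m pendant '[[[0,0,0.3,0,0,0,0],[0,0,0.3,0,0,0,0],[0,0,0,0,0,0,0]]]' ;python3 -c "
from h import *
delta([.6106,.0067,.102],[np.pi,0,D])"
```

```text
t: 15.75
eef_pos: [0.6107, 0.0068, 0.1037]
tcp_rot: [3.141, 0.001, -0.157]
force: [-0.5, 0.1, -2.8]
width: 0.0129
shift cm [-0.01  0.01  0.17] rot deg [0.03 0.04 0.03] | at [0.6107 0.0068 0.1037] [ 3.1411e+00  7.0000e-04 -1.5750e-01] w 0.0129 t 15.75
```

```bash
python3 -m pendant '[[[0,0,0.2,0,0,0,0],[0,0,0.1,0,0,0,0],[0,0,0,0,0,0,0]]]' 
```

```text
t: 16.05
eef_pos: [0.6108, 0.0068, 0.1037]
tcp_rot: [3.141, -0.001, -0.157]
force: [0.8, -0.2, -2.7]
width: 0.0131
```

```bash
python3 -m pendant '[[[0,0,0.4,0,0,0,0],[0,0,0,0,0,0,0]]]' 
```

```text
t: 16.25
eef_pos: [0.6112, 0.0068, 0.1042]
tcp_rot: [3.141, -0.003, -0.157]
force: [-0.5, -0.7, -2.6]
width: 0.013
```

```bash
python3 -m pendant '[[[0,0,0,0,0,0,60],[0,0,0,0,0,0,100],[0,0,0,0,0,0,100],[0,0,0,0,0,0,100],[0,0,0,0,0,0,100],[0,0,0,0,0,0,100],[0,0,-2,0,0,0,100],[0,0,-3,0,0,0,100],[0,0,-4,0,0,0,100],[0,0,-4,0,0,0,100],[0,0,0,0,0,0,100]]]'; python3 -c "
from h import *
p=snap('side'); cv2.imwrite('pics/s5.png',cv2.resize(p['color'][130:290,160:400],None,fx=3,fy=3))
p=snap('wrist'); save(p,'w7.png'); print(p['pose'])
c,u,v=cloud(p,np.ones((420,560),bool))
hsv=cv2.cvtColor(p['color'],cv2.COLOR_BGR2HSV)[v,u]
bl=(hsv[:,0]>100)&(hsv[:,0]<130)&(hsv[:,1]>100)&(np.hypot(c[:,0]-.609,c[:,1]-.008)<.09)
c=c[bl]; h,b=np.histogram(c[:,2],bins=np.arange(.03,.15,.003)); print(list(zip(b.round(3),h)))
c[:,2]-=.03; print(fitcar(c,[.609,.008,D]))
"
```

```text
t: 17.35
eef_pos: [0.6105, 0.0069, 0.2364]
tcp_rot: [3.141, -0.0, -0.157]
force: [-0.1, 1.0, -0.7]
width: 0.0853
(array([0.60978591, 0.00688894, 0.23340997]), array([ 3.14057617,  0.00332256, -0.15729353]))
[(np.float64(0.03), np.int64(152)), (np.float64(0.033), np.int64(332)), (np.float64(0.036), np.int64(51)), (np.float64(0.039), np.int64(164)), (np.float64(0.042), np.int64(231)), (np.float64(0.045), np.int64(79)), (np.float64(0.048), np.int64(109)), (np.float64(0.051), np.int64(93)), (np.float64(0.054), np.int64(118)), (np.float64(0.057), np.int64(779)), (np.float64(0.06), np.int64(1251)), (np.float64(0.063), np.int64(107)), (np.float64(0.066), np.int64(97)), (np.float64(0.069), np.int64(119)), (np.float64(0.072), np.int64(104)), (np.float64(0.075), np.int64(111)), (np.float64(0.078), np.int64(125)), (np.float64(0.081), np.int64(118)), (np.float64(0.084), np.int64(136)), (np.float64(0.087), np.int64(125)), (np.float64(0.09), np.int64(141)), (np.float64(0.093), np.int64(429)), (np.float64(0.096), np.int64(414)), (np.float64(0.099), np.int64(10)), (np.float64(0.102), np.int64(12)), (np.float64(0.105), np.int64(7)), (np.float64(0.108), np.int64(12)), (np.float64(0.111), np.int64(11)), (np.float64(0.114), np.int64(9)), (np.float64(0.117), np.int64(12)), (np.float64(0.12), np.int64(14)), (np.float64(0.123), np.int64(13)), (np.float64(0.126), np.int64(14)), (np.float64(0.129), np.int64(334)), (np.float64(0.132), np.int64(335)), (np.float64(0.135), np.int64(0)), (np.float64(0.138), np.int64(0)), (np.float64(0.141), np.int64(0)), (np.float64(0.144), np.int64(0))]
(array([ 0.61037792,  0.00805925, -0.15559736]), np.float64(0.0008154898787408561), 932)
```

View pics/s5.png

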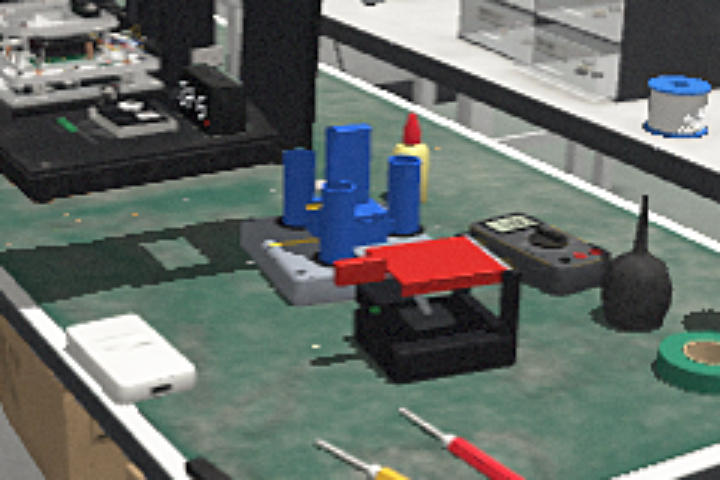

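View pics/w7.png

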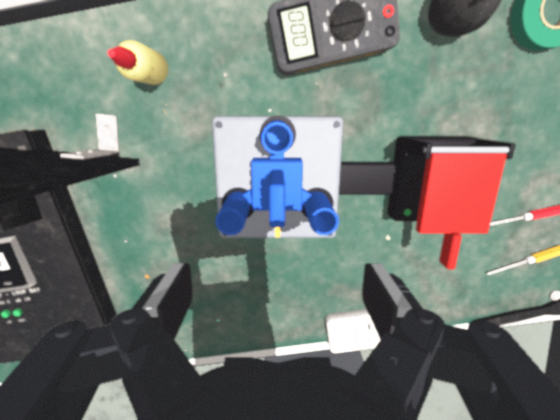

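```bash
cat >> h.py <<'E'
def log():
    s=state(); open('log.txt','a').write(' '.join(map(str,list(s['joint_pos'])+list(s['eef_pos'])+list(s['tcp_rot'])))+'\n')
E
python3 -c "
from h import *
log()"
python3 -m pendant '[[[-1,4,-0.6,0,0,0,100],[-1,4,-0.6,0,0,0,100],[-1,4,-0.6,0,0,0,100],[-1,4,-0.6,0,0,0,100],[-1,4,-0.6,0,0,0,100],[-1,4,-0.6,0,0,0,100],[-1,4,-0.6,0,0,0,100],[-1,4,-0.6,0,0,0,100],[0,0,0,0,0,-8.5,100],[0,0,0,0,0,-8.5,100],[0,0,0,0,0,-8.5,100],[0,0,0,0,0,-8.5,100],[0,0,0,0,0,-8.5,100],[0,0,0,0,0,-8.5,100],[0,0,0,0,0,-8.5,100],[0,0,0,0,0,-8.5,100],[0,0,0,0,0,-8.5,100],[0,0,0,0,0,-8.5,100]]]'; python3 -c "
from h import *
log()
p=snap('wrist'); save(p,'w8.png'); print(p['pose'],state()['t'])"
```

```text
t: 19.25
eef_pos: [0.4678, -0.3058, 0.2488]
tcp_rot: [-3.089, -0.012, 1.349]
force: [-0.4, 0.0, 0.3]
width: 0.0855
(array([ 0.4678475 , -0.30579515,  0.24881793]), array([-3.08917596, -0.01199215,  1.34922879])) 19.3
```

View pics/w8.png

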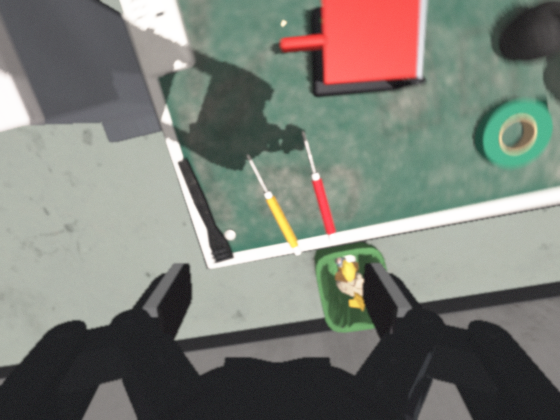

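```bash
cat >> h.py <<'E'
def drivers(p,rng={'red':((.42,.62),(-.45,-.22)),'yellow':((.36,.56),(-.45,-.22))}):
    out={}
    c,u,v=cloud(p,np.ones((420,560),bool)); hsv=cv2.cvtColor(p['color'],cv2.COLOR_BGR2HSV)[v,u]
    for k,(xr,yr) in rng.items():
        if k=='red': m=((hsv[:,0]<8)|(hsv[:,0]>172))&(hsv[:,1]>140)&(hsv[:,2]>80)
        else: m=(hsv[:,0]>17)&(hsv[:,0]<35)&(hsv[:,1]>150)&(hsv[:,2]>100)
        m&=(c[:,0]>xr[0])&(c[:,0]<xr[1])&(c[:,1]>yr[0])&(c[:,1]<yr[1])&(c[:,2]>0.002)&(c[:,2]<.025)
        q=c[m][:,:2].astype(np.float32)
        if len(q)<20: print(k,'none',len(q)); continue
        r=cv2.minAreaRect(q); l=cv2.fitLine(q,cv2.DIST_HUBER,0,.01,.01).ravel()
        d=l[:2]; d=d if d[1]>0 else -d  # toward +y = tip assumed
        s=(q-l[2:])@d; s0,s1=np.percentile(s,[1,99]); 
        mid=l[2:]+d*(s0+s1)/2
        print(k,len(q),'handle mid',mid.round(4),'len',round(s1-s0,4),'dir deg',round(np.degrees(np.arctan2(d[1],d[0])),1),'z',np.percentile(c[m][:,2],[50,95]).round(4))
        out[k]=(mid,d)
    return out
E
python3 - <<'E'
from h import *
p=snap('wrist')
drivers(p)
for t in ['red_driver','red_driver_tip','yellow_driver','yellow_driver_tip']:
    for d in nets.pinpoint(t,p)[:2]: print(t,round(d['confidence'],2),np.round(d['uv'],1),np.round(onplane(p,d['uv'],.006),3))
p=snap('side')
drivers(p)
E
```

```text
red 469 handle mid [ 0.5068 -0.3554] len 0.0739 dir deg 93.7 z [0.011  0.0125]
yellow 277 handle mid [ 0.4494 -0.3634] len 0.0711 dir deg 103.3 z [0.0104 0.0124]
red_driver 0.97 [316.  190.8] [ 0.502 -0.331  0.006]
red_driver_tip 0.71 [303.6 134.5] [ 0.499 -0.256  0.006]
yellow_driver 0.66 [274.9 207.5] [ 0.443 -0.343  0.006]
red 171 handle mid [ 0.5043 -0.3583] len 0.0784 dir deg 93.3 z [0.0105 0.0124]
yellow 201 handle mid [ 0.4444 -0.3683] len 0.0777 dir deg 103.3 z [0.0102 0.0124]
```

```bash
python3 -c "
from h import *
delta([.506,-.371,.14],[np.pi,0,1.632])"
```

```text
shift cm [-5.58  5.71 10.71] rot deg [ -2.77  -1.02 -16.69] | at [ 0.4682 -0.306   0.2504] [-3.0913 -0.0105  1.3403] w 0.0852 t 19.6
```

```bash
python3 -m pendant '[[[-1.8,1.9,3.5,0,0,0,50],[-1.8,1.9,3.5,0,0,0,50],[-1.8,1.9,3.5,0,0,0,50],[0,0,0,-1.4,-0.5,-8.4,50],[0,0,0,-1.4,-0.5,-8.4,50],[0,0,0,0,0,0,50]]]'; python3 -c "
from h import *
log(); delta([.506,-.371,.10],[np.pi,0,1.632])
p=snap('wrist'); save(p,'w9.png'); drivers(p)
p=snap('side'); drivers(p)
"
```

```text
t: 20.2
eef_pos: [0.5079, -0.3718, 0.1357]
tcp_rot: [3.141, -0.001, 1.631]
force: [-0.6, 0.2, 0.4]
width: 0.043
shift cm [ 0.09 -0.19  3.57] rot deg [ 0.04 -0.03 -0.08] | at [ 0.5079 -0.3718  0.1357] [ 3.1408e+00 -6.0000e-04  1.6305e+00] w 0.043 t 20.2
red 1048 handle mid [ 0.5072 -0.3554] len 0.0761 dir deg 93.9 z [0.0109 0.0124]
yellow 743 handle mid [ 0.4494 -0.3632] len 0.0731 dir deg 105.9 z [0.0106 0.0124]
red 173 handle mid [ 0.5044 -0.358 ] len 0.0755 dir deg 94.1 z [0.0102 0.0125]
yellow 198 handle mid [ 0.4447 -0.3686] len 0.0762 dir deg 102.8 z [0.0101 0.0127]
```

View pics/w9.png

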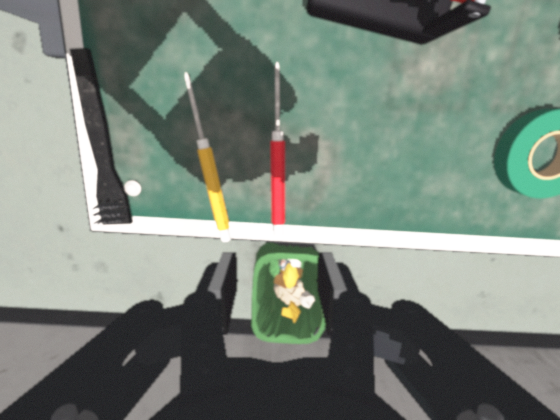

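```bash
python3 -m pendant '[[[0.1,0,3.5,0,0,-0.4,50],[0.1,0,3.5,0,0,0,50],[0,0,3,0,0,0,50],[0,0,1.5,0,0,0,50],[0,0,0,0,0,0,50]]]'; python3 -c "
from h import *
log(); delta([.508,-.370,.004],[np.pi,0,1.638])
"
```

```text
t: 20.8
eef_pos: [0.511, -0.3712, 0.0235]
tcp_rot: [3.136, 0.006, 1.61]
force: [-1.2, -0.0, 0.3]
width: 0.0432
shift cm [ 0.15 -0.31  1.94] rot deg [ 0.34  0.33 -1.59] | at [ 0.511  -0.3712  0.0235] [3.1356 0.0057 1.6102] w 0.0432 t 20.8
```

```bash
python3 -m pendant '[[[0.15,-0.3,1.2,0.3,0.3,-1.6,50],[0,0,0.7,0,0,0,50],[0,0,0,0,0,0,50]]]'; python3 -c "
from h import *
log(); delta([.508,-.370,.004],[np.pi,0,1.638])
p=snap('wrist'); save(p,'w10.png')
"
```

```text
t: 21.1
eef_pos: [0.5092, -0.3709, 0.0066]
tcp_rot: [3.138, 0.003, 1.638]
force: [-0.2, -0.0, -0.5]
width: 0.0427
shift cm [ 0.1  -0.12  0.26] rot deg [0.19 0.18 0.  ] | at [ 0.5092 -0.3709  0.0066] [3.1382 0.0032 1.638 ] w 0.0427 t 21.1
```

View pics/w10.png

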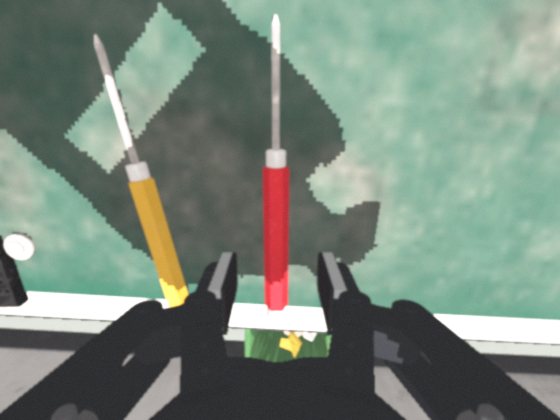

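```bash
python3 -m pendant '[[[0.1,-0.1,0.35,0,0,0,50],[0,0,0,0,0,0,0],[0,0,0,0,0,0,0],[0,0,0,0,0,0,0],[0,0,0,0,0,0,0],[0,0,0,0,0,0,0],[0,0,0,0,0,0,0],[0,0,0,0,0,0,0]]]'; python3 -m pendant '[[[0,0,-1.5,0,0,0,0],[0,0,-2.5,0,0,0,0],[0,0,-3,0,0,0,0],[0,0,-3,0,0,0,0],[0,0,0,0,0,0,0]]]';  python3 -c "
from h import *
log(); delta([.508,-.370,.004],[np.pi,0,1.638])
p=snap('wrist'); save(p,'w11.png')
p=snap('side'); cv2.imwrite('pics/s6.png',cv2.resize(p['color'][100:320,200:440],None,fx=2.7,fy=2.7))
"
```

```text
t: 21.95
eef_pos: [0.5091, -0.3707, 0.0054]
tcp_rot: [3.136, 0.006, 1.637]
force: [0.3, -0.3, -0.1]
width: 0.0089
t: 22.45
eef_pos: [0.5083, -0.3701, 0.1127]
tcp_rot: [3.135, 0.006, 1.637]
force: [0.0, 0.9, 0.2]
width: 0.0087
shift cm [ 0.08 -0.1  10.87] rot deg [ 0.36  0.34 -0.03] | at [ 0.5083 -0.3701  0.1127] [3.1354 0.0059 1.6374] w 0.0087 t 22.45
```

View pics/w11.png

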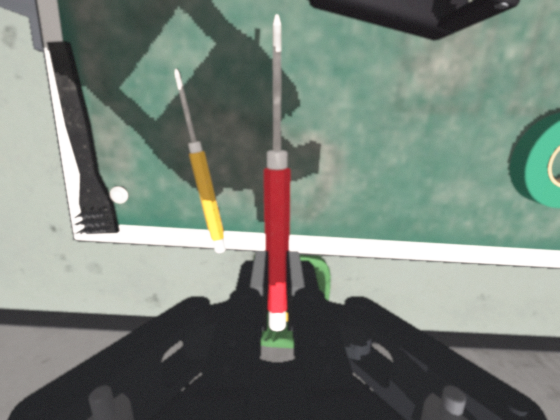

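View pics/s6.png

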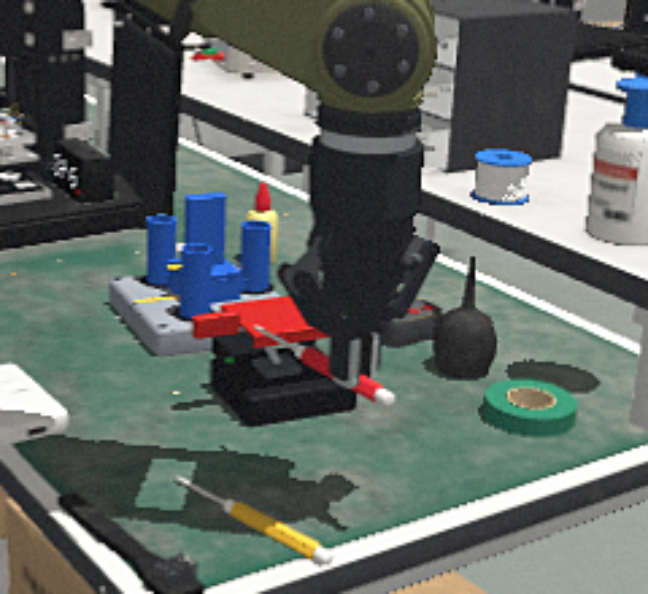

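```bash
cat > kin.py <<'E'
import numpy as np
from scipy.optimize import least_squares
L=np.loadtxt('log.txt'); L=np.vstack([L,[-1.26657,.300485,1.521627,0,1.3207,-.06664,.199242,-.512374,.230694,-3.14038,-.0001,.37086]])
def fk(P,q):
    r0,z0,L2,L3,ph,L4=P
    a=q[:,1]; b=a+q[:,2]+ph; g=q[:,1]+q[:,2]+q[:,4]
    return r0+L2*np.sin(a)+L3*np.sin(b)+L4*np.sin(g), z0+L2*np.cos(a)+L3*np.cos(b)+L4*np.cos(g)
def res(P):
    r,z=fk(P,L); R=np.hypot(L[:,6],L[:,7]); return np.r_[r-R,z-L[:,8],0.001*(P-P0)]
P0=np.array([.0,.3,.4,.4,0,.3])
if __name__=='__main__':
    print(L[:,:6].round(3)); s=least_squares(res,P0); print(s.x.round(4),abs(s.fun[:2*len(L)]).max()); np.save('P.npy',s.x)
E
python3 kin.py
```

```text
[[-4.800e-02  4.370e-01  1.335e+00 -1.000e-03  1.376e+00  1.680e+00]
 [-6.400e-01  3.370e-01  1.433e+00 -1.000e-02  1.425e+00 -4.170e-01]
 [-6.900e-01  5.610e-01  1.379e+00  1.000e-03  1.201e+00 -7.510e-01]
 [-6.860e-01  7.030e-01  1.439e+00 -0.000e+00  9.910e-01 -7.250e-01]
 [-6.880e-01  7.270e-01  1.445e+00 -0.000e+00  9.650e-01 -7.550e-01]
 [-6.880e-01  5.810e-01  1.406e+00 -0.000e+00  1.146e+00 -7.540e-01]
 [-1.267e+00  3.000e-01  1.522e+00  0.000e+00  1.321e+00 -6.700e-02]]
[0.0011 0.2239 0.4235 0.4495 0.0903 0.2472] 3.1118170713217985e-05
```

```bash
cat > kin.py <<'E'
import numpy as np
from scipy.optimize import least_squares
from scipy.spatial.transform import Rotation as Rot
def load():
    L=np.loadtxt('log.txt'); return np.vstack([L,[-1.26657021,.3004852,1.52162734,0.0000358,1.32069860,-.0666422,.19924203,-.512374,.23069401,-3.14037917,-.000116,.370859]])
def fk(P,q,s4=1):
    r0,z0,L2,L3,ph,L4,yo=P
    R23=Rot.from_euler('ZY',[q[0],q[1]+q[2]])
    Rt=R23*Rot.from_euler('ZYZ',[s4*q[3],q[4],q[5]+np.pi/2])
    a=q[1]; b=q[1]+q[2]+ph
    w=np.array([r0+L2*np.sin(a)+L3*np.sin(b),yo,z0+L2*np.cos(a)+L3*np.cos(b)])
    return Rot.from_euler('Z',q[0]).apply(w)+Rt.apply([0,0,L4]), Rt
LO=np.array([-3.03,-.79,.23,-1.04,0.02,-2.55]);HI=np.array([3.03,2.21,2.52,4.18,3.07,2.55])
def ik(P,X,Rt,q0,wr=.3):
    def f(q):
        x,R=fk(P,q); return np.r_[(x-X),wr*(R.inv()*Rt).as_rotvec()]
    s=least_squares(f,np.clip(q0,LO+1e-3,HI-1e-3),bounds=(LO,HI)); return s.x,np.abs(s.fun).max()
if __name__=='__main__':
    L=load()
    for s4 in (1,-1):
        def res(P):
            o=[]
            for l in L:
                x,R=fk(P,l[:6],s4); o+=list(x-l[6:9])+list(.1*(R.inv()*Rot.from_euler('xyz',l[9:12])).as_rotvec())
            return np.r_[o,1e-5*(P-P0)]
        P0=np.array([.0,.3,.42,.45,.09,.25,-.03])
        s=least_squares(res,P0); print(s4,s.x.round(4),abs(s.fun).max(),[np.linalg.norm(s.fun[i*6:i*6+3]).round(5) for i in range(len(L))],[np.linalg.norm(s.fun[i*6+3:i*6+6]).round(5) for i in range(len(L))])
        if s4==1: np.save('P.npy',s.x)
E
python3 kin.py
```

```text
1 [0.     0.2212 0.4242 0.4494 0.0911 0.2448 0.0366] 7.880004322605609e-07 [np.float64(0.0), np.float64(0.0), np.float64(0.0), np.float64(0.0), np.float64(0.0), np.float64(0.0), np.float64(0.0)] [np.float64(0.0), np.float64(0.0), np.float64(0.0), np.float64(0.0), np.float64(0.0), np.float64(0.0), np.float64(0.0)]
-1 [-2.000e-04  1.931e-01  4.250e-01  4.484e-01  8.850e-02  2.188e-01
  3.590e-02] 0.0031327418723823275 [np.float64(0.00047), np.float64(0.0042), np.float64(0.00112), np.float64(0.00057), np.float64(0.0007), np.float64(0.00072), np.float64(0.00083)] [np.float64(0.00013), np.float64(0.00209), np.float64(0.0002), np.float64(6e-05), np.float64(1e-05), np.float64(1e-05), np.float64(1e-05)]
```

```bash
cat > scan.py <<'E'
from kin import *
P=np.load('P.npy')
C=np.array([.610,.008]); th=-.157
def tube(k): a=th+np.radians(120*k); return C+.055*np.array([np.cos(a),np.sin(a)])
def Rplace(phi,beta=0):
    z=np.array([np.cos(phi),np.sin(phi),0]); x=np.array([0,0,-1.]); y=np.cross(z,x)
    R=Rot.from_matrix(np.c_[x,y,z])
    return R*Rot.from_euler('y',beta)  # beta>0: tool z tilts down? x=down -> z+ b*x
if __name__=='__main__':
    rng=np.random.default_rng(0)
    for k in (0,1,2):
        for ph in range(-180,180,20):
            best=None
            for z in (.148,):
                X=np.r_[tube(k),z]
                for t in range(12):
                    q0=rng.uniform(np.maximum(LO,[-1.2,-.3,1,-1,0.1,-2.5]),np.minimum(HI,[1.2,1.5,2.5,4,2.5,2.5]))
                    q,e=ik(P,X,Rplace(np.radians(ph),np.radians(10)),q0)
                    if e<1e-4: print(k,ph,q.round(2)); break
E
python3 scan.py
```

```text
0 -20 [0.1  0.55 1.98 3.74 0.87 1.24]
0 0 [-0.09  0.52  2.04  3.02  0.82  1.64]
0 20 [-0.27  0.55  1.98  2.35  0.93  2.  ]
0 40 [-0.39  0.63  1.82  1.85  1.13  2.24]
0 60 [-0.43  0.75  1.59  1.51  1.38  2.38]
0 80 [-0.42  0.89  1.32  1.28  1.66  2.47]
0 100 [-0.37  1.04  1.01  1.13  1.95  2.52]
1 -180 [0.03 1.29 0.52 0.07 2.72 1.64]
1 -160 [ 0.13  1.28  0.55 -0.48  2.66  1.1 ]
1 -140 [ 0.22  1.19  0.71 -0.78  2.45  0.83]
1 -120 [ 0.31  1.08  0.94 -0.95  2.19  0.73]
1 -20 [0.28 0.48 2.13 3.91 0.98 1.21]
1 0 [0.06 0.44 2.22 3.22 0.91 1.53]
1 20 [-0.16  0.45  2.19  2.52  0.97  1.86]
1 40 [-0.32  0.52  2.06  1.96  1.13  2.1 ]
1 60 [-0.38  0.62  1.85  1.57  1.35  2.25]
1 80 [-0.38  0.74  1.61  1.3   1.59  2.34]
1 100 [-0.33  0.87  1.35  1.11  1.85  2.38]
1 120 [-0.26  1.    1.09  0.95  2.11  2.37]
1 140 [-0.17  1.13  0.84  0.79  2.37  2.3 ]
1 160 [-0.07  1.24  0.63  0.54  2.6   2.1 ]
2 -180 [-0.09  1.24  0.63 -0.19  2.66  1.39]
2 -160 [ 0.01  1.19  0.72 -0.6   2.53  1.  ]
2 -140 [ 0.11  1.1   0.9  -0.83  2.31  0.82]
2 -120 [ 0.19  0.99  1.13 -0.99  2.06  0.75]
2 -20 [0.03 0.44 2.22 3.61 0.95 1.36]
2 0 [-0.21  0.42  2.26  2.88  0.95  1.69]
2 20 [-0.42  0.45  2.18  2.23  1.06  1.97]
2 40 [-0.54  0.54  2.01  1.76  1.24  2.16]
2 60 [-0.56  0.65  1.79  1.43  1.46  2.28]
2 80 [-0.53  0.78  1.54  1.2   1.71  2.34]
2 100 [-0.47  0.9   1.29  1.02  1.96  2.35]
2 120 [-0.39  1.03  1.04  0.86  2.21  2.31]
2 140 [-0.29  1.14  0.83  0.66  2.45  2.18]
2 160 [-0.19  1.21  0.68  0.32  2.62  1.88]
```

```bash
cat > plan.py <<'E'
from scan import *
from station import state
def plan(qf,n,q0=None,cap=8.0):
    q0=np.array(state()['joint_pos']) if q0 is None else q0
    qs=[q0+(qf-q0)*t for t in np.linspace(0,1,n+1)]
    return qs
def rows(qs,grip=0):
    out=[]
    for a,b in zip(qs[:-1],qs[1:]):
        xa,Ra=fk(P,a); xb,Rb=fk(P,b)
        d=Ra.inv().apply(xb-xa)*100; r=np.degrees((Ra.inv()*Rb).as_rotvec())
        out.append([*d.round(2),*r.round(1),grip])
    return out
def report(qs):
    for q in qs:
        x,R=fk(P,q); tip=x+R.apply([.114,0,-.004]); end=x+R.apply([-.04,0,-.004]); w=x-R.apply([0,0,.245])
        print(q.round(2),'tcp',x.round(3),'tip',tip.round(3),'end',end.round(3),'wr',w.round(3))
E
python3 - <<'E'
from plan import *
q0=np.array(state()['joint_pos'])
for phi in (20,30,40,50,60,70):
  for be in (0,10,20,30):
    R=Rplace(np.radians(phi),np.radians(be)); tip=np.r_[tube(2),.034+.09]
    X=tip-R.apply([.114,0,-.004])
    q,e=ik(P,X,R,[-.5,.5,1.9,1.8,1.2,2.1]); print(phi,be,X.round(3),q.round(2),round(e,5))
E
```

```text
20 0 [ 0.579 -0.033  0.238] [-0.42  0.32  2.19  2.26  1.13  2.04] 0.0
20 10 [ 0.598 -0.027  0.236] [-0.38  0.26  2.13  2.13  0.89  2.2 ] 0.0
20 20 [ 0.616 -0.02   0.23 ] [-0.33  0.23  2.05  1.92  0.68  2.44] 0.0
20 30 [ 0.632 -0.014  0.221] [-0.27  0.25  2.    1.8   0.53  2.55] 0.01734
30 0 [ 0.579 -0.033  0.238] [-0.49  0.37  2.11  2.03  1.24  2.15] 0.0
30 10 [ 0.596 -0.023  0.236] [-0.44  0.3   2.06  1.9   1.03  2.31] 0.0
30 20 [ 0.612 -0.013  0.23 ] [-0.39  0.27  1.99  1.71  0.85  2.52] 0.0
30 30 [ 0.628 -0.005  0.221] [-0.32  0.28  1.97  1.65  0.71  2.55] 0.02135
40 0 [ 0.578 -0.032  0.238] [-0.54  0.43  2.01  1.83  1.36  2.24] 0.0
40 10 [ 0.594 -0.019  0.236] [-0.49  0.36  1.98  1.72  1.17  2.38] 0.0
40 20 [ 0.608 -0.007  0.23 ] [-0.42  0.32  1.93  1.56  1.01  2.55] 0.00048
40 30 [0.622 0.004 0.221] [-0.37  0.32  1.92  1.51  0.88  2.55] 0.02207
50 0 [ 0.578 -0.032  0.238] [-0.56  0.49  1.91  1.67  1.48  2.31] 0.0
50 10 [ 0.591 -0.017  0.236] [-0.51  0.42  1.88  1.57  1.31  2.42] 0.0
50 20 [ 0.603 -0.002  0.23 ] [-0.45  0.38  1.85  1.44  1.17  2.55] 0.00199
50 30 [0.614 0.012 0.221] [-0.39  0.37  1.85  1.37  1.04  2.55] 0.02006
60 0 [ 0.577 -0.031  0.238] [-0.56  0.56  1.79  1.54  1.6   2.36] 0.0
60 10 [ 0.587 -0.014  0.236] [-0.52  0.49  1.78  1.44  1.45  2.45] 0.0
60 20 [0.597 0.002 0.23 ] [-0.46  0.44  1.76  1.32  1.32  2.55] 0.00234
60 30 [0.606 0.018 0.221] [-0.41  0.41  1.77  1.25  1.2   2.55] 0.01846
70 0 [ 0.577 -0.031  0.238] [-0.55  0.63  1.67  1.43  1.72  2.41] 0.0
70 10 [ 0.584 -0.012  0.236] [-0.51  0.55  1.67  1.33  1.59  2.47] 0.0
70 20 [0.59  0.005 0.23 ] [-0.46  0.49  1.66  1.22  1.47  2.55] 0.00101
70 30 [0.596 0.022 0.221] [-0.41  0.46  1.68  1.13  1.34  2.55] 0.01596
```

```bash
python3 - <<'E'
from plan import *
R=Rplace(np.radians(28),np.radians(6)); tip=np.r_[tube(2),.034+.12]
X=tip-R.apply([.114,0,-.004])
qf,e=ik(P,X,R,[-.5,.5,1.9,1.8,1.2,2.1]); print(qf.round(3),e)
q0=np.array(state()['joint_pos'])
# raise first
x0,R0=fk(P,q0)
q1,e1=ik(P,x0+np.array([-.05,.02,.15]),R0,q0); print(q1.round(2),e1)
qs=plan(qf,24,q1); report(qs)
for r in rows(qs): print(r)
E
```

```text
[-0.453  0.249  2.088  1.961  1.054  2.305] 4.581324652974672e-10
[-0.72  0.34  1.41  0.    1.39 -0.78] 7.650320604633439e-10
[-0.72  0.34  1.41  0.    1.39 -0.78] tcp [ 0.457 -0.349  0.259] tip [ 0.449 -0.235  0.262] end [ 0.46  -0.389  0.263] wr [ 0.456 -0.349  0.504]
[-0.71  0.33  1.44  0.08  1.38 -0.65] tcp [ 0.468 -0.325  0.249] tip [ 0.476 -0.211  0.261] end [ 0.466 -0.365  0.25 ] wr [ 0.457 -0.341  0.493]
[-0.69  0.33  1.47  0.16  1.36 -0.53] tcp [ 0.479 -0.3    0.241] tip [ 0.501 -0.19   0.262] end [ 0.471 -0.34   0.24 ] wr [ 0.457 -0.333  0.483]
[-0.68  0.32  1.5   0.25  1.35 -0.4 ] tcp [ 0.489 -0.276  0.235] tip [ 0.525 -0.172  0.266] end [ 0.476 -0.314  0.23 ] wr [ 0.457 -0.324  0.473]
[-0.67  0.32  1.52  0.33  1.34 -0.27] tcp [ 0.499 -0.253  0.231] tip [ 0.548 -0.158  0.27 ] end [ 0.481 -0.287  0.222] wr [ 0.456 -0.316  0.463]
[-0.66  0.32  1.55  0.41  1.32 -0.14] tcp [ 0.508 -0.229  0.228] tip [ 0.57  -0.146  0.275] end [ 0.485 -0.26   0.216] wr [ 0.455 -0.308  0.454]
[-0.65  0.31  1.58  0.49  1.31 -0.01] tcp [ 0.517 -0.207  0.226] tip [ 0.589 -0.138  0.28 ] end [ 0.49  
[... 4611 characters left out ...]
4), np.float64(10.4), 0]
[np.float64(-0.38), np.float64(-0.3), np.float64(0.38), np.float64(3.3), np.float64(0.1), np.float64(10.4), 0]
[np.float64(-0.31), np.float64(-0.18), np.float64(0.29), np.float64(3.3), np.float64(-0.2), np.float64(10.5), 0]
[np.float64(-0.22), np.float64(-0.09), np.float64(0.18), np.float64(3.2), np.float64(-0.4), np.float64(10.6), 0]
[np.float64(-0.11), np.float64(-0.04), np.float64(0.08), np.float64(3.1), np.float64(-0.7), np.float64(10.7), 0]
[np.float64(0.01), np.float64(-0.03), np.float64(-0.02), np.float64(3.0), np.float64(-0.9), np.float64(10.7), 0]
[np.float64(0.12), np.float64(-0.07), np.float64(-0.13), np.float64(2.9), np.float64(-1.2), np.float64(10.7), 0]
```

```bash
python3 -m pendant '[[[0.5,-1.2,-3.8,0,0,0,0],[0.5,-1.2,-3.8,0,0,0,0],[0.5,-1.2,-3.8,0,0,0,0],[0.5,-1.2,-3.8,0,0,0,0],[0,0,0,0,0,0,0]]]'; cat > go.py <<'E'
import sys
from plan import *
def target(k,phi,be,h,seed=[-.5,.5,1.9,1.8,1.2,2.1],off=(0,0)):
    R=Rplace(np.radians(phi),np.radians(be)); tip=np.r_[tube(k)+np.array(off),.034+h]
    X=tip-R.apply([.114,0,-.004]); qf,e=ik(P,X,R,seed); print('qf',qf.round(3),'err',round(e,5),'X',X.round(4)); return qf
def emit(qf,n,m):
    r=rows(plan(qf,n))[:m]
    print('['+','.join('['+','.join('%g'%round(v,1 if i>2 else 2) for i,v in enumerate(x))+']' for x in r)+']')
E
python3 -c "
from go import *
qf=target(2,28,6,.12); emit(qf,32,12)"
```

```text
t: 23.05
eef_pos: [0.4543, -0.3501, 0.2593]
tcp_rot: [-3.135, -0.007, 1.638]
force: [0.6, -0.3, -0.7]
width: 0.0086
qf [-0.453  0.249  2.088  1.961  1.054  2.305] err 0.0 X [ 0.5894 -0.0273  0.267 ]
[[1.77,0.99,0.72,-2,2.8,5.7,0],[1.82,0.76,0.75,-1.7,3,5.8,0],[1.84,0.53,0.77,-1.3,3.2,5.9,0],[1.83,0.3,0.79,-1,3.3,6,0],[1.79,0.08,0.81,-0.7,3.3,6.1,0],[1.73,-0.13,0.82,-0.3,3.3,6.2,0],[1.63,-0.33,0.82,-0,3.3,6.3,0],[1.52,-0.5,0.83,0.3,3.3,6.4,0],[1.38,-0.65,0.83,0.6,3.2,6.5,0],[1.24,-0.78,0.82,0.9,3.1,6.6,0],[1.08,-0.88,0.81,1.2,2.9,6.7,0],[0.91,-0.95,0.8,1.4,2.8,6.8,0]]
```

```bash
python3 -m pendant '[[[1.8,1,0.7,-2,2.8,5.7,0],[1.8,0.8,0.7,-1.7,3,5.8,0],[1.8,0.5,0.8,-1.3,3.2,5.9,0],[1.8,0.3,0.8,-1,3.3,6,0],[1.8,0.1,0.8,-0.7,3.3,6.1,0],[1.7,-0.1,0.8,-0.3,3.3,6.2,0],[1.6,-0.3,0.8,0,3.3,6.3,0],[1.5,-0.5,0.8,0.3,3.3,6.4,0],[1.4,-0.6,0.8,0.6,3.2,6.5,0],[1.2,-0.8,0.8,0.9,3.1,6.6,0]]]';
python3 -c "
from go import *
print(state()['joint_pos'].round(3))
qf=target(2,28,6,.12); emit(qf,22,12)"
```

```text
t: 24.05
eef_pos: [0.5309, -0.1717, 0.2148]
tcp_rot: [-2.833, -0.532, 0.42]
force: [1.0, -0.6, 0.1]
width: 0.009
[-0.634  0.328  1.63   0.638  1.28   0.213]
qf [-0.453  0.249  2.088  1.961  1.054  2.305] err 0.0 X [ 0.5894 -0.0273  0.267 ]
[[1.01,-0.92,0.75,1.2,2.8,6.7,0],[0.85,-0.98,0.74,1.5,2.7,6.7,0],[0.68,-1.02,0.72,1.7,2.5,6.8,0],[0.52,-1.04,0.7,1.8,2.3,6.9,0],[0.37,-1.03,0.68,2,2.1,7,0],[0.22,-1,0.65,2.1,1.9,7.1,0],[0.09,-0.95,0.62,2.3,1.7,7.2,0],[-0.03,-0.88,0.59,2.3,1.5,7.2,0],[-0.13,-0.81,0.55,2.4,1.3,7.3,0],[-0.21,-0.72,0.51,2.5,1,7.4,0],[-0.27,-0.62,0.47,2.5,0.8,7.4,0],[-0.31,-0.52,0.42,2.5,0.6,7.5,0]]
```

Tracking the planned path well.

```bash
python3 -m pendant '[[[1,-0.9,0.75,1.2,2.8,6.7,0],[0.85,-1,0.7,1.5,2.7,6.7,0],[0.7,-1,0.7,1.7,2.5,6.8,0],[0.5,-1,0.7,1.8,2.3,6.9,0],[0.4,-1,0.7,2,2.1,7,0],[0.2,-1,0.65,2.1,1.9,7.1,0],[0.1,-0.95,0.6,2.3,1.7,7.2,0],[0,-0.9,0.6,2.3,1.5,7.2,0],[-0.1,-0.8,0.55,2.4,1.3,7.3,0],[-0.2,-0.7,0.5,2.5,1,7.4,0]]]';
python3 -c "
from go import *
print(state()['joint_pos'].round(3))
qf=target(2,28,6,.12); emit(qf,14,14)
from h import *
p=snap('side'); cv2.imwrite('pics/s7.png',cv2.resize(p['color'][60:280,160:440],None,fx=2.7,fy=2.7))"
```

```text
t: 25.05
eef_pos: [0.5758, -0.0559, 0.2295]
tcp_rot: [-2.04, 0.102, -0.8]
force: [0.4, -0.0, -0.6]
width: 0.0088
[-0.545  0.312  1.856  1.27   1.157  1.2  ]
qf [-0.453  0.249  2.088  1.961  1.054  2.305] err 0.0 X [ 0.5894 -0.0273  0.267 ]
[[-0.25,-0.56,0.32,2.1,0.6,6.1,0],[-0.29,-0.49,0.29,2.1,0.5,6.1,0],[-0.31,-0.43,0.26,2.1,0.4,6.2,0],[-0.32,-0.37,0.23,2.1,0.2,6.2,0],[-0.32,-0.31,0.2,2.1,0.1,6.2,0],[-0.31,-0.25,0.17,2,-0,6.3,0],[-0.3,-0.2,0.14,2,-0.1,6.3,0],[-0.28,-0.16,0.1,2,-0.3,6.3,0],[-0.25,-0.12,0.07,1.9,-0.4,6.3,0],[-0.22,-0.09,0.04,1.9,-0.5,6.4,0],[-0.19,-0.07,0,1.9,-0.6,6.4,0],[-0.15,-0.06,-0.03,1.8,-0.7,6.4,0],[-0.12,-0.05,-0.07,1.8,-0.8,6.4,0],[-0.08,-0.06,-0.1,1.7,-0.9,6.4,0]]
```

View pics/s7.png

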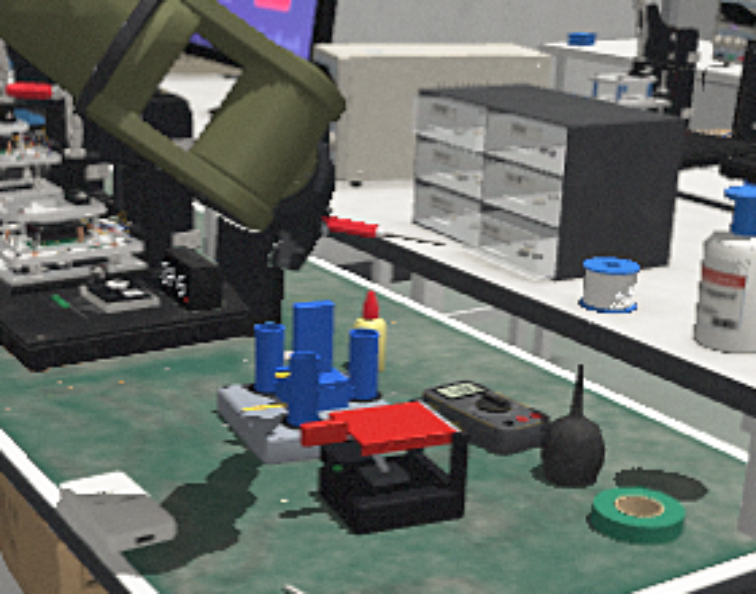

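```bash
python3 -m pendant '[[[-0.25,-0.6,0.3,2.1,0.6,6.1,0],[-0.3,-0.5,0.3,2.1,0.5,6.1,0],[-0.3,-0.4,0.3,2.1,0.4,6.2,0],[-0.3,-0.4,0.2,2.1,0.2,6.2,0],[-0.3,-0.3,0.2,2.1,0.1,6.2,0],[-0.3,-0.3,0.2,2,0,6.3,0],[-0.3,-0.2,0.1,2,-0.1,6.3,0],[-0.3,-0.2,0.1,2,-0.3,6.3,0],[-0.3,-0.1,0.1,1.9,-0.4,6.3,0],[-0.2,-0.1,0,1.9,-0.5,6.4,0]]]';
python3 -c "
from go import *
print(state()['joint_pos'].round(3))
qf=target(2,28,6,.12); emit(qf,6,6)"
```

```text
t: 26.1
eef_pos: [0.5892, -0.0254, 0.2503]
tcp_rot: [-2.038, 1.136, -1.406]
force: [-0.4, 0.8, -0.2]
width: 0.0091
[-0.476  0.28   2.032  1.776  1.074  2.004]
qf [-0.453  0.249  2.088  1.961  1.054  2.305] err 0.0 X [ 0.5894 -0.0273  0.267 ]
[[-0.28,-0.13,-0.03,1.2,-0.5,3.9,0],[-0.27,-0.11,-0.04,1.2,-0.5,3.9,0],[-0.26,-0.1,-0.05,1.1,-0.6,3.9,0],[-0.26,-0.09,-0.06,1.1,-0.6,3.9,0],[-0.25,-0.08,-0.07,1.1,-0.7,3.9,0],[-0.24,-0.07,-0.08,1,-0.7,3.9,0]]
```

```bash
python3 -m pendant '[[[-0.4,-0.2,0,1.8,-0.7,5.8,0],[-0.4,-0.2,-0.1,1.7,-0.9,5.8,0],[-0.4,-0.1,-0.1,1.7,-1,5.8,0],[-0.4,-0.1,-0.1,1.5,-1,5.8,0],[0,0,0,0,0,0,0]]]';
python3 -c "
from go import *
print(state()['joint_pos'].round(3))
qf=target(2,28,6,.12); emit(qf,1,1)
from h import *
p=snap('side'); cv2.imwrite('pics/s8.png',cv2.resize(p['color'][60:280,160:440],None,fx=2.7,fy=2.7))
p=snap('wrist'); save(p,'w12.png')
p=snap('scene'); cv2.imwrite('pics/c8.png',cv2.resize(p['color'][80:300,160:440],None,fx=2.7,fy=2.7))"
```

```text
t: 26.6
eef_pos: [0.5887, -0.0266, 0.2617]
tcp_rot: [3.058, 1.456, -2.738]
force: [-0.7, -0.8, -0.4]
width: 0.0088
[-0.451  0.254  2.092  1.96   1.049  2.309]
qf [-0.453  0.249  2.088  1.961  1.054  2.305] err 0.0 X [ 0.5894 -0.0273  0.267 ]
[[-0.53,-0.09,-0.03,-0.1,-0.5,-0.6,0]]
```

View pics/s8.png

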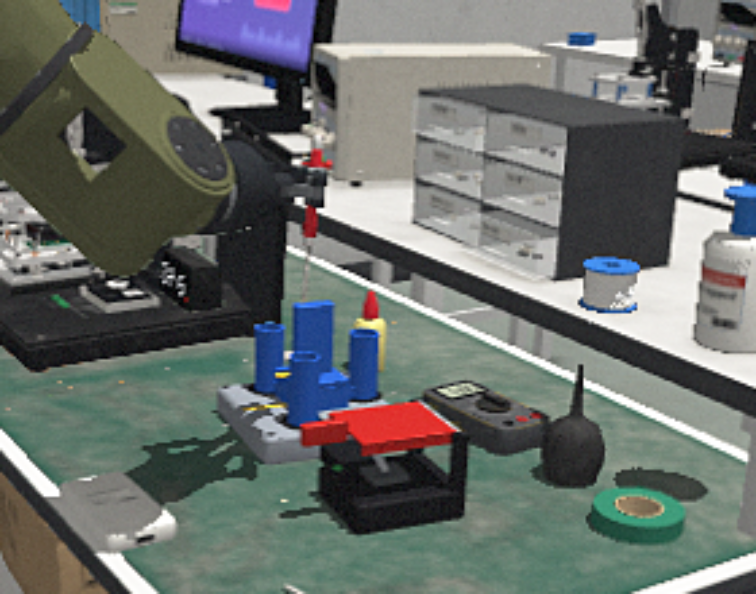

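View pics/w12.png

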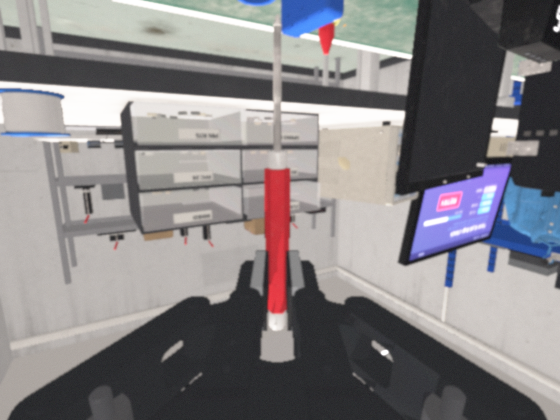

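View pics/c8.png

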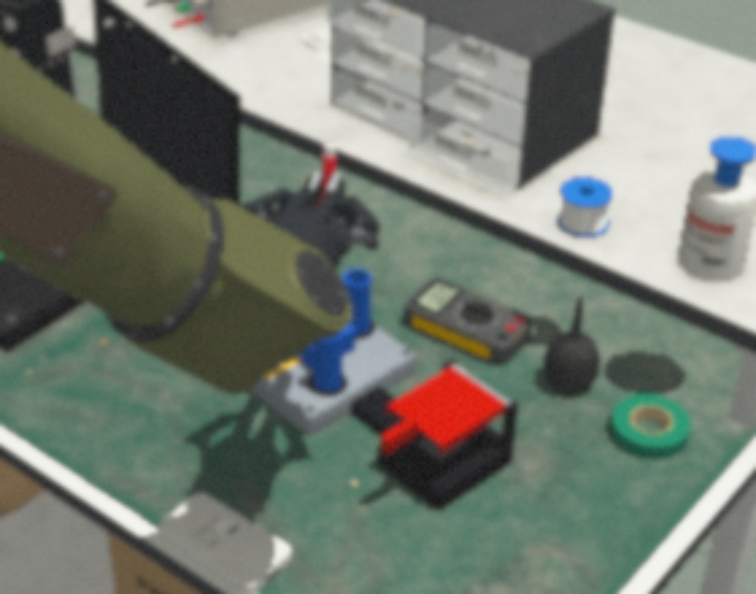

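```bash
python3 - <<'E'
from go import *
from h import *
x,R=fk(P,np.array(state()['joint_pos'])); tip=x+R.apply([.114,0,-.004]); print('pred tip',tip.round(4))
ps=snap('side'); pw=snap('wrist')
print('proj side',proj(ps,tip).round(1),'wrist',proj(pw,tip).round(1))
for a in (.0,.04,.06,.08,.1,.107,.114,.121): 
    X=x+R.apply([a,0,-.004]); print(a,proj(ps,X).round(1),proj(pw,X).round(1))
cv2.imwrite('pics/s9.png',cv2.resize(ps['color'][110:200,230:330],None,fx=6,fy=6,interpolation=cv2.INTER_CUBIC))
cv2.imwrite('pics/w13.png',cv2.resize(pw['color'][0:130,210:350],None,fx=5,fy=5,interpolation=cv2.INTER_CUBIC))
for t in ['red_driver_tip','red_driver']:
  for p,n in ((ps,'s'),(pw,'w')):
    for d in nets.pinpoint(t,p)[:2]: print(n,t,round(d['confidence'],2),np.round(d['uv'],1))
print([proj(ps,np.r_[tube(k),.096]).round(1) for k in range(3)])
E
```

```text
pred tip [ 0.5738 -0.0343  0.1493]
proj side [271.8 171.7] wrist [273.8  20.9]
0.0 [275.6 125.9] [274.6 268.7]
0.04 [274.3 142.2] [274.4 195.5]
0.06 [273.6 150.2] [274.2 153.9]
0.08 [272.9 158.2] [274.1 108.5]
0.1 [272.3 166.2] [273.9  58.7]
0.107 [272.  168.9] [273.9  40.1]
0.114 [271.8 171.7] [273.8  20.9]
0.121 [271.6 174.4] [273.7   0.9]
s red_driver_tip 0.51 [270.6 172.3]
w red_driver_tip 0.76 [272.4  25.6]
s red_driver 0.54 [276.1 137.7]
s red_driver 0.25 [264.3 206.2]
w red_driver 0.55 [275.2 194.5]
[array([294.2, 183. ]), array([259.2, 180.8]), array([272. , 191.8])]
```

View pics/s9.png

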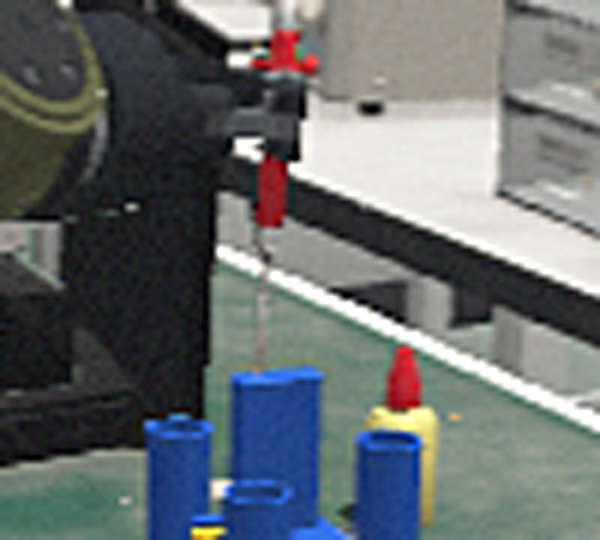

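View pics/w13.png

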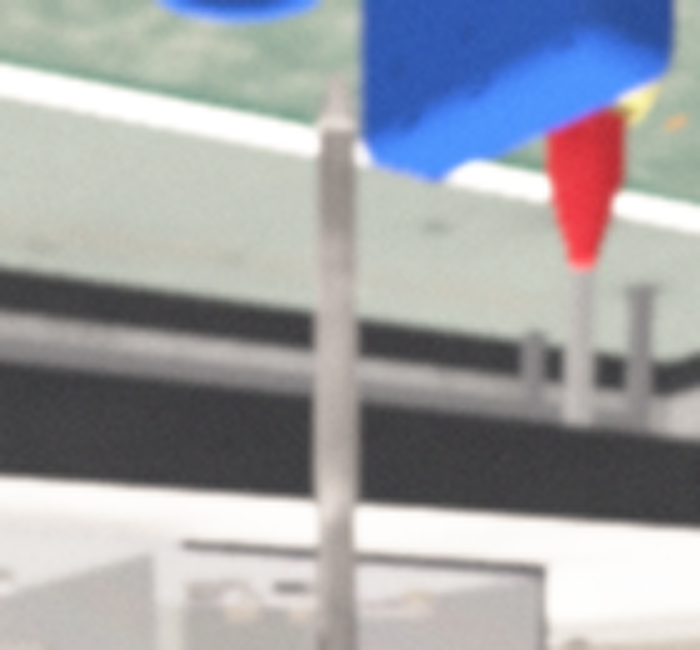

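```bash
cat >> go.py <<'E'
def cart(k,phi,be,h,off=(0,0)):
    from h import delta
    R=Rplace(np.radians(phi),np.radians(be)); tip=np.r_[tube(k)+np.array(off),.034+h]
    X=tip-R.apply([.114,0,-.004]); print(X.round(4)); delta(X,R.as_euler('xyz'))
E
python3 -c "
from go import *
cart(2,28,6,.1); cart(2,28,4,.012); print(tube(2))"
```

```text
[ 0.5894 -0.0273  0.247 ]
shift cm [ 1.56 -0.06  0.19] rot deg [-0.07 -0.45 -0.46] | at [ 0.5891 -0.027   0.2627] [ 3.072   1.4579 -2.7241] w 0.0087 t 27.05
[ 0.5859 -0.0291  0.1594]
shift cm [10.3  -0.13  0.78] rot deg [-0.07 -2.45 -0.46] | at [ 0.5891 -0.027   0.2627] [ 3.072   1.4579 -2.7241] w 0.0087 t 27.05
[ 0.57539078 -0.03474578]
```

```bash
python3 -m pendant '[[[1.5,-0.15,0.2,0,-0.8,-0.4,0],[2,0,0.2,0,-0.8,0,0],[0,0,0,0,0,0,0]]]';
python3 -c "
from go import *
cart(2,28,4,.012)
from h import *
ps=snap('side');cv2.imwrite('pics/s10.png',cv2.resize(ps['color'][120:220,230:330],None,fx=6,fy=6,interpolation=cv2.INTER_CUBIC))
pw=snap('wrist'); cv2.imwrite('pics/w14.png',cv2.resize(pw['color'][0:130,210:350],None,fx=5,fy=5,interpolation=cv2.INTER_CUBIC))
"
```

```text
t: 27.35
eef_pos: [0.5903, -0.0283, 0.2275]
tcp_rot: [-3.106, 1.488, -2.618]
force: [0.1, 0.2, -0.7]
width: 0.0087
[ 0.5859 -0.0291  0.1594]
shift cm [6.82 0.15 0.14] rot deg [-0.07 -0.74  0.17] | at [ 0.5903 -0.0283  0.2275] [-3.1056  1.4879 -2.618 ] w 0.0087 t 27.35
```

View pics/s10.png

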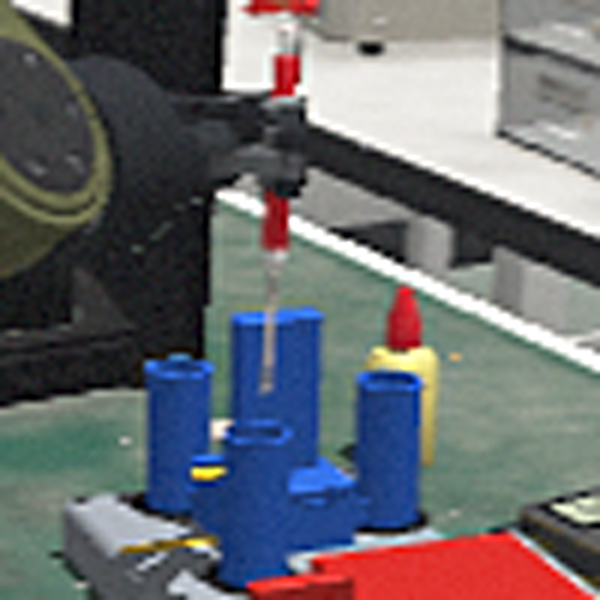

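View pics/w14.png

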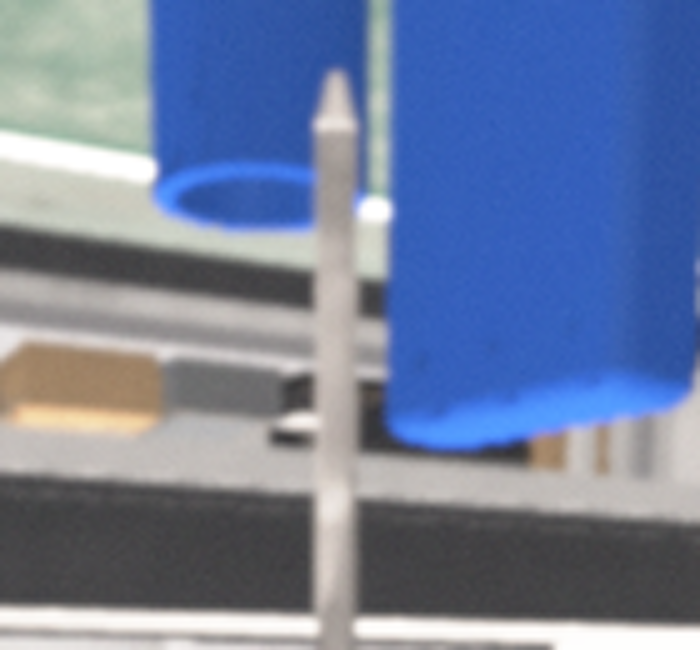

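```bash
python3 -m pendant '[[[1.5,0,0,0,-0.4,0,0],[1.7,0.05,0.1,0,-0.4,0,0],[1.7,0,0.1,0,0,0,0],[1.3,0,0,0,0,0,0],[0,0,0,0,0,0,0]]]';
python3 -c "
from go import *
cart(2,28,4,.005)
from h import *
ps=snap('side');cv2.imwrite('pics/s11.png',cv2.resize(ps['color'][120:220,230:330],None,fx=6,fy=6,interpolation=cv2.INTER_CUBIC))
"
```

```text
t: 27.95
eef_pos: [0.5904, -0.0301, 0.173]
tcp_rot: [-2.936, 1.507, -2.447]
force: [-0.1, -0.1, -0.5]
width: 0.0093
[ 0.5859 -0.0291  0.1524]
shift cm [ 2.07  0.32 -0.22] rot deg [-0.01  0.44  0.74] | at [ 0.5904 -0.0301  0.173 ] [-2.936   1.5073 -2.4471] w 0.0093 t 27.95
```

View pics/s11.png

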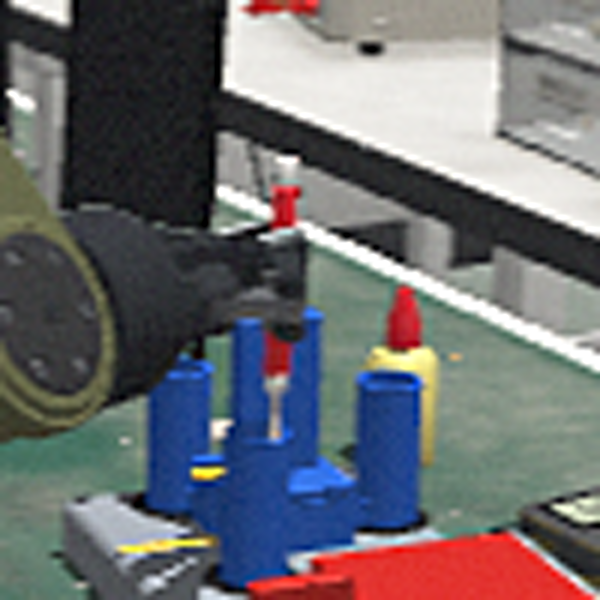

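```bash
python3 -m pendant '[[[1,0.3,-0.2,0,0.4,0.7,0],[0.9,0,0,0,0,0,0],[0,0,0,0,0,0,0]]]';
python3 -c "
from go import *
cart(2,28,4,.005)"
```

```text
t: 28.3
eef_pos: [0.587, -0.0293, 0.1573]
tcp_rot: [-3.074, 1.505, -2.586]
force: [0.3, 0.8, 1.0]
width: 0.0092
[ 0.5859 -0.0291  0.1524]
shift cm [ 0.49  0.07 -0.05] rot deg [-0.    0.27  0.25] | at [ 0.587  -0.0293  0.1573] [-3.0743  1.5055 -2.5855] w 0.0092 t 28.3
```

```bash
python3 -m pendant '[[[0,0,0,0,0,0,40],[0,0,0,0,0,0,40],[0,0,0,0,0,0,40],[0,0,0,0,0,0,40],[0,0,-2,0,0,0,40],[0,0,-3,0,0,0,40],[0,0,-3,0,0,0,40],[0,0,0,0,0,0,40]]]';
python3 -c "
from h import *
ps=snap('side');cv2.imwrite('pics/s12.png',cv2.resize(ps['color'][100:300,160:400],None,fx=3,fy=3,interpolation=cv2.INTER_CUBIC))
pw=snap('wrist'); save(pw,'w15.png'); print(drivers(ps)); print(state()['joint_pos'])
"
```

```text
t: 29.1
eef_pos: [0.5145, -0.0671, 0.1632]
tcp_rot: [-3.061, 1.505, -2.57]
force: [0.5, -0.2, 1.1]
width: 0.0341
red none 0
yellow 198 handle mid [ 0.4444 -0.3675] len 0.0778 dir deg 104.2 z [0.0099 0.0126]
{'yellow': (array([ 0.44437428, -0.36752414]), array([-0.24582015,  0.96931547], dtype=float32))}
[-0.64772112  0.4678266   2.22255553  1.93665737  1.32806147  1.98468612]
```

View pics/s12.png

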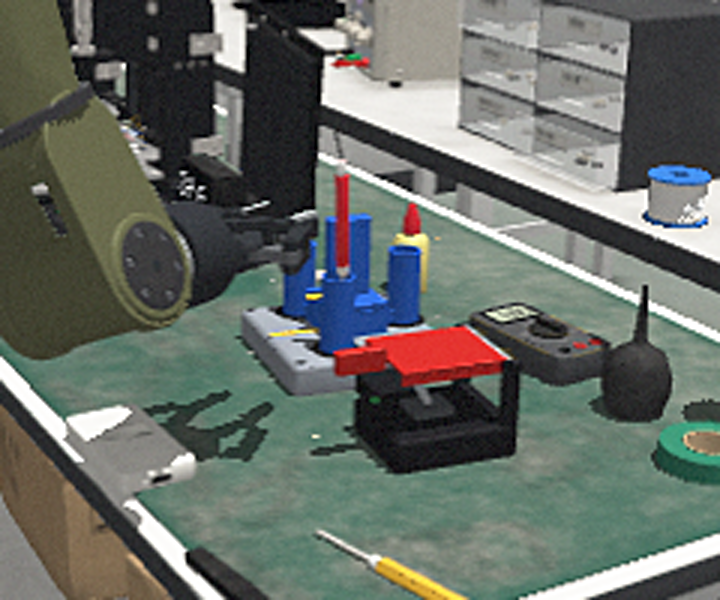

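View pics/w15.png

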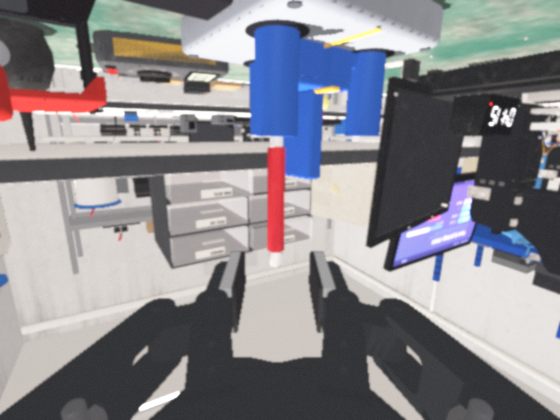

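```bash
cat >> go.py <<'E'
def down(X,psi,seed):
    q,e=ik(P,np.array(X),Rot.from_euler('xyz',[np.pi,0,psi]),seed); print('q',q.round(3),'err',round(e,5)); return q
E
python3 - <<'E'
from go import *
qf=down([.42,-.30,.28],1.815,[-.7,.35,1.4,0,1.4,-.8])
qs=plan(qf,12); report(qs); emit(qf,30,10)
E
```

```text
q [-0.691  0.19   1.544 -0.     1.408 -0.935] err 0.0
[-0.65  0.47  2.22  1.94  1.33  1.98] tcp [ 0.516 -0.066  0.163] tip [ 0.507 -0.072  0.05 ] end [ 0.515 -0.067  0.204] wr [ 0.301 -0.182  0.179]
[-0.65  0.44  2.17  1.78  1.33  1.74] tcp [ 0.517 -0.055  0.173] tip [ 0.528 -0.096  0.067] end [ 0.509 -0.044  0.21 ] wr [ 0.319 -0.198  0.198]
[-0.65  0.42  2.11  1.61  1.34  1.5 ] tcp [ 0.514 -0.048  0.178] tip [ 0.55  -0.114  0.093] end [ 0.497 -0.029  0.21 ] wr [ 0.337 -0.213  0.218]
[-0.66  0.4   2.05  1.45  1.35  1.25] tcp [ 0.508 -0.047  0.181] tip [ 0.57  -0.125  0.125] end [ 0.483 -0.024  0.203] wr [ 0.353 -0.227  0.241]
[-0.66  0.38  2.    1.29  1.35  1.01] tcp [ 0.5   -0.052  0.183] tip [ 0.584 -0.126  0.161] end [ 0.468 -0.03   0.192] wr [ 0.367 -0.24   0.266]
[-0.67  0.35  1.94  1.13  1.36  0.77] tcp [ 0.491 -0.064  0.183] tip [ 0.59  -0.12   0.195] end [ 0.454 -0.049  0.181] wr [ 0.381 -0.253  0.293]
[-0.67  0.33  1.88  0.97  1.37  0.52] tcp [ 0.482 -0.083  0.184] tip [ 0.586 -0.11   0.223] end [ 0.444 -0.077  0.173] wr [ 0.392 -0.264  0.322]
[-0.67  0.31  1.83  0.81  1.37 
[... 485 characters left out ...]
14  0.265] end [ 0.43  -0.252  0.213] wr [ 0.419 -0.294  0.453]
[-0.69  0.21  1.6   0.16  1.4  -0.69] tcp [ 0.432 -0.257  0.247] tip [ 0.435 -0.146  0.271] end [ 0.431 -0.297  0.245] wr [ 0.421 -0.298  0.489]
[-0.69  0.19  1.54 -0.    1.41 -0.94] tcp [ 0.42 -0.3   0.28] tip [ 0.392 -0.189  0.284] end [ 0.43  -0.339  0.284] wr [ 0.42  -0.3    0.525]
[[-0.44,0.41,0.28,-3.2,0.4,-8.1,0],[-0.42,0.32,0.21,-3.2,0.2,-8.2,0],[-0.39,0.24,0.14,-3.1,0.1,-8.2,0],[-0.35,0.17,0.06,-3.1,-0.1,-8.2,0],[-0.3,0.12,-0.02,-3.1,-0.3,-8.2,0],[-0.25,0.09,-0.09,-3.1,-0.5,-8.2,0],[-0.19,0.07,-0.17,-3.1,-0.7,-8.2,0],[-0.14,0.07,-0.25,-3,-0.9,-8.1,0],[-0.09,0.09,-0.33,-3,-1.1,-8.1,0],[-0.05,0.13,-0.41,-2.9,-1.2,-8.1,0]]
```

```bash
python3 -m pendant '[[[-2.5,0,-1.5,0,0,0,50],[-3,0,-1,0,0,0,50],[-3,0,-1,0,0,0,50]]]'; python3 - <<'E'
from go import *
qf=down([.42,-.30,.28],1.815,[-.7,.35,1.4,0,1.4,-.8])
emit(qf,32,16)
E
```

```text
t: 29.5
eef_pos: [0.4911, -0.0787, 0.2493]
tcp_rot: [3.135, 1.502, -2.653]
force: [0.9, -0.5, 0.8]
width: 0.043
q [-0.691  0.19   1.544 -0.     1.408 -0.935] err 0.0
[[-0,0.31,0.24,-2.6,1.2,-7.8,0],[-0,0.27,0.19,-2.7,1,-7.8,0],[0.01,0.24,0.14,-2.7,0.8,-7.8,0],[0.02,0.22,0.09,-2.8,0.6,-7.8,0],[0.04,0.21,0.03,-2.8,0.4,-7.8,0],[0.07,0.21,-0.02,-2.8,0.2,-7.8,0],[0.09,0.21,-0.08,-2.8,-0,-7.7,0],[0.11,0.23,-0.13,-2.8,-0.2,-7.7,0],[0.13,0.26,-0.18,-2.8,-0.4,-7.7,0],[0.14,0.29,-0.24,-2.8,-0.6,-7.7,0],[0.15,0.34,-0.29,-2.8,-0.9,-7.6,0],[0.14,0.38,-0.34,-2.7,-1.1,-7.6,0],[0.12,0.44,-0.4,-2.6,-1.3,-7.6,0],[0.09,0.49,-0.45,-2.5,-1.5,-7.5,0],[0.05,0.55,-0.5,-2.4,-1.7,-7.5,0],[-0.01,0.6,-0.54,-2.3,-1.9,-7.4,0]]
```

```bash
python3 -m pendant '[[[0,0.3,0.2,-2.6,1.2,-7.8,50],[0,0.3,0.2,-2.7,1,-7.8,50],[0,0.2,0.1,-2.7,0.8,-7.8,50],[0,0.2,0.1,-2.8,0.6,-7.8,50],[0,0.2,0,-2.8,0.4,-7.8,50],[0.1,0.2,0,-2.8,0.2,-7.8,50],[0.1,0.2,-0.1,-2.8,0,-7.7,50],[0.1,0.2,-0.1,-2.8,-0.2,-7.7,50],[0.1,0.3,-0.2,-2.8,-0.4,-7.7,50],[0.1,0.3,-0.2,-2.8,-0.6,-7.7,50],[0.1,0.3,-0.3,-2.8,-0.9,-7.6,50],[0.1,0.4,-0.3,-2.7,-1.1,-7.6,50],[0.1,0.4,-0.4,-2.6,-1.3,-7.6,50],[0.1,0.5,-0.45,-2.5,-1.5,-7.5,50]]]'; python3 - <<'E'
from go import *
print(state()['joint_pos'].round(2))
qf=down([.42,-.30,.28],1.815,[-.7,.35,1.4,0,1.4,-.8])
emit(qf,18,18)
E
```

```text
t: 30.9
eef_pos: [0.4799, -0.0817, 0.2352]
tcp_rot: [-2.196, -0.221, -0.445]
force: [-0.8, -0.2, -0.9]
width: 0.0427
[-0.68  0.18  1.93  1.    1.33  0.81]
q [-0.691  0.19   1.544 -0.     1.408 -0.935] err 0.0
[[0.01,0.62,-0.53,-2.3,-1.7,-7.2,0],[-0.06,0.67,-0.57,-2.2,-1.9,-7.2,0],[-0.14,0.7,-0.61,-2,-2.1,-7.1,0],[-0.24,0.73,-0.65,-1.9,-2.3,-7.1,0],[-0.34,0.75,-0.68,-1.7,-2.5,-7,0],[-0.45,0.74,-0.72,-1.5,-2.6,-7,0],[-0.56,0.73,-0.75,-1.3,-2.8,-6.9,0],[-0.68,0.7,-0.78,-1,-2.9,-6.8,0],[-0.79,0.64,-0.81,-0.8,-3,-6.8,0],[-0.91,0.57,-0.83,-0.5,-3.1,-6.7,0],[-1.01,0.49,-0.86,-0.2,-3.1,-6.6,0],[-1.11,0.38,-0.88,0.1,-3.2,-6.5,0],[-1.2,0.26,-0.89,0.4,-3.2,-6.5,0],[-1.27,0.12,-0.91,0.7,-3.1,-6.4,0],[-1.33,-0.03,-0.92,1,-3.1,-6.3,0],[-1.37,-0.2,-0.93,1.3,-3,-6.2,0],[-1.38,-0.37,-0.93,1.6,-2.9,-6.2,0],[-1.38,-0.55,-0.94,1.8,-2.7,-6.1,0]]
```

```bash
python3 -m pendant '[[[0,0.6,-0.5,-2.3,-1.7,-7.2,50],[-0.1,0.7,-0.6,-2.2,-1.9,-7.2,50],[-0.1,0.7,-0.6,-2,-2.1,-7.1,50],[-0.2,0.7,-0.65,-1.9,-2.3,-7.1,50],[-0.3,0.7,-0.7,-1.7,-2.5,-7,50],[-0.45,0.7,-0.7,-1.5,-2.6,-7,50],[-0.6,0.7,-0.75,-1.3,-2.8,-6.9,50],[-0.7,0.7,-0.8,-1,-2.9,-6.8,50],[-0.8,0.6,-0.8,-0.8,-3,-6.8,50],[-0.9,0.6,-0.8,-0.5,-3.1,-6.7,50],[-1,0.5,-0.9,-0.2,-3.1,-6.6,50],[-1.1,0.4,-0.9,0.1,-3.2,-6.5,50],[-1.2,0.3,-0.9,0.4,-3.2,-6.5,50],[-1.3,0.1,-0.9,0.7,-3.1,-6.4,50],[-1.3,0,-0.9,1,-3.1,-6.3,50],[-1.4,-0.2,-0.9,1.3,-3,-6.2,50],[-1.4,-0.4,-0.9,1.6,-2.9,-6.2,50],[-1.4,-0.6,-0.9,1.8,-2.7,-6.1,50],[0,0,0,0,0,0,50]]]'; python3 - <<'E'
from go import *
print(state()['joint_pos'].round(2))
from h import *
p=snap('wrist'); save(p,'w16.png'); drivers(p); delta([.452,-.377,.13],[np.pi,0,1.815])
p=snap('side'); drivers(p); cv2.imwrite('pics/s13.png',p['color'])
E
```

```text
t: 32.8
eef_pos: [0.4463, -0.2942, 0.2917]
tcp_rot: [3.123, 0.064, 1.925]
force: [-0.3, -0.2, -0.5]
width: 0.0424
[-0.64  0.19  1.52 -0.02  1.37 -0.99]
red none 0
yellow 176 handle mid [ 0.4453 -0.3624] len 0.0673 dir deg 103.4 z [0.0102 0.0123]
shift cm [-7.04 -2.64 16.51] rot deg [1.27 3.45 6.14] | at [ 0.4462 -0.2935  0.2909] [3.1227 0.0613 1.9216] w 0.0429 t 32.85
red none 0
yellow 201 handle mid [ 0.4442 -0.3678] len 0.0773 dir deg 102.8 z [0.01   0.0126]
```

View pics/w16.png

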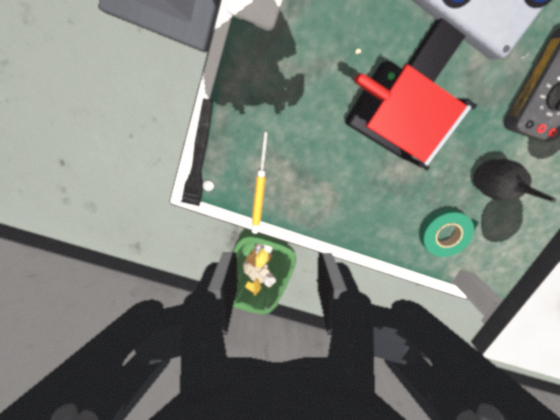

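View pics/s13.png

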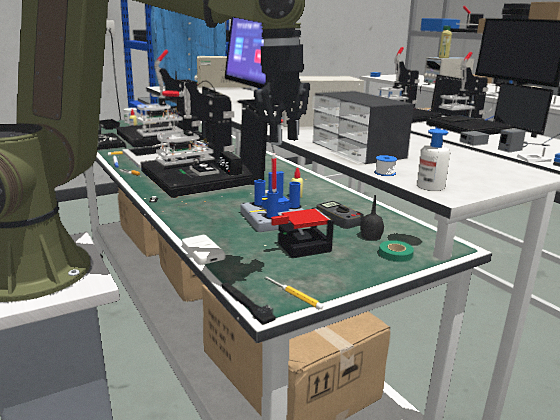

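```bash
python3 -m pendant '[[[-1.7,-0.7,3.9,1.3,3.5,6.1,50],[-1.7,-0.7,4,0,0,0,50],[-1.8,-0.6,4,0,0,0,50],[-1.8,-0.6,4,0,0,0,50],[0,0,0,0,0,0,50]]]'; python3 - <<'E'
from h import *
p=snap('wrist'); save(p,'w17.png'); o=drivers(p); m,d=o['yellow']; g=m-.014*d; print(g); delta([g[0],g[1],.03],[np.pi,0,np.arctan2(d[1],d[0])])
E
```

```text
t: 33.4
eef_pos: [0.4429, -0.3667, 0.1255]
tcp_rot: [3.135, -0.011, 1.797]
force: [-0.3, 0.8, -0.6]
width: 0.0426
red none 0
yellow 589 handle mid [ 0.446  -0.3641] len 0.0735 dir deg 100.8 z [0.0104 0.0121]
[ 0.44863441 -0.37784164]
shift cm [-1.29  0.12  9.85] rot deg [ 0.46 -0.48  2.21] | at [ 0.444  -0.3665  0.1286] [ 3.1334 -0.0083  1.7977] w 0.0428 t 33.45
```

View pics/w17.png

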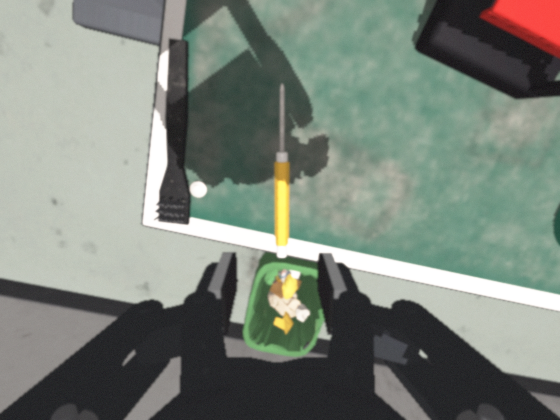

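```bash
python3 -m pendant '[[[-0.6,0.3,3,0.4,-0.4,0.8,50],[-0.6,0,3,0,0,0,50],[0,0,3,0,0,0,50],[0,0,0,0,0,0,50]]]'; python3 - <<'E'
from h import *
p=snap('wrist'); save(p,'w18.png'); delta([.4490,-.3778,.004],[np.pi,0,1.785])
E
```

```text
t: 33.85
eef_pos: [0.4549, -0.3762, 0.0443]
tcp_rot: [3.132, 0.005, 1.777]
force: [0.0, 1.2, 0.5]
width: 0.0424
shift cm [ 0.11 -0.74  4.28] rot deg [ 0.69  0.46 -0.4 ] | at [ 0.4559 -0.3771  0.0469] [3.1295 0.0079 1.7779] w 0.0428 t 33.9
```

View pics/w18.png

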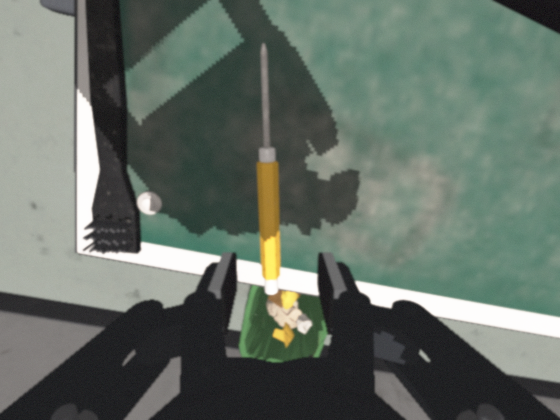

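```bash
python3 -m pendant '[[[0,-0.4,1.5,0.7,0.4,-1.8,50],[0,0,1.5,0,0,0,50],[0,0,0,0,0,0,50]]]'; python3 - <<'E'
from h import *
p=snap('wrist'); save(p,'w19.png'); delta([.4490,-.3778,.004],[np.pi,0,1.81])
E
```

```text
t: 34.2
eef_pos: [0.4544, -0.379, 0.0207]
tcp_rot: [3.138, 0.007, 1.812]
force: [0.1, -0.4, -0.3]
width: 0.0426
shift cm [ 0.3  -0.53  1.76] rot deg [0.23 0.44 0.11] | at [ 0.4548 -0.3793  0.0217] [3.1375 0.0077 1.8119] w 0.0428 t 34.25
```

View pics/w19.png

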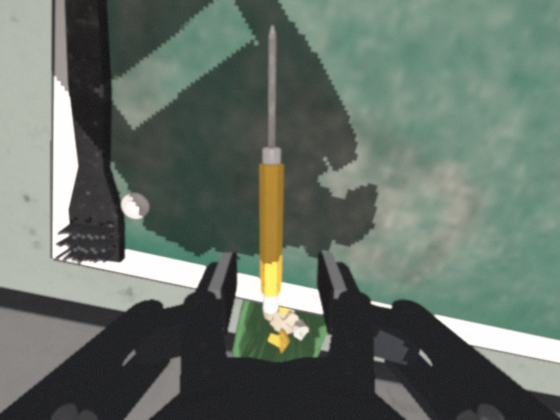

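```bash
python3 -m pendant '[[[0.1,-0.3,1,0.2,0.4,0,50],[0,0,0.8,0,0,0,50],[0,0,0,0,0,0,50]]]'; python3 - <<'E'
from h import *
p=snap('wrist'); save(p,'w20.png'); delta([.452,-.378,.004],[np.pi,0,1.81])
E
```

```text
t: 34.55
eef_pos: [0.4518, -0.3795, 0.0033]
tcp_rot: [3.14, 0.001, 1.811]
force: [0.7, 0.1, 0.6]
width: 0.043
shift cm [ 0.15  0.05 -0.02] rot deg [0.09 0.1  0.08] | at [ 0.4519 -0.3796  0.0038] [3.1401e+00 1.8000e-03 1.8114e+00] w 0.0429 t 34.6
```

View pics/w20.png

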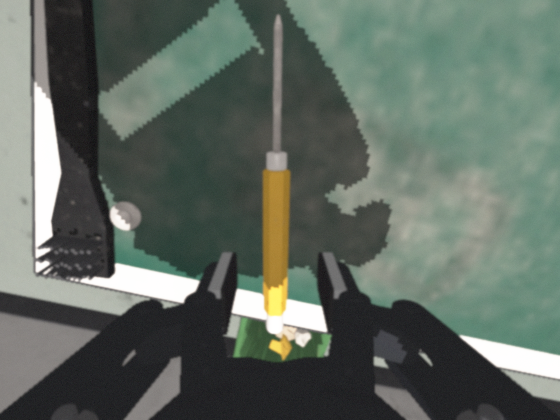

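```bash
python3 -m pendant '[[[0,0,0.1,0,0,0,0],[0,0,0,0,0,0,0],[0,0,0,0,0,0,0],[0,0,0,0,0,0,0],[0,0,0,0,0,0,0],[0,0,0,0,0,0,0],[0,0,-1.5,0,0,0,0],[0,0,-2.5,0,0,0,0],[0,0,-3.8,0,0,0,0],[0,0,-4,0,0,0,0],[0.5,0,-4,0,0,0,0],[0.5,0,-4,0,0,0,0],[0,0,-4,0,0,0,0],[0,0,0,0,0,0,0]]]'; python3 - <<'E'
from h import *
p=snap('wrist'); save(p,'w21.png'); 
from go import *
print(state()['width'],state()['eef_pos'])
qf=target(1,28,4,.12,seed=[-.2,.45,2.1,2.3,1,2]); report(plan(qf,10)); emit(qf,36,14)
for ph in (0,10,20,28,36): target(1,ph,4,.12,seed=[-.2,.45,2.1,2.3,1,2]); target(1,ph,4,.005,seed=[-.2,.45,2.1,2.3,1,2])
E
```

```text
t: 36.0
eef_pos: [0.4481, -0.3683, 0.2588]
tcp_rot: [3.138, 0.005, 1.811]
force: [0.6, 0.3, 1.1]
width: 0.0092
0.00964121314423488 [ 0.44761762 -0.36790042  0.25597184]
qf [-0.223  0.245  2.122  2.217  0.954  2.165] err 0.0 X [0.6008 0.065  0.2674]
[-0.75  0.35  1.4   0.    1.39 -0.99] tcp [ 0.448 -0.368  0.256] tip [ 0.42  -0.257  0.26 ] end [ 0.457 -0.407  0.26 ] wr [ 0.447 -0.367  0.501]
[-0.7   0.34  1.47  0.22  1.35 -0.68] tcp [ 0.488 -0.294  0.237] tip [ 0.495 -0.182  0.261] end [ 0.485 -0.334  0.233] wr [ 0.456 -0.335  0.476]
[-0.65  0.33  1.55  0.44  1.3  -0.36] tcp [ 0.522 -0.221  0.228] tip [ 0.561 -0.126  0.278] end [ 0.507 -0.256  0.216] wr [ 0.462 -0.302  0.451]
[-0.59  0.32  1.62  0.67  1.26 -0.04] tcp [ 0.549 -0.152  0.229] tip [ 0.615 -0.09   0.299] end [ 0.524 -0.177  0.209] wr [ 0.465 -0.269  0.427]
[-0.54  0.31  1.69  0.89  1.22  0.27] tcp [ 0.57  -0.092  0.237] tip [ 0.655 -0.075  0.311] end [ 0.538 -0.101  0.214] wr [ 0.464 -0.235  0.404]
[-0.49  0.3   1.76  1.11  1.17  0.59] tcp [ 0.586 -0.041  0.248] tip [ 0.679 -0.07   0.308] end [ 0.551 -0.034  0.23 ] wr [ 0.
[... 1229 characters left out ...]
09 2.191 3.214 1.06  1.54 ] err 0.0 X [0.6022 0.0593 0.1524]
qf [-0.049  0.194  2.188  2.818  0.767  1.792] err 0.0 X [0.602  0.0614 0.2674]
qf [-0.049  0.508  2.193  2.887  1.073  1.678] err 0.0 X [0.602  0.0614 0.1524]
qf [-0.152  0.215  2.162  2.453  0.855  2.028] err 0.0 X [0.6015 0.0634 0.2674]
qf [-0.152  0.52   2.166  2.576  1.107  1.809] err 0.0 X [0.6015 0.0634 0.1524]
qf [-0.223  0.245  2.122  2.217  0.954  2.165] err 0.0 X [0.6008 0.065  0.2674]
qf [-0.223  0.537  2.126  2.347  1.149  1.906] err 0.0 X [0.6008 0.065  0.1524]
qf [-0.279  0.284  2.067  2.024  1.064  2.266] err 0.0 X [0.5999 0.0664 0.2674]
qf [-0.279  0.561  2.071  2.14   1.202  1.995] err 0.0 X [0.5999 0.0664 0.1524]
```

View pics/w21.png

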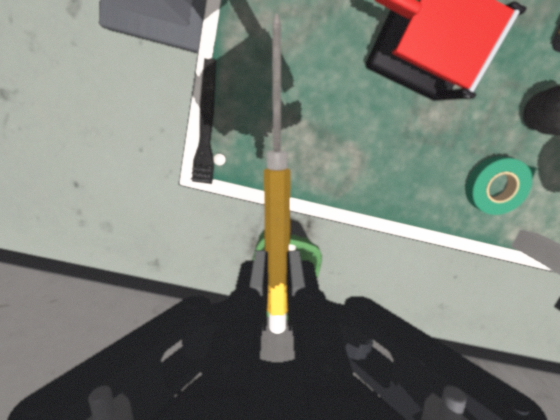

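```bash
python3 - <<'E'
from go import *
qf=target(1,20,4,.15,seed=[-.2,.45,2.1,2.3,1,2]);report(plan(qf,10)); emit(qf,38,13)
E
```

```text
qf [-0.152  0.146  2.146  2.402  0.792  2.103] err 0.0 X [0.6015 0.0634 0.2974]
[-0.75  0.35  1.4   0.    1.39 -0.99] tcp [ 0.448 -0.368  0.256] tip [ 0.42  -0.257  0.26 ] end [ 0.457 -0.407  0.26 ] wr [ 0.447 -0.367  0.501]
[-0.69  0.33  1.48  0.24  1.33 -0.68] tcp [ 0.495 -0.289  0.242] tip [ 0.501 -0.178  0.266] end [ 0.493 -0.329  0.239] wr [ 0.456 -0.33   0.48 ]
[-0.63  0.31  1.55  0.48  1.27 -0.37] tcp [ 0.535 -0.212  0.241] tip [ 0.571 -0.117  0.292] end [ 0.521 -0.247  0.227] wr [ 0.462 -0.293  0.46 ]
[-0.57  0.29  1.62  0.72  1.21 -0.06] tcp [ 0.566 -0.141  0.249] tip [ 0.626 -0.079  0.323] end [ 0.542 -0.165  0.227] wr [ 0.464 -0.255  0.44 ]
[-0.51  0.27  1.7   0.96  1.15  0.25] tcp [ 0.589 -0.079  0.264] tip [ 0.666 -0.064  0.346] end [ 0.559 -0.087  0.238] wr [ 0.462 -0.217  0.42 ]
[-0.45  0.25  1.77  1.2   1.09  0.56] tcp [ 0.605 -0.028  0.281] tip [ 0.689 -0.062  0.351] end [ 0.572 -0.019  0.26 ] wr [ 0.456 -0.181  0.401]
[-0.39  0.23  1.85  1.44  1.03  0.86] tcp [0.615 0.011 0.298] tip [ 0.695 -0.063  0.333] end [0.584 0.033 0.288] wr [ 0.446 -0.145  0.383]
[-0.33  0.2
[... 249 characters left out ...]
15 -0.078  0.347]
[-0.21  0.17  2.07  2.16  0.85  1.79] tcp [0.613 0.062 0.311] tip [0.627 0.008 0.211] end [0.604 0.078 0.347] wr [ 0.395 -0.048  0.33 ]
[-0.15  0.15  2.15  2.4   0.79  2.1 ] tcp [0.602 0.063 0.297] tip [0.59  0.059 0.184] end [0.6   0.063 0.338] wr [ 0.372 -0.02   0.315]
[[1.69,1.79,0.5,-2.9,2,4.5,0],[1.83,1.58,0.55,-2.7,2.3,4.6,0],[1.94,1.35,0.6,-2.5,2.5,4.7,0],[2.02,1.11,0.64,-2.2,2.7,4.8,0],[2.07,0.87,0.68,-1.9,2.9,4.9,0],[2.09,0.63,0.72,-1.6,3,5,0],[2.08,0.38,0.75,-1.3,3.1,5.2,0],[2.04,0.15,0.77,-1,3.2,5.3,0],[1.97,-0.07,0.79,-0.7,3.2,5.4,0],[1.87,-0.28,0.81,-0.4,3.2,5.5,0],[1.75,-0.47,0.82,-0.2,3.2,5.6,0],[1.61,-0.64,0.82,0.1,3.1,5.8,0],[1.46,-0.79,0.82,0.4,3.1,5.9,0]]
```

```bash
python3 -m pendant '[[[1.7,1.8,0.5,-2.9,2,4.5,0],[1.8,1.6,0.5,-2.7,2.3,4.6,0],[1.9,1.4,0.6,-2.5,2.5,4.7,0],[2,1.1,0.6,-2.2,2.7,4.8,0],[2.1,0.9,0.7,-1.9,2.9,4.9,0],[2.1,0.6,0.7,-1.6,3,5,0],[2.1,0.4,0.7,-1.3,3.1,5.2,0],[2,0.2,0.8,-1,3.2,5.3,0],[2,-0.1,0.8,-0.7,3.2,5.4,0],[1.9,-0.3,0.8,-0.4,3.2,5.5,0],[1.8,-0.5,0.8,-0.2,3.2,5.6,0],[1.6,-0.6,0.8,0.1,3.1,5.8,0]]]'; python3 - <<'E'
from go import *
print(state()['joint_pos'].round(2),state()['width'])
qf=target(1,20,4,.15,seed=[-.2,.45,2.1,2.3,1,2]); emit(qf,27,13)
E
```

```text
t: 37.25
eef_pos: [0.5747, -0.1215, 0.2487]
tcp_rot: [-3.007, -0.72, 0.639]
force: [-0.0, 0.5, 0.4]
width: 0.0091
[-0.55  0.29  1.65  0.79  1.19  0.03] 0.00912999973445367
qf [-0.152  0.146  2.146  2.402  0.792  2.103] err 0.0 X [0.6015 0.0634 0.2974]
[[1.3,-0.82,0.76,0.5,2.9,5.6,0],[1.14,-0.91,0.75,0.7,2.8,5.7,0],[0.98,-0.99,0.74,0.8,2.6,5.8,0],[0.81,-1.03,0.73,1,2.5,5.9,0],[0.64,-1.06,0.71,1.2,2.4,6,0],[0.48,-1.06,0.68,1.3,2.2,6.1,0],[0.32,-1.04,0.66,1.4,2.1,6.2,0],[0.17,-1,0.62,1.5,2,6.3,0],[0.04,-0.94,0.59,1.6,1.8,6.3,0],[-0.08,-0.87,0.55,1.6,1.7,6.4,0],[-0.18,-0.78,0.51,1.7,1.5,6.5,0],[-0.27,-0.68,0.47,1.7,1.4,6.6,0],[-0.33,-0.57,0.42,1.7,1.2,6.6,0]]
```

```bash
python3 -m pendant '[[[1.3,-0.8,0.8,0.5,2.9,5.6,0],[1.1,-0.9,0.75,0.7,2.8,5.7,0],[1,-1,0.7,0.8,2.6,5.8,0],[0.8,-1,0.7,1,2.5,5.9,0],[0.6,-1.1,0.7,1.2,2.4,6,0],[0.5,-1.1,0.7,1.3,2.2,6.1,0],[0.3,-1,0.7,1.4,2.1,6.2,0],[0.2,-1,0.6,1.5,2,6.3,0],[0,-0.9,0.6,1.6,1.8,6.3,0],[-0.1,-0.9,0.55,1.6,1.7,6.4,0],[-0.2,-0.8,0.5,1.7,1.5,6.5,0],[-0.3,-0.7,0.5,1.7,1.4,6.6,0]]]'; python3 - <<'E'
from go import *
print(state()['joint_pos'].round(2),state()['width'])
qf=target(1,20,4,.15,seed=[-.2,.45,2.1,2.3,1,2]); emit(qf,15,15)
E
```

```text
t: 38.45
eef_pos: [0.6163, 0.0259, 0.2937]
tcp_rot: [-1.883, -0.119, -0.821]
force: [0.1, 0.0, -0.5]
width: 0.0096
[-0.36  0.22  1.89  1.54  0.99  0.99] 0.009593399231238559
qf [-0.152  0.146  2.146  2.402  0.792  2.103] err 0.0 X [0.6015 0.0634 0.2974]
[[-0.33,-0.52,0.35,1.7,1.1,6.4,0],[-0.36,-0.41,0.31,1.7,1,6.5,0],[-0.38,-0.31,0.27,1.7,0.9,6.5,0],[-0.38,-0.21,0.22,1.7,0.8,6.6,0],[-0.36,-0.12,0.18,1.7,0.7,6.6,0],[-0.32,-0.03,0.13,1.7,0.6,6.6,0],[-0.28,0.04,0.08,1.6,0.5,6.7,0],[-0.22,0.11,0.03,1.6,0.5,6.7,0],[-0.15,0.16,-0.01,1.6,0.4,6.7,0],[-0.07,0.2,-0.06,1.6,0.4,6.8,0],[0.01,0.22,-0.11,1.6,0.3,6.8,0],[0.1,0.22,-0.15,1.6,0.2,6.8,0],[0.18,0.21,-0.2,1.6,0.2,6.8,0],[0.26,0.18,-0.24,1.6,0.1,6.8,0],[0.34,0.14,-0.28,1.6,0.1,6.8,0]]
```

```bash
python3 -m pendant '[[[-0.3,-0.5,0.3,1.7,1.1,6.4,0],[-0.4,-0.4,0.3,1.7,1,6.5,0],[-0.4,-0.3,0.3,1.7,0.9,6.5,0],[-0.4,-0.2,0.2,1.7,0.8,6.6,0],[-0.4,-0.1,0.2,1.7,0.7,6.6,0],[-0.3,0,0.1,1.7,0.6,6.6,0],[-0.3,0,0.1,1.6,0.5,6.7,0],[-0.2,0.1,0,1.6,0.5,6.7,0],[-0.1,0.2,0,1.6,0.4,6.7,0],[-0.1,0.2,-0.1,1.6,0.4,6.8,0],[0,0.2,-0.1,1.6,0.3,6.8,0],[0.1,0.2,-0.1,1.6,0.2,6.8,0],[0,0,0,0,0,0,0]]]'; python3 - <<'E'
from go import *
print(state()['joint_pos'].round(2),state()['width'])
cart(1,20,4,.09)
E
```

```text
t: 39.75
eef_pos: [0.6035, 0.0664, 0.2953]
tcp_rot: [-1.905, 1.279, -1.476]
force: [1.2, 0.5, 0.2]
width: 0.009
[-0.18  0.16  2.12  2.26  0.81  1.92] 0.00895082106428543
[0.6015 0.0634 0.2374]
shift cm [5.62 1.4  0.25] rot deg [ 4.   -0.88 16.16] | at [0.6035 0.0664 0.2953] [-1.9048  1.2788 -1.4756] w 0.009 t 39.75
```

```bash
python3 -m pendant '[[[0,0.2,0.1,2,-0.4,8,0],[0,0.2,0.1,2,-0.4,8,0],[0,0,0,0,0,0,0]]]'; python3 - <<'E'
from go import *
from h import *
cart(1,20,4,.09)
x,R=fk(P,np.array(state()['joint_pos'])); tip=x+R.apply([.114,0,-.004]); print('pred tip',tip.round(4),'tube',tube(1))
ps=snap('side'); pw=snap('wrist')
print('proj side',proj(ps,tip).round(1),'wrist',proj(pw,tip).round(1), 'rim', proj(ps,np.r_[tube(1),.096]).round(1))
for t in ['yellow_driver_tip']:
  for p,n in ((ps,'s'),(pw,'w')):
    for d in nets.pinpoint(t,p)[:2]: print(n,t,round(d['confidence'],2),np.round(d['uv'],1))
cv2.imwrite('pics/s14.png',cv2.resize(ps['color'][90:220,210:340],None,fx=5,fy=5,interpolation=cv2.INTER_CUBIC))
save(pw,'w22.png')
E
```

```text
t: 40.05
eef_pos: [0.6033, 0.0706, 0.2932]
tcp_rot: [-3.087, 1.498, -2.738]
force: [-0.2, -1.6, -0.1]
width: 0.0092
[0.6015 0.0634 0.2374]
shift cm [ 5.59 -0.59 -0.01] rot deg [-0.01 -0.17  0.23] | at [0.6033 0.0706 0.2932] [-3.0865  1.4978 -2.7376] w 0.0092 t 40.05
pred tip [0.5919 0.066  0.1797] tube [0.59028567 0.05934535]
proj side [258.8 150. ] wrist [275.3  20.9] rim [259.2 180.8]
s yellow_driver_tip 0.53 [256.1 148.9]
w yellow_driver_tip 0.95 [279.   25.6]
```

View pics/s14.png

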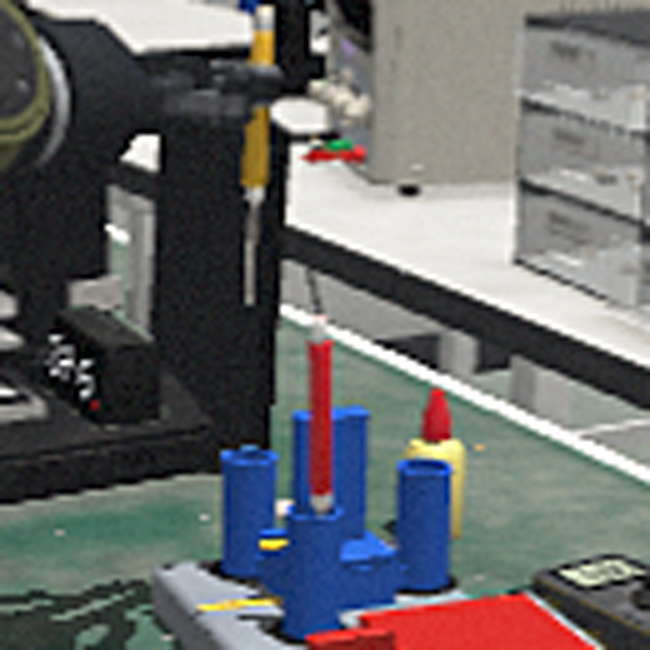

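View pics/w22.png

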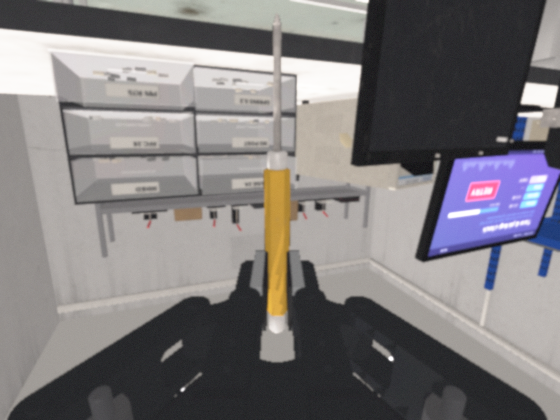

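```bash
python3 -m pendant '[[[1,-0.4,0,0,-0.2,0.2,0],[2,-0.3,0,0,0,0,0],[2,0,0,0,0,0,0],[0,0,0,0,0,0,0]]]'; python3 - <<'E'
from go import *
from h import *
cart(1,20,4,.07)
x,R=fk(P,np.array(state()['joint_pos'])); tip=x+R.apply([.115,0.001,-.004]); print('pred tip',tip.round(4),'tube',tube(1))
ps=snap('side')
cv2.imwrite('pics/s15.png',cv2.resize(ps['color'][100:220,210:330],None,fx=5,fy=5,interpolation=cv2.INTER_CUBIC))
pw=snap('wrist'); cv2.imwrite('pics/w23.png',cv2.resize(pw['color'][0:130,210:350],None,fx=5,fy=5,interpolation=cv2.INTER_CUBIC))
E
```

```text
t: 40.65
eef_pos: [0.6037, 0.0604, 0.2442]
tcp_rot: [-2.876, 1.502, -2.525]
force: [0.8, 0.5, -0.5]
width: 0.0093
[0.6015 0.0634 0.2174]
shift cm [2.67 0.41 0.08] rot deg [0.08 0.22 1.04] | at [0.6037 0.0604 0.2442] [-2.8757  1.5025 -2.5246] w 0.0093 t 40.65
pred tip [0.5932 0.0554 0.1298] tube [0.59028567 0.05934535]
```

View pics/s15.png

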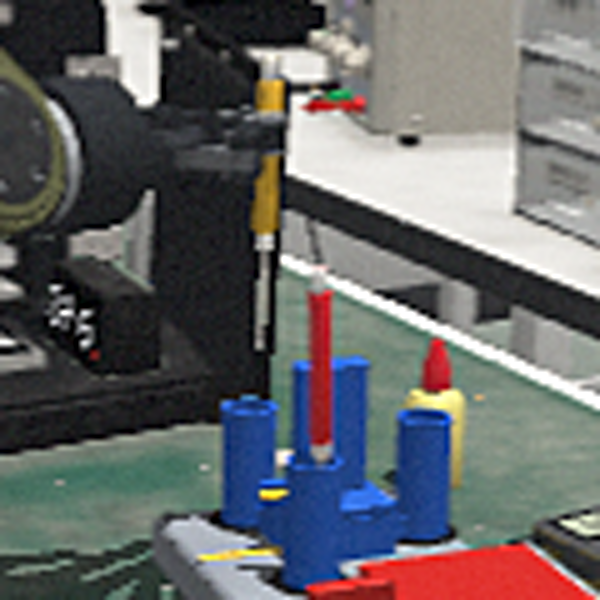

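View pics/w23.png

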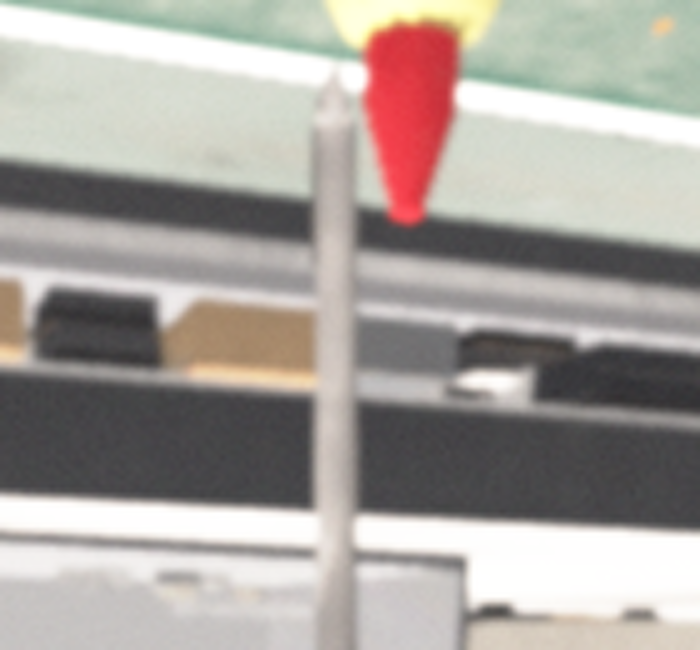

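```bash
python3 -m pendant '[[[0.8,0.35,0,0.1,0.2,1,0],[0.8,0,0,0,0,0,0],[0,0,0,0,0,0,0]]]'; python3 - <<'E'
from go import *
from h import *
cart(1,20,4,.005)
x,R=fk(P,np.array(state()['joint_pos'])); tip=x+R.apply([.115,0.001,-.004]); print('pred tip',tip.round(4),'tube',tube(1))
E
```

```text
t: 41.05
eef_pos: [0.6025, 0.0636, 0.2324]
tcp_rot: [-3.098, 1.508, -2.749]
force: [-0.1, 1.0, -0.8]
width: 0.0092
[0.6015 0.0634 0.1524]
shift cm [7.99 0.04 0.41] rot deg [0.   0.38 0.16] | at [0.6025 0.0636 0.2324] [-3.098   1.5076 -2.7489] w 0.0092 t 41.05
pred tip [0.5916 0.0604 0.1179] tube [0.59028567 0.05934535]
```

```bash
python3 -m pendant '[[[1.5,0,0.1,0,0.3,0.1,0],[1.5,0,0.1,0,0,0,0],[1,0,0.1,0,0,0,0],[0,0,0,0,0,0,0]]]'; python3 - <<'E'
from go import *
from h import *
cart(1,20,4,.005)
x,R=fk(P,np.array(state()['joint_pos'])); tip=x+R.apply([.115,0.001,-.004]); print('pred tip',tip.round(4),'tube',tube(1))
ps=snap('side')
cv2.imwrite('pics/s16.png',cv2.resize(ps['color'][100:220,210:330],None,fx=5,fy=5,interpolation=cv2.INTER_CUBIC))
E
```

```text
t: 41.45
eef_pos: [0.6033, 0.0641, 0.1924]
tcp_rot: [-3.101, 1.505, -2.751]
force: [-0.2, 0.0, -0.2]
width: 0.009
[0.6015 0.0634 0.1524]
shift cm [4.   0.01 0.07] rot deg [0.06 0.21 0.16] | at [0.6033 0.0641 0.1924] [-3.101   1.5046 -2.7509] w 0.009 t 41.45
pred tip [0.5922 0.0608 0.0779] tube [0.59028567 0.05934535]
```

View pics/s16.png

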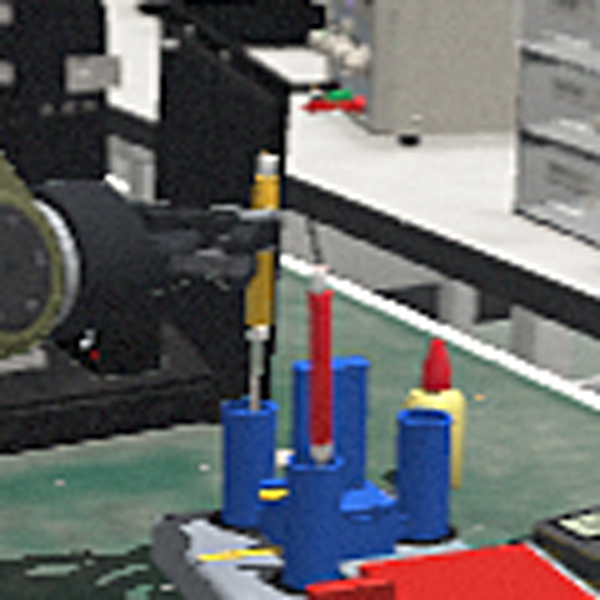

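Inside the tube by about 18 mm; lower the rest.

```bash
python3 -m pendant '[[[1.5,0,0.1,0,0.2,0.1,0],[1.2,0,0,0,0,0,0],[1,0,0,0,0,0,0],[0,0,0,0,0,0,0]]]'; python3 - <<'E'
from go import *
from h import *
cart(1,20,4,.005)
E
```

```text
t: 41.9
eef_pos: [0.6027, 0.0635, 0.1571]
tcp_rot: [-3.101, 1.505, -2.75]
force: [0.5, -0.2, -0.4]
width: 0.0095
[0.6015 0.0634 0.1524]
shift cm [ 0.47  0.04 -0.09] rot deg [0.08 0.24 0.16] | at [0.6027 0.0635 0.1571] [-3.1005  1.5052 -2.7501] w 0.0095 t 41.9
```

```bash
python3 -m pendant '[[[0,0,0,0,0,0,35],[0,0,0,0,0,0,35],[0,0,0,0,0,0,35],[0,0,0,0,0,0,35],[0,0,-2,0,0,0,35],[0,0,-3,0,0,0,35],[0,0,-3,0,0,0,35],[-2,0,-2,0,0,0,35],[-3,0,0,0,0,0,35],[-3,0,0,0,0,0,35],[0,0,0,0,0,0,35]]]';
python3 - <<'E'
from h import *
ps=snap('side');cv2.imwrite('pics/s17.png',cv2.resize(ps['color'][100:300,160:400],None,fx=3,fy=3,interpolation=cv2.INTER_CUBIC))
pw=snap('scene'); save(pw,'c17.png'); print(state()['joint_pos'].round(2))
E
```

```text
t: 43.0
eef_pos: [0.5105, 0.0302, 0.2485]
tcp_rot: [-3.076, 1.509, -2.726]
force: [1.3, -0.2, 0.6]
width: 0.0297
[-0.32  0.11  2.39  2.33  1.02  2.02]
```

View pics/s17.png

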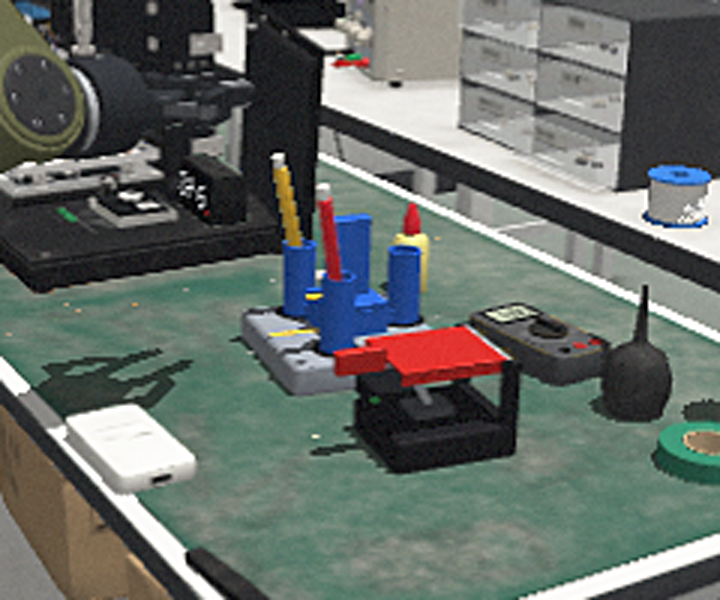

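View pics/c17.png

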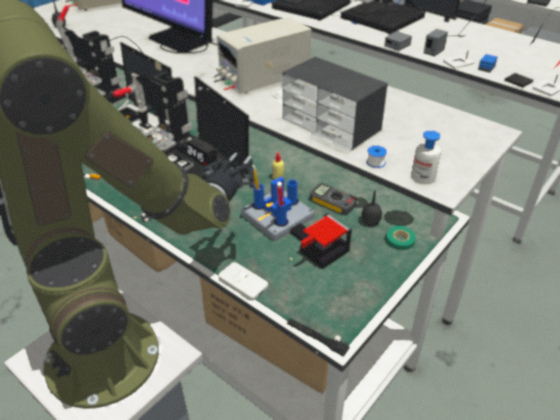

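```bash
python3 - <<'E'
from go import *
qf=down([.50,-.15,.26],-.158,[-.4,.3,1.5,0,1.35,1.35])
report(plan(qf,10)); emit(qf,22,22)
E
```

```text
q [-0.362  0.216  1.559  0.     1.367  1.367] err 0.0
[-0.32  0.11  2.39  2.33  1.02  2.02] tcp [0.51  0.03  0.245] tip [0.499 0.026 0.132] end [0.509 0.03  0.285] wr [ 0.28  -0.053  0.261]
[-0.32  0.12  2.3   2.1   1.05  1.96] tcp [0.52  0.059 0.258] tip [0.521 0.031 0.148] end [0.515 0.067 0.297] wr [ 0.31  -0.065  0.279]
[-0.33  0.13  2.22  1.86  1.09  1.89] tcp [0.523 0.081 0.263] tip [0.54  0.032 0.161] end [0.513 0.095 0.299] wr [ 0.338 -0.076  0.298]
[-0.33  0.14  2.14  1.63  1.12  1.83] tcp [0.521 0.093 0.26 ] tip [0.555 0.029 0.173] end [0.505 0.112 0.292] wr [ 0.365 -0.086  0.319]
[-0.33  0.15  2.06  1.4   1.16  1.76] tcp [0.515 0.093 0.253] tip [0.568 0.021 0.182] end [0.494 0.115 0.279] wr [ 0.39  -0.097  0.342]
[-0.34  0.16  1.97  1.17  1.19  1.7 ] tcp [0.509 0.081 0.242] tip [0.579 0.006 0.191] end [0.483 0.103 0.263] wr [ 0.413 -0.107  0.366]
[-0.34  0.17  1.89  0.93  1.23  1.63] tcp [0.504 0.055 0.232] tip [ 0.588 -0.015  0.199] end [0.473 0.076 0.247] wr [ 0.434 -0.117  0.392]
[-0.35  0.18  1.81  0.7   1.26  1.56] tcp [0.5   0.017 0.225] tip [ 0.596 -0.043  0.209] en
[... 502 characters left out ...]
,-0,-6.1,0],[-0.67,0.92,0.85,-4.8,-0,-6.1,0],[-0.57,0.76,0.73,-4.7,0,-6.1,0],[-0.45,0.63,0.6,-4.7,0.1,-6.1,0],[-0.32,0.52,0.45,-4.7,0.1,-6.1,0],[-0.17,0.45,0.31,-4.7,0.2,-6.1,0],[-0.02,0.41,0.15,-4.7,0.2,-6,0],[0.14,0.39,-0,-4.7,0.3,-5.9,0],[0.29,0.42,-0.16,-4.7,0.4,-5.8,0],[0.44,0.47,-0.32,-4.8,0.5,-5.7,0],[0.58,0.55,-0.47,-4.9,0.5,-5.6,0],[0.7,0.66,-0.62,-5,0.6,-5.4,0],[0.81,0.8,-0.77,-5.1,0.6,-5.2,0],[0.89,0.96,-0.9,-5.2,0.6,-5,0],[0.96,1.14,-1.03,-5.3,0.6,-4.8,0],[0.99,1.34,-1.14,-5.4,0.6,-4.6,0],[1,1.55,-1.24,-5.5,0.5,-4.3,0],[0.98,1.76,-1.32,-5.6,0.4,-4.1,0],[0.94,1.98,-1.39,-5.7,0.3,-3.8,0],[0.86,2.2,-1.45,-5.8,0.2,-3.5,0],[0.76,2.41,-1.48,-5.9,0,-3.2,0],[0.64,2.62,-1.5,-6,-0.2,-3,0]]
```

```bash
python3 -m pendant '[[[-3.5,0,-1,0,0,0,35],[-0.8,1.1,1,-4.8,0,-6.1,35],[-0.7,0.9,0.8,-4.8,0,-6.1,35],[-0.6,0.8,0.7,-4.7,0,-6.1,35],[-0.5,0.6,0.6,-4.7,0.1,-6.1,35],[-0.3,0.5,0.4,-4.7,0.1,-6.1,35],[-0.2,0.5,0.3,-4.7,0.2,-6.1,35],[0,0.4,0.1,-4.7,0.2,-6,35],[0.1,0.4,0,-4.7,0.3,-5.9,35],[0.3,0.4,-0.2,-4.7,0.4,-5.8,35],[0.4,0.5,-0.3,-4.8,0.5,-5.7,35]]]'; python3 - <<'E'
from go import *
print(state()['joint_pos'].round(2))
qf=down([.50,-.15,.26],-.158,[-.4,.3,1.5,0,1.35,1.35])
emit(qf,14,14)
E
```

```text
t: 44.2
eef_pos: [0.4998, 0.0884, 0.2673]
tcp_rot: [-2.157, 0.568, -0.816]
force: [-1.4, 0.6, -0.4]
width: 0.0298
[-0.34  0.11  1.99  1.2   1.23  1.79]
q [-0.362  0.216  1.559  0.     1.367  1.367] err 0.0
[[0.72,0.58,-0.39,-4.1,0.9,-4.5,0],[0.78,0.66,-0.48,-4.1,0.9,-4.4,0],[0.84,0.75,-0.56,-4.2,0.9,-4.3,0],[0.89,0.85,-0.64,-4.3,0.8,-4.2,0],[0.92,0.96,-0.71,-4.3,0.8,-4,0],[0.94,1.09,-0.78,-4.4,0.7,-3.9,0],[0.95,1.22,-0.83,-4.5,0.7,-3.8,0],[0.94,1.35,-0.88,-4.5,0.6,-3.6,0],[0.92,1.49,-0.93,-4.6,0.5,-3.5,0],[0.89,1.62,-0.96,-4.7,0.4,-3.4,0],[0.84,1.76,-0.99,-4.7,0.3,-3.2,0],[0.77,1.9,-1.01,-4.8,0.2,-3.1,0],[0.69,2.03,-1.02,-4.8,0,-2.9,0],[0.6,2.15,-1.03,-4.8,-0.1,-2.7,0]]
```

```bash
python3 -m pendant '[[[0.7,0.6,-0.4,-4.1,0.9,-4.5,35],[0.8,0.7,-0.5,-4.1,0.9,-4.4,35],[0.8,0.8,-0.6,-4.2,0.9,-4.3,35],[0.9,0.9,-0.6,-4.3,0.8,-4.2,35],[0.9,1,-0.7,-4.3,0.8,-4,35],[0.9,1.1,-0.8,-4.4,0.7,-3.9,35],[0.9,1.2,-0.8,-4.5,0.7,-3.8,35],[0.9,1.3,-0.9,-4.5,0.6,-3.6,35],[0.9,1.5,-0.9,-4.6,0.5,-3.5,35],[0.9,1.6,-1,-4.7,0.4,-3.4,35],[0.8,1.8,-1,-4.7,0.3,-3.2,35],[0.8,1.9,-1,-4.8,0.2,-3.1,35],[0.7,2,-1,-4.8,0,-2.9,35],[0.6,2.1,-1,-4.8,-0.1,-2.7,35],[0,0,0,0,0,0,35]]]'; python3 - <<'E'
from h import *
print(state()['joint_pos'].round(2))
delta([.5,-.15,.26],[np.pi,0,-.158])
E
```

```text
t: 45.7
eef_pos: [0.4999, -0.1533, 0.2317]
tcp_rot: [3.118, 0.057, -0.097]
force: [0.5, 0.8, -0.1]
width: 0.0299
[-0.35  0.27  1.56 -0.04  1.36  1.33]
shift cm [-0.18 -0.26 -2.83] rot deg [1.44 3.22 3.51] | at [ 0.4999 -0.1533  0.2317] [ 3.1181  0.0569 -0.0973] w 0.0299 t 45.7
```

Now re-measure the tongue and check the drivers from here.

```bash
python3 -m pendant '[[[-1,-0.5,-1,1.4,3.2,3.5,35],[0,0,0,0,0,0,35]]]'; python3 - <<'E'
from h import *
p=snap('wrist'); save(p,'w24.png')
c,u,v=cloud(p,np.ones((420,560),bool))
hsv=cv2.cvtColor(p['color'],cv2.COLOR_BGR2HSV)[v,u]
red=((hsv[:,0]<8)|(hsv[:,0]>172))&(hsv[:,1]>140)&(hsv[:,2]>60)
m=red&(abs(c[:,0]-.57)<.12)&(abs(c[:,1]+.18)<.07)&(c[:,2]>.06)
q=c[m]; d=(q[:,:2]-[.6239,-.1862]); ex=np.array([np.cos(D),np.sin(D)]); ey=np.array([-ex[1],ex[0]]); a=-d@ex; b=d@ey
t=(a>.092)&(q[:,2]>.085); print('tongue',t.sum(),q[t].mean(0).round(4),'a',np.percentile(a[t],[1,50,99]).round(4),'b',np.percentile(b[t],[1,50,99]).round(4),'z',np.percentile(q[t][:,2],[5,50,95]).round(4))
f=(a<.08); print('flap a',np.percentile(a[f],[0.5,99.5]),'b',np.percentile(b[f],[.5,99.5]),np.median(q[f][:,2]))
r=cv2.minAreaRect(q[t][:,:2].astype(np.float32)); print(r)
delta([.5133,-.1686,.12],[np.pi,0,D])
for x in nets.pinpoint('guard_tongue',p)[:1]: print(x['uv'],onplane(p,x['uv'],.09))
E
```

```text
t: 45.9
eef_pos: [0.4901, -0.1451, 0.238]
tcp_rot: [-3.134, 0.008, -0.16]
force: [-0.4, -0.1, 0.3]
width: 0.0303
tongue 382 [ 0.5149 -0.1696  0.0897] a [0.0923 0.1099 0.1293] b [-0.0057 -0.0008  0.0038] z [0.0878 0.0898 0.0912]
flap a [0.00737383 0.07980525] b [-0.03908702  0.03634084] 0.08215594994957781
((0.5139866471290588, -0.16962891817092896), (0.00984548032283783, 0.03790009394288063), 80.8075180053711)
shift cm [ 2.78  2.02 11.66] rot deg [-0.39  0.61 -0.03] | at [ 0.4901 -0.1452  0.237 ] [-3.1348  0.0107 -0.1584] w 0.0302 t 45.95
[297.9, 167.0] [ 0.51177522 -0.16752907  0.09      ]
```

View pics/w24.png

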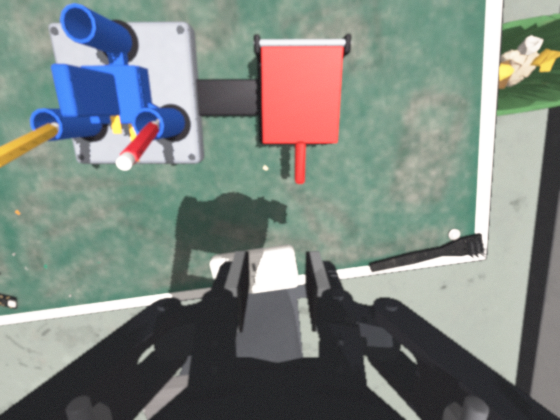

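```bash
python3 -m pendant '[[[0.8,0.6,2.5,-0.4,0.6,0,35],[0.8,0.6,3,0,0,0,35],[0.7,0.5,3,0,0,0,35],[0.4,0.4,2.5,0,0,0,35],[0,0,0,0,0,0,35]]]'; python3 - <<'E'
from h import *
delta([.5133,-.1694,.069],[np.pi,0,D])
E
```

```text
t: 46.5
eef_pos: [0.5136, -0.169, 0.1185]
tcp_rot: [-3.137, 0.011, -0.153]
force: [-0.6, 0.8, -0.4]
width: 0.0293
shift cm [0.03 0.07 4.95] rot deg [-0.24  0.63  0.28] | at [ 0.5136 -0.169   0.1185] [-3.1374  0.011  -0.1531] w 0.0293 t 46.5
```

```bash
python3 -m pendant '[[[0,0,1.8,-0.2,0.6,0.3,35],[0,0,1.7,0,0,0,35],[0,0,1.2,0,0,0,35],[0,0,0,0,0,0,35]]]'; python3 - <<'E'
from h import *
delta([.5133,-.1694,.069],[np.pi,0,D])
p=snap('wrist'); save(p,'w25.png')
E
```

```text
t: 46.9
eef_pos: [0.514, -0.1678, 0.0711]
tcp_rot: [-3.139, 0.004, -0.157]
force: [-0.6, -0.6, -0.0]
width: 0.0299
shift cm [-0.04  0.17  0.21] rot deg [-0.15  0.21  0.08] | at [ 0.514  -0.1678  0.0711] [-3.1389  0.0036 -0.1567] w 0.0299 t 46.9
```

View pics/w25.png

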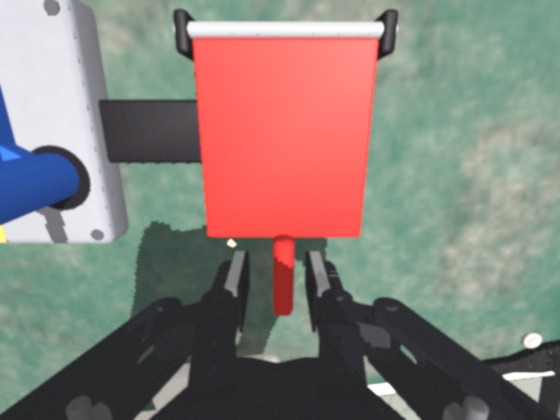

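```bash
python3 -m pendant '[[[0,0.2,0.1,0,0,0,35],[0,0,0,0,0,0,0],[0,0,0,0,0,0,0],[0,0,0,0,0,0,0],[0,0,0,0,0,0,0],[0,0,0,0,0,0,0],[0,0,0,0,0,0,0]]]'; python3 - <<'E'
from h import *
delta([.5133,-.1694,.069],[np.pi,0,D])
E
```

```text
t: 47.65
eef_pos: [0.5149, -0.171, 0.0742]
tcp_rot: [-3.141, -0.001, -0.157]
force: [0.9, -1.0, -2.2]
width: 0.0085
shift cm [-0.19 -0.13  0.52] rot deg [-0.05 -0.04  0.07] | at [ 0.5149 -0.171   0.0742] [-3.1407e+00 -7.0000e-04 -1.5670e-01] w 0.0085 t 47.65
```

```bash
python3 -m pendant '[[[0.1,0,-1.65,0,0,0,0],[0.4,0,-1.6,0,0,0,0],[0.6,0,-1.55,0,0,0,0],[0.85,0,-1.45,0,0,0,0],[1.05,0,-1.3,0,0,0,0]]]'; cat >> h.py <<'E'
def arc(off=.006,steps=6,dth=.15,H=(.6239,-.187,.078)):
    s=state(); e=np.array(s['eef_pos']); ex=np.array([np.cos(D),np.sin(D),0]); R=Rot.from_euler('xyz',s['tcp_rot'])
    g=e-off*R.apply([0,0,1])-np.array(H); a=-g@ex; th=np.arctan2(g[2],a); r=np.hypot(g[2],a)
    ey=np.array([-ex[1],ex[0],0]); print('theta',th.round(3),'r',r.round(4),'lat',(g@ey).round(4),'force',np.round(s['force'],1),'w',round(s['width'],4),'rot',np.round(s['tcp_rot'],3))
    prev=g
    for k in range(1,steps+1):
        t=th+dth*k; rr=r+(.110-r)*min(1,k/3); n=rr*(-np.cos(t)*ex+np.sin(t)*np.array([0,0,1])); d=R.inv().apply(n-prev)*100; prev=n; print(round(t,2),d.round(2))
E
python3 -c "
from h import *
arc()"
```

```text
t: 48.15
eef_pos: [0.5466, -0.1759, 0.1487]
tcp_rot: [-3.141, -0.004, -0.157]
force: [10.9, -3.9, -19.1]
width: 0.0082
theta 0.776 r 0.1094 lat -0.0012 force [ 10.9  -3.9 -19.1] w 0.0082 rot [-3.141 -0.004 -0.157]
0.93 [ 1.23 -0.12 -1.09]
1.08 [ 1.38  0.   -0.9 ]
1.23 [ 1.5   0.   -0.68]
1.38 [ 1.59  0.   -0.43]
1.53 [ 1.64  0.   -0.19]
1.68 [1.65 0.   0.06]
```

```bash
sed -i 's/rr=r+(.110-r)/rr=r+(rt-r)/; s/def arc(off=.006,/def arc(off=.006,rt=.107,/' h.py; python3 -c "
from h import *
arc(steps=3)"; python3 -m pendant '[[[1.2,-0.1,-0.9,0,0,0,0],[1.4,0,-0.7,0,0,0,0],[1.5,0,-0.6,0,0,0,0]]]'; python3 -c "
from h import *
arc()"
```

```text
theta 0.776 r 0.1094 lat -0.0012 force [ 10.9  -3.9 -19.1] w 0.0082 rot [-3.141 -0.004 -0.157]
0.93 [ 1.29 -0.12 -1.01]
1.08 [ 1.41  0.   -0.8 ]
1.23 [ 1.51  0.   -0.58]
t: 48.45
eef_pos: [0.5863, -0.1824, 0.1707]
tcp_rot: [3.141, 0.003, -0.157]
force: [-3.3, 1.3, -7.7]
width: 0.008
theta 1.204 r 0.1057 lat -0.0014 force [-3.3  1.3 -7.7] w 0.008 rot [ 3.141e+00  3.000e-03 -1.570e-01]
1.35 [ 1.51 -0.14 -0.5 ]
1.5 [ 1.57  0.   -0.27]
1.65 [ 1.6   0.   -0.03]
1.8 [1.58 0.   0.25]
1.95 [1.53 0.   0.48]
2.1 [1.44 0.   0.71]
```

```bash
python3 -m pendant '[[[1.5,-0.1,-0.4,0,0,0,0],[1.55,0,-0.2,0,0,0,0],[1.6,0,0.1,0,0,0,0]]]'; python3 -c "
from h import *
arc(rt=.106)
p=snap('side'); cv2.imwrite('pics/s18.png',cv2.resize(p['color'][60:280,160:440],None,fx=2.7,fy=2.7))
p=snap('wrist'); save(p,'w26.png')"
```

```text
t: 48.75
eef_pos: [0.6325, -0.1898, 0.1762]
tcp_rot: [3.139, 0.006, -0.158]
force: [-2.8, 2.2, 11.0]
width: 0.0063
theta 1.657 r 0.1046 lat -0.0014 force [-2.8  2.2 11. ] w 0.0063 rot [ 3.139  0.006 -0.158]
1.81 [ 1.56 -0.14  0.2 ]
1.96 [ 1.52 -0.    0.43]
2.11 [ 1.44 -0.    0.65]
2.26 [ 1.31 -0.    0.9 ]
2.41 [ 1.16 -0.    1.09]
2.56 [ 0.98 -0.    1.25]
```

View pics/s18.png

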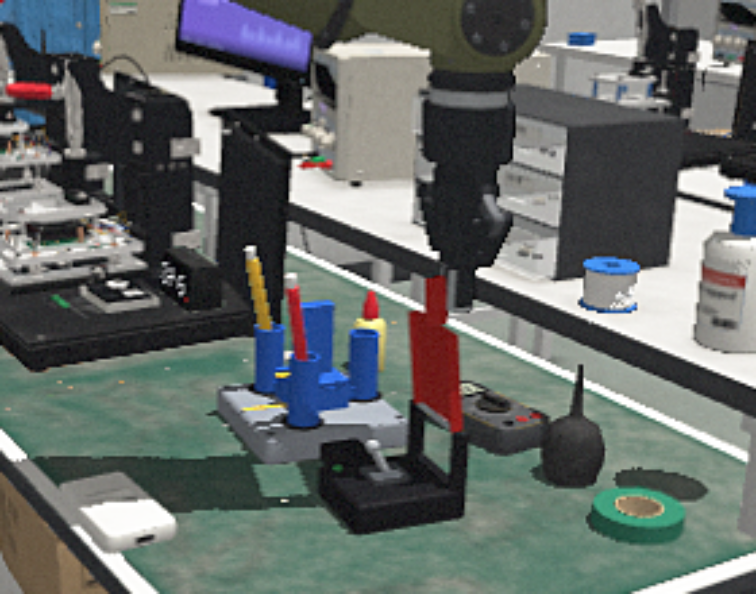

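View pics/w26.png

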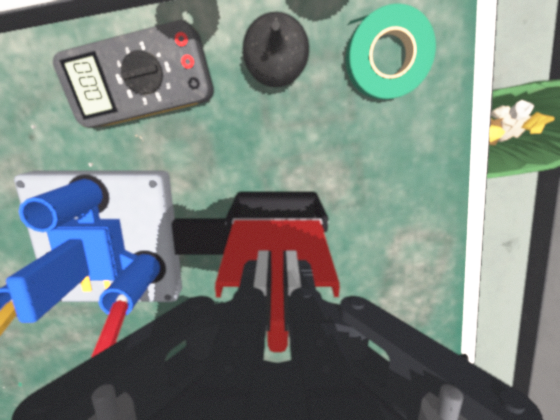

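```bash
python3 -m pendant '[[[1.5,-0.1,0.1,0,0,0,0],[1.5,0,0.4,0,0,0,0],[1.45,0,0.6,0,0,0,0]]]'; python3 -c "
from h import *
arc(rt=.106,steps=1)
p=snap('side'); cv2.imwrite('pics/s19.png',cv2.resize(p['color'][60:280,160:440],None,fx=2.7,fy=2.7))"
```

```text
t: 49.15
eef_pos: [0.6788, -0.1961, 0.1668]
tcp_rot: [3.138, 0.002, -0.157]
force: [-0.1, 0.9, 0.0]
width: -0.0
theta 2.102 r 0.1099 lat -0.0003 force [-0.1  0.9  0. ] w -0.0 rot [ 3.138e+00  2.000e-03 -1.570e-01]
2.25 [ 1.27 -0.03  1.04]
```

View pics/s19.png

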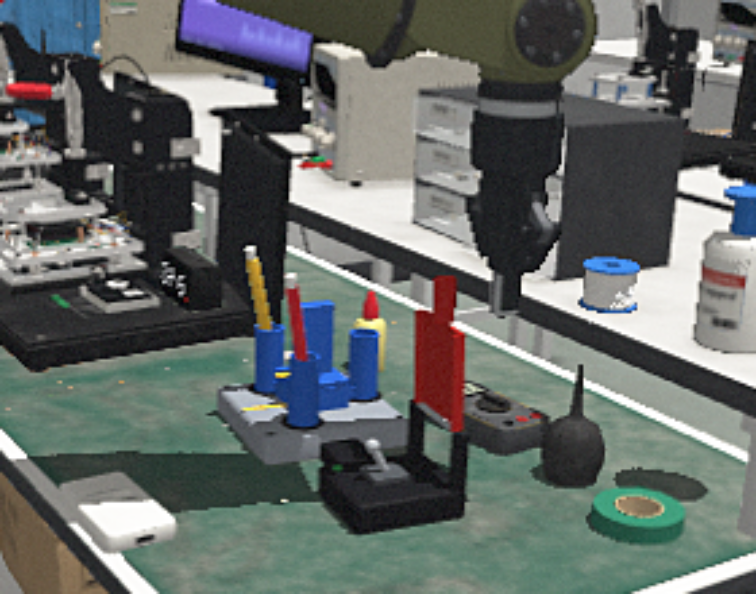

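```bash
python3 -m pendant '[[[0,0,-3,0,0,0,0],[0,0,-4,0,0,0,0],[0,0,-3,0,0,0,0],[-3,0,0,0,0,0,0],[-4,0,0,0,0,0,0],[-4,0,0,0,0,0,0],[-2,0,0,0,0,0,0],[0,0,0,0,0,0,0]]]'; python3 -c "
from h import *
delta([.6239-.07*.9875,-.187+.07*.157,.165],[np.pi,0,D])
p=snap('wrist'); save(p,'w27.png')
for t in ['toggle_tip','guard_tongue']:
  for d in nets.pinpoint(t,p)[:2]: print(t,d['confidence'],d['uv'],wpt(p,d['uv']))"
```

```text
t: 50.0
eef_pos: [0.5465, -0.1737, 0.269]
tcp_rot: [3.139, 0.002, -0.155]
force: [0.7, -0.7, -0.4]
width: 0.0003
shift cm [ 0.88  0.08 10.4 ] rot deg [0.14 0.13 0.15] | at [ 0.5465 -0.1737  0.269 ] [ 3.1391e+00  2.2000e-03 -1.5540e-01] w 0.0003 t 50.0
toggle_tip 0.75 [172.8, 167.5] [ 0.57848819 -0.04919005  0.05080059]
guard_tongue 0.56 [280.1, 119.9] [ 0.61829635 -0.18624927  0.20752717]
```

View pics/w27.png

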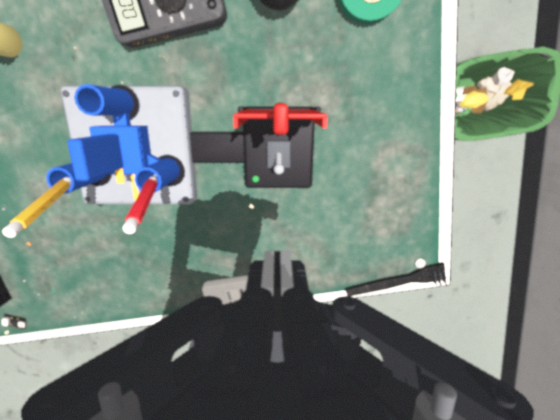

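```bash
python3 - <<'E'
from h import *
p=snap('wrist')
for uv in [(279,170),(279,168),(278,150)]: print(uv,wpt(p,uv).round(4),onplane(p,uv,.0616).round(4))
cv2.imwrite('pics/w28.png',cv2.resize(p['color'][90:210,220:340],None,fx=5,fy=5,interpolation=cv2.INTER_CUBIC))
c,u,v=cloud(p,np.ones((420,560),bool)); 
m=(c[:,2]>.06)&(c[:,2]<.075)&(abs(c[:,0]-.565)<.03)&(abs(c[:,1]+.18)<.02); print(m.sum(),c[m].mean(0) if m.sum() else '')
m=(c[:,2]>.1)&(abs(c[:,0]-.62)<.06)&(abs(c[:,1]+.18)<.06)&(v<200)
q=c[m]; ex=np.array([np.cos(D),np.sin(D)]); a=(q[:,:2]-[.6239,-.187])@ex; print('guard pts',len(q),np.polyfit(q[:,2]-.078,a,1), np.c_[q[:,2],a][::60].round(3)[:12])
E
```

```text
(279, 170) [ 0.5607 -0.178   0.0672] [ 0.5596 -0.1779  0.0616]
(279, 168) [ 0.5629 -0.1783  0.0665] [ 0.562  -0.1782  0.0616]
(278, 150) [ 0.5802 -0.18    0.0388] [ 0.5831 -0.1803  0.0616]
80 [ 0.55997831 -0.17685802  0.06569596]
guard pts 1314 [-0.03241556 -0.00085697] [[ 0.169  0.006]
 [ 0.205  0.003]
 [ 0.208  0.002]
 [ 0.207  0.001]
 [ 0.14  -0.001]
 [ 0.137 -0.   ]
 [ 0.154 -0.001]
 [ 0.166 -0.002]
 [ 0.166 -0.003]
 [ 0.167 -0.002]
 [ 0.167 -0.003]
 [ 0.167 -0.003]]
```

View pics/w28.png

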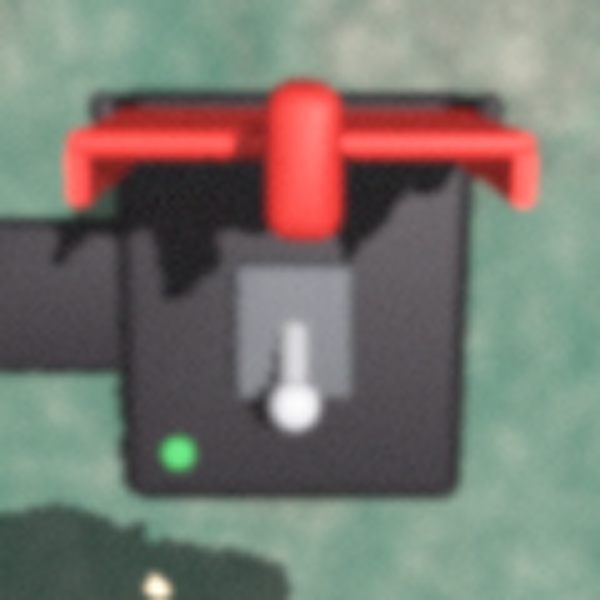

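```bash
python3 - <<'E'
from h import *
R=Rot.from_euler('xyz',[np.pi,0,D])*Rot.from_euler('y',20,degrees=True)
print(R.as_matrix()[:,2])
delta([.527,-.1722,.13],R.as_euler('xyz'))
from kin import *
P=np.load('P.npy'); print(ik(P,np.array([.571,-.179,.056]),R,state()['joint_pos']))
E
```

```text
[ 0.33775992 -0.05381462 -0.93969262]
shift cm [-2.14  0.12 13.79] rot deg [ 0.1  20.19  0.2 ] | at [ 0.5489 -0.1741  0.2678] [ 3.1394  0.0034 -0.1549] w -0.0001 t 50.2
(array([-0.39839936,  0.47038512,  1.78073678,  0.15489022,  0.55606316,
        1.21254229]), np.float64(2.4224411539208735e-13))
```

```bash
python3 -m pendant '[[[-0.6,0,3,0,0,0,0],[-0.8,0.1,3.5,0,0,0,0],[-0.8,0,3.5,0,0,0,0],[0,0,0,0,6.8,0.2,0],[0,0,0,0,6.8,0,0],[0,0,0,0,6.6,0,0],[0,0,0,0,0,0,0]]]'; python3 - <<'E'
from h import *
R=Rot.from_euler('xyz',[np.pi,0,D])*Rot.from_euler('y',20,degrees=True)
delta([.527,-.1722,.056],R.as_euler('xyz'))
E
```

```text
t: 50.9
eef_pos: [0.5304, -0.1722, 0.1596]
tcp_rot: [3.14, -0.357, -0.157]
force: [-0.2, -0.7, 0.4]
width: 0.0003
shift cm [-3.93  0.04  9.6 ] rot deg [ 0.07 -0.44  0.05] | at [ 0.5304 -0.1722  0.1596] [ 3.1401 -0.3567 -0.1571] w 0.0003 t 50.9
```

```bash
python3 -m pendant '[[[-1.3,0,3.1,0,-0.4,0,0],[-1.3,0,3.1,0,0,0,0],[-0.9,0,2.2,0,0,0,0],[0,0,0,0,0,0,0]]]'; python3 - <<'E'
from h import *
R=Rot.from_euler('xyz',[np.pi,0,D])*Rot.from_euler('y',20,degrees=True)
delta([.528,-.1722,.056],R.as_euler('xyz'))
p=snap('side'); cv2.imwrite('pics/s20.png',cv2.resize(p['color'][130:270,220:400],None,fx=4,fy=4,interpolation=cv2.INTER_CUBIC))
E
```

```text
t: 51.3
eef_pos: [0.53, -0.1725, 0.0667]
tcp_rot: [3.141, -0.342, -0.156]
force: [0.8, -0.3, 0.5]
width: -0.0002
shift cm [-0.55  0.    0.95] rot deg [-0.    0.41  0.13] | at [ 0.53   -0.1725  0.0667] [ 3.1409 -0.3419 -0.1557] w -0.0002 t 51.3
```

View pics/s20.png

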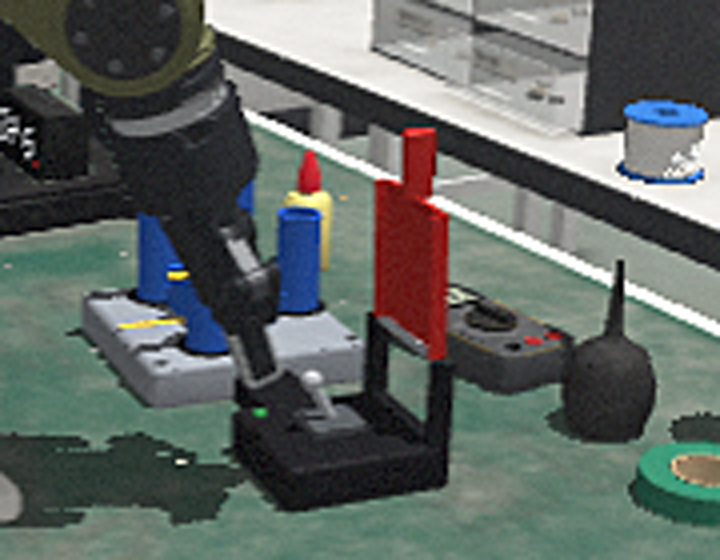

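```bash
python3 -m pendant '[[[-0.5,0,0.9,0,0.4,0.1,0],[0.9,0,0.35,0,0,0,0],[1,0,0.4,0,0,0,0],[1,0,0.4,0,0,0,0],[0,0,0,0,0,0,0]]]'; python3 - <<'E'
from h import *
R=Rot.from_euler('xyz',[np.pi,0,D])*Rot.from_euler('y',20,degrees=True)
delta([.572,-.1793,.056],R.as_euler('xyz')); print(state()['force'])
p=snap('side'); cv2.imwrite('pics/s21.png',cv2.resize(p['color'][130:270,220:400],None,fx=4,fy=4,interpolation=cv2.INTER_CUBIC))
E
```

```text
t: 51.85
eef_pos: [0.5673, -0.1795, 0.0649]
tcp_rot: [3.138, -0.361, -0.156]
force: [0.4, 0.6, -0.8]
width: -0.0002
shift cm [ 0.12 -0.1   1.  ] rot deg [ 0.14 -0.68  0.11] | at [ 0.5673 -0.1795  0.0649] [ 3.1384 -0.3609 -0.1559] w -0.0002 t 51.85
[ 0.36505823  0.57534475 -0.77188529]
```

View pics/s21.png

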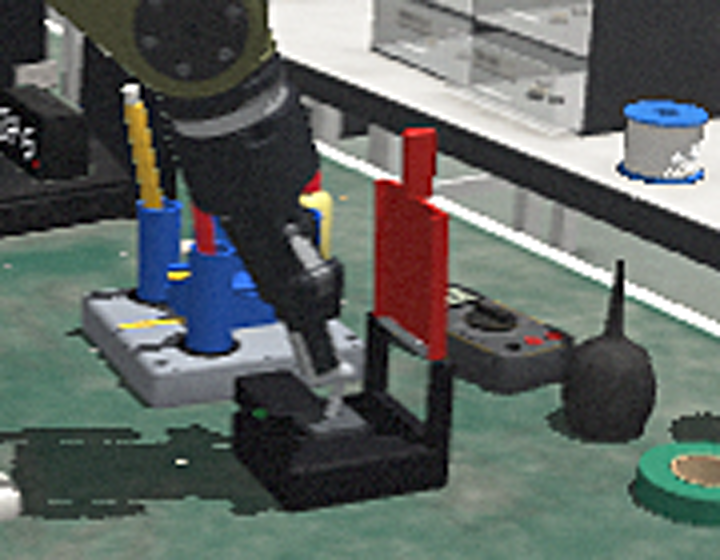

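```bash
python3 -m pendant '[[[0.5,0,0.6,0,-0.6,0,0],[0.6,0,0.5,0,0,0,0],[0,0,0,0,0,0,0]]]'; python3 - <<'E'
from h import *
R=Rot.from_euler('xyz',[np.pi,0,D])*Rot.from_euler('y',20,degrees=True)
delta([.572,-.1793,.056],R.as_euler('xyz')); print(state()['force'])
p=snap('side'); cv2.imwrite('pics/s22.png',cv2.resize(p['color'][130:270,220:400],None,fx=4,fy=4,interpolation=cv2.INTER_CUBIC))
E
```

```text
t: 52.2
eef_pos: [0.5771, -0.181, 0.0601]
tcp_rot: [3.14, -0.337, -0.155]
force: [-39.3, 6.0, 38.2]
width: 0.0003
shift cm [-0.64 -0.09  0.21] rot deg [0.03 0.68 0.16] | at [ 0.5771 -0.181   0.0601] [ 3.1401 -0.3372 -0.155 ] w 0.0003 t 52.2
[-39.25689999   5.99722576  38.2345051 ]
```

View pics/s22.png

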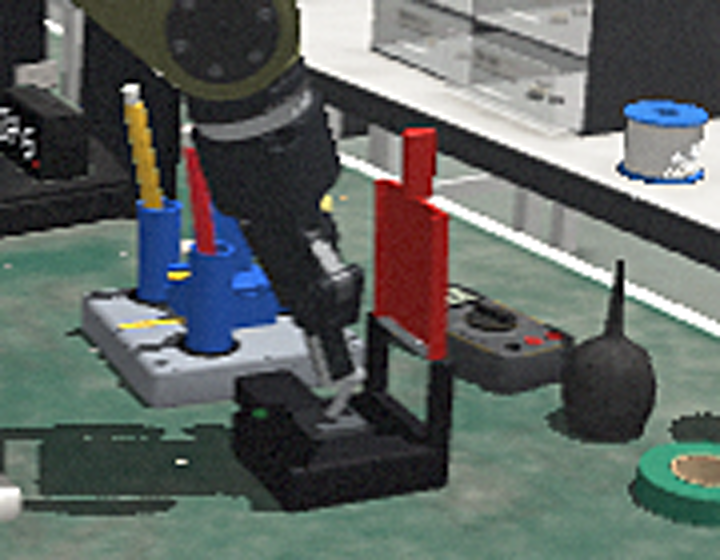

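```bash
python3 -m pendant '[[[-1.4,0,-0.5,0,0,0,0],[-2,0,-0.7,0,0,0,0],[0,0,-3,0,0,0,0],[0,0,-3.5,0,0,0,0],[0,0,-4,0,0,0,0],[0,0,-4,0,0,0,0],[0,0,-3,0,0,0,0],[0,0,0,0,0,0,0]]]'; python3 - <<'E'
from h import *
p=snap('side'); cv2.imwrite('pics/s23.png',cv2.resize(p['color'][130:270,220:400],None,fx=4,fy=4,interpolation=cv2.INTER_CUBIC))
p=snap('wrist'); save(p,'w29.png'); delta([.5465,-.1737,.269],[np.pi,0,D])
E
```

```text
t: 53.05
eef_pos: [0.4821, -0.1663, 0.2313]
tcp_rot: [3.14, -0.33, -0.156]
force: [0.4, -0.6, -0.6]
width: -0.0003
shift cm [ 7.51 -0.25 -1.84] rot deg [  0.   -18.66   0.06] | at [ 0.4817 -0.166   0.2275] [ 3.1413 -0.3257 -0.1568] w -0.0003 t 53.15
```

View pics/s23.png

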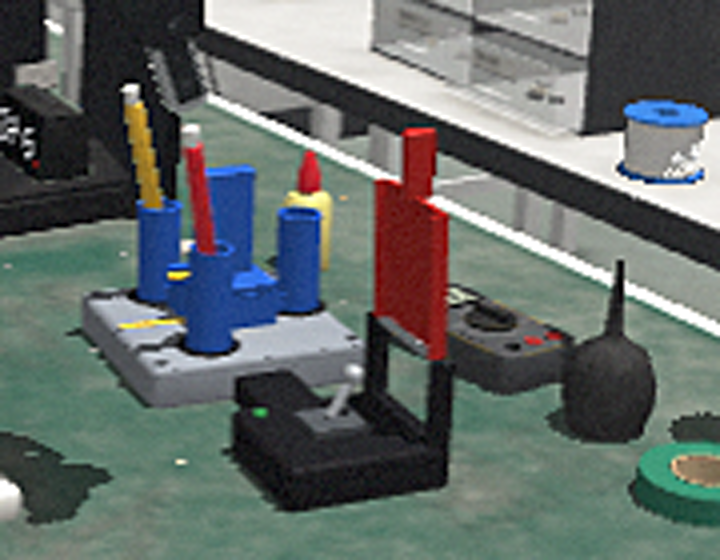

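View pics/w29.png

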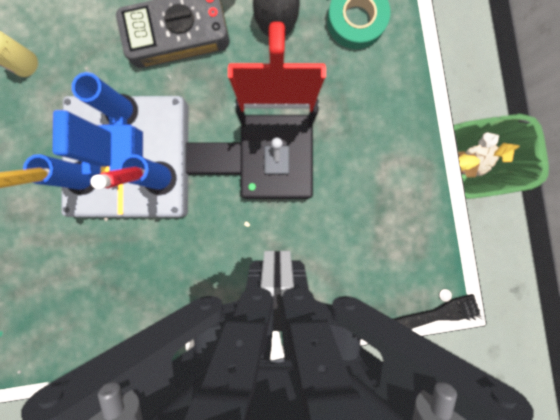

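```bash
python3 -m pendant '[[[0,0,-3,0,-6.3,0,35],[0,0,-3,0,-6.3,0,35],[0,0,-1,0,-6.1,0,35],[0,0,0,0,0,0,35]]]'; python3 - <<'E'
from h import *
p=snap('wrist'); save(p,'w30.png'); delta([.623,-.187,.26],[np.pi,0,D])
for t in ['toggle_tip','guard_tongue']:
  for d in nets.pinpoint(t,p)[:2]: print(t,d['confidence'],d['uv'],wpt(p,d['uv']).round(4),onplane(p,d['uv'],.0616).round(4))
E
```

```text
t: 53.55
eef_pos: [0.464, -0.1631, 0.2909]
tcp_rot: [-3.141, 0.023, -0.159]
force: [-0.2, -0.1, -0.8]
width: 0.0297
shift cm [16.17 -0.14  2.68] rot deg [-0.08  1.18 -0.03] | at [ 0.4637 -0.163   0.2901] [-3.1401  0.0205 -0.1585] w 0.0296 t 53.6
toggle_tip 0.43 [279.1, 64.5] [ 0.5851 -0.1838  0.0682] [ 0.5859 -0.1839  0.0616]
```

View pics/w30.png

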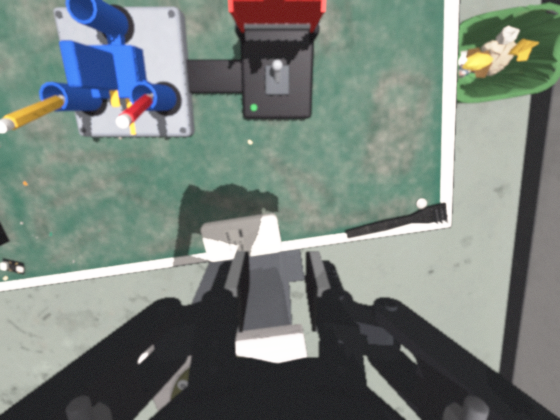

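```bash
python3 -m pendant '[[[3.5,0,0.2,0,1.2,0,35],[4,0,0.2,0,0,0,35],[4,0,0.2,0,0,0,35],[3.5,0,0.3,0,0,0,35],[1,0,0.5,0,0,0,35],[0,0,0,0,0,0,35]]]'; python3 - <<'E'
from h import *
p=snap('wrist'); save(p,'w31.png'); delta([.623,-.187,.183],[np.pi,0,D])
E
```

```text
t: 54.3
eef_pos: [0.6239, -0.1887, 0.2682]
tcp_rot: [-3.137, -0.006, -0.16]
force: [0.4, -0.9, 0.3]
width: 0.0298
shift cm [-0.11 -0.12  8.57] rot deg [-0.24 -0.36 -0.12] | at [ 0.6233 -0.1886  0.2687] [-3.1374 -0.0062 -0.1601] w 0.0299 t 54.35
```

View pics/w31.png

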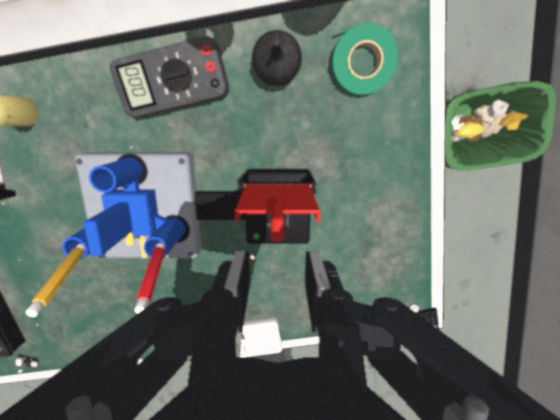

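```bash
python3 -m pendant '[[[-0.1,0,2.5,-0.2,-0.3,0,35],[0,0,2.5,0,0,0,35],[0,0,2.2,0,0,0,35],[0,0,1,0,0,0,35],[0,0,0,0,0,0,35]]]'; python3 - <<'E'
from h import *
delta([.623,-.187,.183],[np.pi,0,D]);print(state()['force'])
p=snap('wrist'); save(p,'w32.png')
E
```

```text
t: 54.85
eef_pos: [0.6181, -0.1883, 0.1876]
tcp_rot: [-3.142, -0.007, -0.161]
force: [0.7, -0.4, -0.1]
width: 0.03
shift cm [ 0.45 -0.21  0.46] rot deg [-0.   -0.4  -0.19] | at [ 0.6181 -0.1883  0.1876] [-3.1415 -0.007  -0.1613] w 0.03 t 54.85
[ 0.67360629 -0.36396692 -0.05298223]
```

View pics/w32.png

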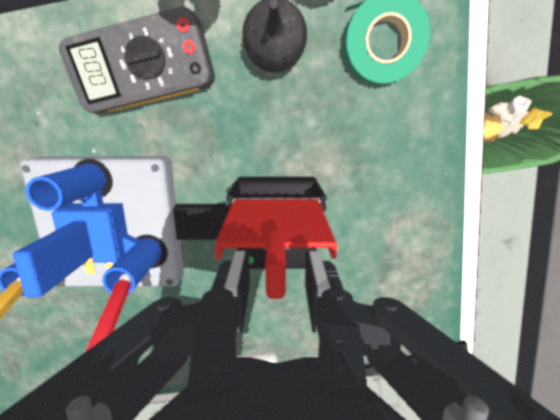

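```bash
python3 -m pendant '[[[0.4,-0.1,0.5,0,-0.3,0,35],[0,0,0,0,0,0,0],[0,0,0,0,0,0,0],[0,0,0,0,0,0,0],[0,0,0,0,0,0,0],[0,0,0,0,0,0,0],[0,0,0,0,0,0,0]]]'; python3 - <<'E'
from h import *
arc(off=-.0,rt=.1065,dth=-.15)
E
```

```text
t: 55.6
eef_pos: [0.6235, -0.1884, 0.1868]
tcp_rot: [3.141, -0.007, -0.161]
force: [-0.0, -1.1, -2.1]
width: 0.0085
theta 1.569 r 0.1088 lat -0.0014 force [-0.  -1.1 -2.1] w 0.0085 rot [ 3.141 -0.007 -0.161]
1.42 [-1.62 -0.13  0.19]
1.27 [-1.56  0.    0.43]
1.12 [-1.47  0.    0.65]
0.97 [-1.39  0.    0.79]
0.82 [-1.25  0.    0.99]
0.67 [-1.09  0.    1.17]
```

```bash
python3 - <<'E'
from h import *
arc(off=.008,rt=.1165,dth=-.15,steps=5)
E
python3 -m pendant '[[[-1.7,0,0.1,0,0,0,0],[-1.7,0,0.4,0,0,0,0],[-1.6,0,0.6,0,0,0,0]]]'; python3 - <<'E'
from h import *
arc(off=.008,rt=.1155,dth=-.15)
E
```

```text
theta 1.569 r 0.1168 lat -0.0014 force [-0.  -1.1 -2.1] w 0.0085 rot [ 3.141 -0.007 -0.161]
1.42 [-1.74 -0.13  0.13]
1.27 [-1.7   0.    0.39]
1.12 [-1.62  0.    0.64]
0.97 [-1.52  0.    0.87]
0.82 [-1.37  0.    1.08]
t: 55.9
eef_pos: [0.5771, -0.1809, 0.1783]
tcp_rot: [3.139, -0.02, -0.161]
force: [6.2, -1.2, 0.2]
width: 0.0083
theta 1.159 r 0.1182 lat -0.0014 force [ 6.2 -1.2  0.2] w 0.0083 rot [ 3.139 -0.02  -0.161]
1.01 [-1.54 -0.13  0.87]
0.86 [-1.38  0.    1.09]
0.71 [-1.19  0.    1.27]
0.56 [-1.05 -0.    1.37]
0.41 [-0.84 -0.    1.52]
0.26 [-0.6  -0.    1.62]
```

```bash
python3 -m pendant '[[[-1.5,-0.1,0.9,0,0,0,0],[-1.4,0,1.1,0,0,0,0],[-1.2,0,1.3,0,0,0,0]]]'; python3 - <<'E'
from h import *
arc(off=.008,rt=.1145,dth=-.15)
p=snap('side'); cv2.imwrite('pics/s24.png',cv2.resize(p['color'][130:270,220:400],None,fx=4,fy=4,interpolation=cv2.INTER_CUBIC))
E
```

```text
t: 56.2
eef_pos: [0.5395, -0.1752, 0.1521]
tcp_rot: [3.135, -0.037, -0.161]
force: [-9.4, 5.5, 18.1]
width: 0.0086
theta 0.765 r 0.1185 lat -0.0015 force [-9.4  5.5 18.1] w 0.0086 rot [ 3.135 -0.037 -0.161]
0.62 [-1.07 -0.16  1.41]
0.47 [-0.84 -0.01  1.54]
0.32 [-0.59 -0.01  1.63]
0.17 [-0.47 -0.01  1.65]
0.02 [-0.22 -0.01  1.7 ]
-0.13 [ 0.04 -0.01  1.72]
```

View pics/s24.png

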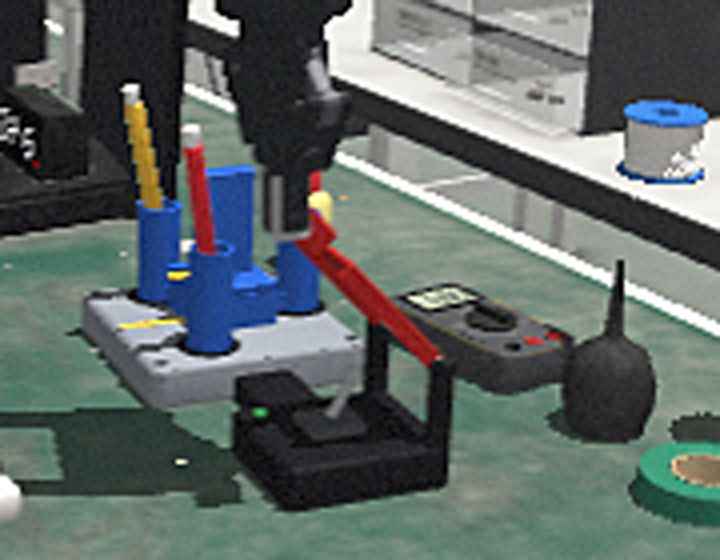

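```bash
python3 -m pendant '[[[-0.8,-0.1,1.4,0,0.5,0,0],[-0.7,0,1.5,0,0.5,0,0],[-0.6,0,1.6,0,0.5,0,0]]]'; python3 - <<'E'
from h import *
arc(off=.008,rt=.114,dth=-.1)
E
```

```text
t: 56.55
eef_pos: [0.5175, -0.1717, 0.1114]
tcp_rot: [3.133, -0.064, -0.161]
force: [-17.1, 6.5, 17.4]
width: 0.0086
theta 0.366 r 0.1157 lat -0.0016 force [-17.1   6.5  17.4] w 0.0086 rot [ 3.133 -0.064 -0.161]
0.27 [-0.38 -0.16  1.09]
0.17 [-0.26 -0.01  1.12]
0.07 [-0.15 -0.01  1.13]
-0.03 [-0.09 -0.01  1.14]
-0.13 [ 0.02 -0.01  1.14]
-0.23 [ 0.14 -0.01  1.13]
```

```bash
python3 -m pendant '[[[-0.1,0,1.1,0,-1,0,0],[-0.1,0,1.1,0,-1,0,0],[0,0,1.1,0,-1,0,0]]]'; python3 - <<'E'
from h import *
arc(off=.008,rt=.114,dth=-.1,steps=2)
p=snap('side'); cv2.imwrite('pics/s25.png',cv2.resize(p['color'][130:270,220:400],None,fx=4,fy=4,interpolation=cv2.INTER_CUBIC))
E
```

```text
t: 56.85
eef_pos: [0.51, -0.1704, 0.0788]
tcp_rot: [3.135, 0.004, -0.161]
force: [-16.6, 4.0, 11.0]
width: 0.0087
theta 0.077 r 0.1154 lat -0.0014 force [-16.6   4.   11. ] w 0.0087 rot [ 3.135  0.004 -0.161]
-0.02 [ 0.02 -0.15  1.15]
-0.12 [ 0.13 -0.01  1.14]
```

View pics/s25.png

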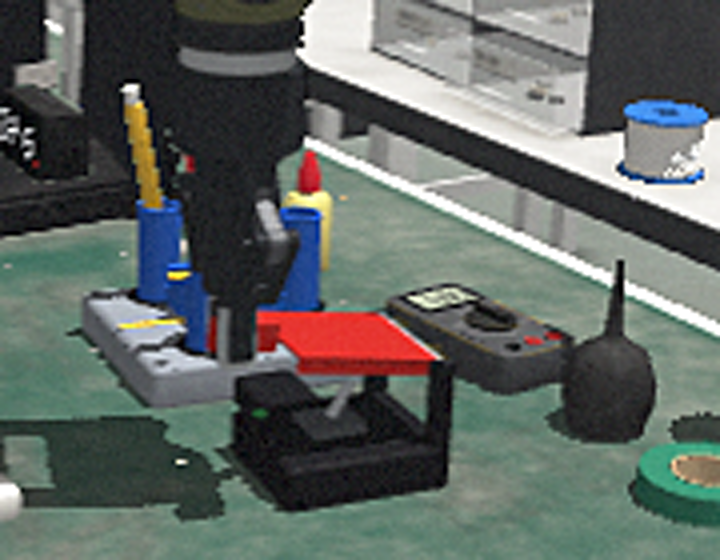

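```bash
python3 -m pendant '[[[0.2,0,0.7,0,0,0,0],[0.1,0,0.4,0,0,0,0],[0,0,0,0,0,0,0]]]'; python3 - <<'E'
from h import *
arc(off=.008,steps=1)
E
```

```text
t: 57.2
eef_pos: [0.5099, -0.1703, 0.0662]
tcp_rot: [3.136, 0.013, -0.161]
force: [0.1, 1.9, 4.8]
width: 0.0085
theta -0.033 r 0.1152 lat -0.0014 force [0.1 1.9 4.8] w 0.0085 rot [ 3.136  0.013 -0.161]
0.12 [ 0.32 -0.13 -1.7 ]
```

Release and rise straight up, then look.

```bash
python3 -m pendant '[[[0,0,0,0,0,0,40],[0,0,0,0,0,0,40],[0,0,0,0,0,0,40],[0,0,0,0,0,0,40],[0,0,-2,0,0,0,40],[0,0,-3,0,0,0,40],[0,0,-4,0,0,0,40],[0,0,-4,0,0,0,40],[0,0,-3,0,0,0,40],[-2,0,0,0,0,0,40],[-2,0,0,0,0,0,40],[0,0,0,0,0,0,40]]]'; python3 - <<'E'
from h import *
p=snap('side'); cv2.imwrite('pics/s26.png',cv2.resize(p['color'][110:270,200:400],None,fx=4,fy=3.7,interpolation=cv2.INTER_CUBIC))
p=snap('wrist'); save(p,'w33.png')
c,u,v=cloud(p,np.ones((420,560),bool))
hsv=cv2.cvtColor(p['color'],cv2.COLOR_BGR2HSV)[v,u]
red=((hsv[:,0]<8)|(hsv[:,0]>172))&(hsv[:,1]>140)&(hsv[:,2]>60)
m=red&(abs(c[:,0]-.57)<.12)&(abs(c[:,1]+.18)<.045)&(c[:,2]>.05)
q=c[m]; ex=np.array([np.cos(D),np.sin(D)]); a=-(q[:,:2]-[.6239,-.187])@ex
f=(a>.01)&(a<.08); print('flap fit slope',np.polyfit(a[f],q[f][:,2],1),f.sum()); t=a>.095; print('tongue z',np.percentile(q[t][:,2],[5,50,95]))
E
```

```text
t: 58.4
eef_pos: [0.4718, -0.1631, 0.2343]
tcp_rot: [3.136, 0.011, -0.161]
force: [0.3, -0.4, -1.1]
width: 0.0341
flap fit slope [0.03970882 0.08152506] 1968
tongue z [0.09163072 0.09321532 0.09459819]
```

View pics/s26.png

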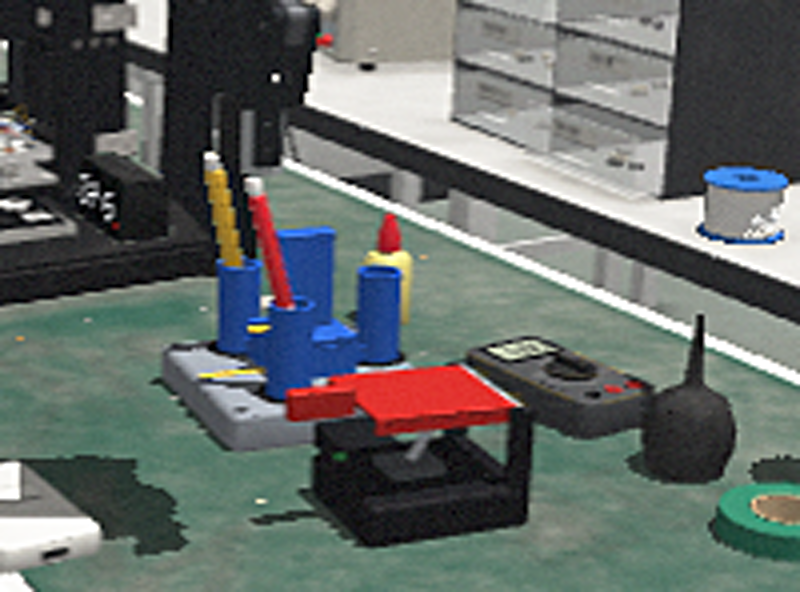

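View pics/w33.png

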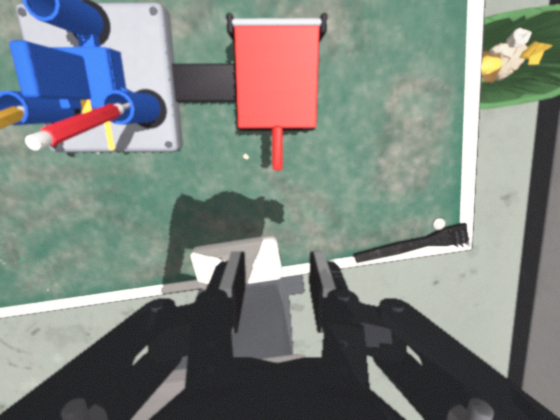

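```bash
python3 - <<'E'
from h import *
for n in ['wrist','side','scene']:
    p=snap(n)
    c,u,v=cloud(p,np.ones((420,560),bool)); hsv=cv2.cvtColor(p['color'],cv2.COLOR_BGR2HSV)[v,u]
    for k,t in (('red',(.575,-.035)),('yellow',(.590,.059))):
        m=(((hsv[:,0]<8)|(hsv[:,0]>172)) if k=='red' else (hsv[:,0]>15)&(hsv[:,0]<35))&(hsv[:,1]>130)&(hsv[:,2]>60)
        m&=(np.hypot(c[:,0]-t[0],c[:,1]-t[1])<.06)&(c[:,2]>.1)&(c[:,2]<.2)
        q=c[m]
        if len(q)<30: print(n,k,len(q)); continue
        mu=q.mean(0); d=np.linalg.svd(q-mu)[2][0]; d*=np.sign(d[2]); tipz=mu+d*(.036-mu[2])/d[2]
        print(n,k,len(q),'lean',np.arccos(d[2]).round(3),'axis at floor',tipz.round(3),'tube',t,'top z',q[:,2].max().round(3))
    if n=='wrist':
        bl=(hsv[:,0]>100)&(hsv[:,0]<130)&(hsv[:,1]>100)&(np.hypot(c[:,0]-.61,c[:,1]-.008)<.09); q=c[bl]; z=q[:,2]; print('hub z',np.median(z[(z>.05)&(z<.07)]),'rim',np.median(z[(z>.09)&(z<.1)]),'stem',np.median(z[(z>.125)]))
p=snap('scene'); save(p,'c30.png'); p=snap('side'); save(p,'s30.png')
E
```

```text
wrist red 1186 lean 0.25 axis at floor [ 0.586 -0.045  0.036] tube (0.575, -0.035) top z 0.172
wrist yellow 252 lean 0.42 axis at floor [0.612 0.064 0.036] tube (0.59, 0.059) top z 0.124
hub z 0.060247392454672366 rim 0.09520825834290492 stem 0.1316766478666751
side red 112 lean 0.251 axis at floor [ 0.584 -0.043  0.036] tube (0.575, -0.035) top z 0.171
side yellow 108 lean 0.231 axis at floor [0.596 0.056 0.036] tube (0.59, 0.059) top z 0.171
scene red 62 lean 0.25 axis at floor [ 0.583 -0.043  0.036] tube (0.575, -0.035) top z 0.171
scene yellow 49 lean 0.234 axis at floor [0.596 0.056 0.036] tube (0.59, 0.059) top z 0.171
```

View pics/c30.png

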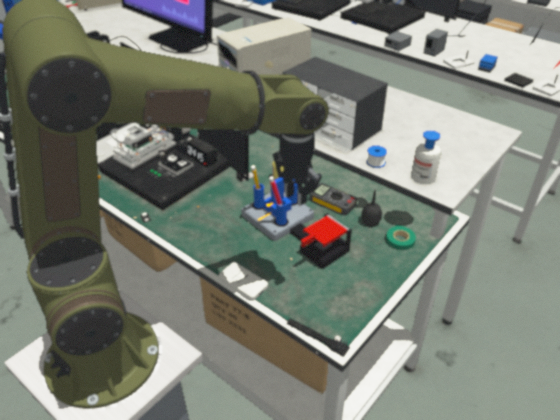

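```bash
python3 -c "
from h import *
print(state()['t'],state()['force'],state()['joint_vel'].round(4)); print(bot.hand_in())"
```

```text
58.75 [-0.01593784 -0.05177996  0.0041434 ] [-0.0019 -0.0041  0.0022 -0.0003  0.0006 -0.0004]
the job is handed in; nothing more can be done
None
```

I fitted the carousel on the keyed spigot and stood both screwdrivers on the bench (red and yellow) tip down in their own tubes. I then raised the guard, pushed the toggle to on, shut the guard, and handed the job in at about 59 s of the 210 s allowed. Only those two drivers were there: I found no blue one in any view. The only blue item was a marker-like object on the far left of the bench, out of reach.

**Last checks before handing in:**
- **Carousel:** fully home, with the hub top, tube rims and stem top at about 60, 95 and 132 mm. Its yaw was within about 0.2° of the demagnetiser's when I set it down, before the drivers went in.
- **Drivers:** both lean about 0.25 rad (limit 0.5). Their height puts the tips on the tube floors, and the tip positions came out 7 to 14 mm from the tube centres (limit 20).
- **Toggle:** the ball sits about 26 mm further on than at the start, which is the full throw.
- **Bystanders:** I moved none of them, and the views showed them where they were. I did not measure them again at the end.
- **Robot:** clear of everything at hand-in, with the force reading near zero.

**What went less cleanly:**
- **Guard opening:** the tongue slipped out of the fingers at about 1.55 rad. That was past the 1.3 rad needed, and the guard stayed up.
- **Guard shut:** it stands about 0.03 to 0.04 rad from level rather than at 0. The limit is 0.08 rad, so I left it.
- **Forces:** the fingertips pressed about 55 N against the toggle's end stop. Lowering the carousel while turning it also touched something briefly, at about 22 N. The limits are 120 N at the wrist and 40 N on the arm or gripper body. I took the toggle contact to be fingertip only, but could not confirm it.
- **One disagreement:** the wrist camera gave the yellow driver a lean of 0.42 rad, because little of its handle was in view. The side and scene cameras both gave 0.23.

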